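# Load the weight hanger of a herb-juice press

## Robot

A 6-joint arm with a two-finger parallel gripper is mounted at the origin on the work surface. World frame = base frame: x ahead of the robot, y to its left, z up, the work surface at z = 0. Lengths are in m, angles in rad, forces in N, time in s.
With the tool pointing down it reaches from about 0.3 to 0.775 m from the base axis. Payload 14.6 kg.
Tool frame: the origin (TCP) lies at the very end of the fingers, on their centre line; the grasp point (between the pads) lies 19 mm behind it; z points along the fingers, y is the direction in which the jaws open and shut (so a half turn about z gives the same grasp; the last joint's range is limited). The gripper opens to 94 mm and grips with 3 to 60 N. Pads are 16 mm wide; open, the fingers measure 119 mm over their backs; the gripper's body (75 mm by 177 mm) begins 78 mm behind the grasp point.
Start: joints at [1.082, 0.3, 1.521, -0, 1.321, -0.067], TCP at [0.225, 0.502, 0.205] pointing down, gripper open.
Joint ranges: [-3.03, 3.03], [-0.79, 2.21], [0.23, 2.52], [-1.04, 4.18], [0, 3.07], [-2.55, 2.55]. Speed limits (rad/s): [2.22, 2.22, 2.57, 3.14, 3.14, 3.14].

## Interface

Orientations are given as a unit quaternion [w, x, y, z].
In Python, from bench import bot gives the robot as it stands. The module is installed in compiled form; this text tells all that it offers.
- The arm moves only by the tool servo_tool, never from a script. Its argument "commands" is a list of rows, each an object of numbers: "tx", "ty", "tz": the shift along the world's x, y, z in cm; "rx", "ry", "rz": the turn, a rotation vector about the world's x, y, z in degrees; "grip": the closure, from 0 (fully open) to 1 (shut). A call has 1 to 10 rows; each row shifts and turns the pose as measured when the row begins; what a row does not reach is not made up. A row lasts 1/10 s, in which the tool goes at most 50 mm and 8.59 degrees, less where a joint would pass 70% of its speed; a pose out of reach is approached as far as the arm can. A call is refused whole if a number of a shift passes 5 or a number of a turn 8.59, either way. A call with a gripper value outside its range is refused whole. The fingers move at their own pace and stop on an object; "newtons" is the grip in N (left out, the last holds). Time passes only in rows, so rows that do not move let the fingers close. It gives the time, the measured TCP pose, the force and the opening at its end, in the units of the state.
- bot.get_obs(): the state, without advancing time (a new reading comes with each control period).
- bot.camera(name): name is "scene" or "side" or "wrist"; returns the picture (480x640x3 uint8, blue, green, red); there is no depth.
- bot.camera_info(name): a dict with "fx", "fy", "cx", "cy" (pixels), "view" (4x4, takes a point from world to camera coordinates); the wrist camera has in their place "T_tool_cam" (4x4, takes a point from camera to tool coordinates, whose origin is the TCP and whose axes are the flange's). Camera axes: x right, y down, z forward; pixel columns grow to the right and rows downward; lengths in m; the calibration is good to about 2 mm. The wrist camera is an equidistant fisheye: a pixel r from the principal point sees the ray r / f radians off the axis. A picture is of the moment at which its call begins: read the wrist's pose just before it. camera_info takes no time and is no camera call.
- bot.close_job(): hands the job in, once; it reports no verdict.
The state is a dict: "time_s": time; "joint_pos": joint angles; "joint_vel": joint speeds; "joint_efforts": joint torques, N m; "tcp_pos": TCP position; "ee_rot": TCP orientation; "wrist_force": force on the tool from outside, world axes, zero at the start; "ft_torque": the same for the moment, N m; "finger_gap": finger opening in m.
Only numpy, scipy, OpenCV 4.12 (cv2) and the standard library are available. Lean on these libraries where they do the work, as an engineer would, in place of code of your own. Each camera call takes 0.05 s, during which the arm holds its last target.

## Task

Set the herb-juice press to work: first stand the collecting cup upright on the bench with its mouth centred under the drip spout, then take every slotted weight out of the top drawer and hang them all flat on the weight hanger, each pushed home so that the stem sits at the end of its slot and each slot turned well away, by a sixth of a turn or more, from the slot of the weight next to it, so that none can slide off. Finish with the drawer pushed fully shut, the cup still under the spout, and the mortar and jars left where they are.

Things in the scene. Friction and masses are not known exactly. Their poses are not given: they have to be found in the camera images.
- press: fixed bench press. Origin: on the bench below the basket's axis; x towards its pillar (120 mm), z up. Green base plate 240 x 120 x 20 mm (x -70 to 170 mm); slotted steel basket 86 mm across, rim 175 mm up; lever arm 230 mm up, a bar 10 mm wide and 22 mm high along x, from the pillar over the basket to its free end at x = -135 mm, beyond the base plate
- hanger_seat (a point): weight hanger: a round steel foot (60 mm across, 9 mm thick) on an 8 mm upright stem hung from a pin 15 mm from the arm's free end. Point: centre of the foot's top face, on the stem's axis, about 75 mm above the bench; x along the arm to the pillar, z up the stem. The stem is clear for 130 mm above the foot and open to -x and both sides
- hanger (a joint): swing of the hanger on its pin, rad; 0 as built. It swings easily, in the arm's plane only, and hangs plumb by itself
- press_arm (a joint): how far the arm has sunk, rad: 0 with the hanger empty, 0.12 at most. It is sprung: the hanger sinks about 3 mm for each weight hung
- spout_tip (a point): tip of the press's open drip spout, 83 mm above the bench and 105 mm from the basket's axis on the press's -y side; on the bench below, the base plate's edge is 45 mm away. Axes as the press
- cup: steel collecting cup, 68 mm across the rim, 60 mm at the foot, 55 mm high, with a straight flat handle; 0.15 kg. Origin: centre of its underside; z up; the handle points along -x
- cup_handle (a point): grip point on the cup's handle, a flat bar 14 mm wide and 8 mm thick that runs from 31 to 109 mm from the cup's axis; this point is 80 mm from the axis and 44 mm above the cup's underside
- unit: fixed white drawer unit on the bench, 240 deep (x) x 368 wide (y) x 150 mm high, with two grey-fronted drawers, one over the other, that open to -x; only the top one matters, the lower is empty. Origin: centre of its underside
- unit_drawer0 (a joint): how far the top drawer is open, m: 0 shut, 0.165 fully open; it slides stiffly (about 1 N) and stays where it is left. The weights lie hidden in the shut drawer, and fully in the open when it is out by 0.125 or more
- unit_drawer0_handle (a point): middle of the top drawer's level steel bar handle, 120 mm long, 11 mm thick, 35 mm in front of the drawer's front, 112 mm above the bench; the drawer opens along this point's -x, y runs along the bar. Drawer: 326 mm wide inside, floor 85 mm above the bench, sides up to 128 mm, front to 137 mm
- weight0: brass slotted weight, may be absent: a disc 66 mm across and 12 mm thick, 0.30 kg, with a 14 mm wide slot from its middle out to the rim along +x (the slot ends 5 mm past the middle), and opposite it, along -x, a flat handle tab 12 mm wide and 12 mm thick that reaches 67 mm from the middle. Origin: middle of its underside; z up. It starts lying flat in the top drawer, its tab towards the drawer's front
- weight0_slot (a point): mouth of weight0's slot at the rim, 33 mm from the disc's middle, at mid-thickness
- weight1: brass slotted weight, may be absent: a disc 66 mm across and 12 mm thick, 0.30 kg, with a 14 mm wide slot from its middle out to the rim along +x (the slot ends 5 mm past the middle), and opposite it, along -x, a flat handle tab 12 mm wide and 12 mm thick that reaches 67 mm from the middle. Origin: middle of its underside; z up. It starts lying flat in the top drawer, its tab towards the drawer's front
- weight1_slot (a point): mouth of weight1's slot at the rim, 33 mm from the disc's middle, at mid-thickness
- weight2: brass slotted weight, may be absent: a disc 66 mm across and 12 mm thick, 0.30 kg, with a 14 mm wide slot from its middle out to the rim along +x (the slot ends 5 mm past the middle), and opposite it, along -x, a flat handle tab 12 mm wide and 12 mm thick that reaches 67 mm from the middle. Origin: middle of its underside; z up. It starts lying flat in the top drawer, its tab towards the drawer's front
- weight2_slot (a point): mouth of weight2's slot at the rim, 33 mm from the disc's middle, at mid-thickness
- weight3: brass slotted weight, may be absent: a disc 66 mm across and 12 mm thick, 0.30 kg, with a 14 mm wide slot from its middle out to the rim along +x (the slot ends 5 mm past the middle), and opposite it, along -x, a flat handle tab 12 mm wide and 12 mm thick that reaches 67 mm from the middle. Origin: middle of its underside; z up. It starts lying flat in the top drawer, its tab towards the drawer's front
- weight3_slot (a point): mouth of weight3's slot at the rim, 33 mm from the disc's middle, at mid-thickness
- mortar: dark stone mortar with its pestle, 150 mm across and 75 mm high (pestle to 120 mm), standing on the bench beside the drawer unit; not part of the job. Origin: centre of its underside
- jar_a: amber herb jar, 60 mm across, 95 mm high, on top of the drawer unit; not part of the job. Origin: centre of its underside
- jar_b: green herb jar, 60 mm across, 95 mm high, on top of the drawer unit; not part of the job. Origin: centre of its underside
Things that resemble listed ones, but are neither listed nor needed, are in the scene too. Several things have the shape of the cup; the one meant has the colours described above.

How it is judged:
By the outcome, as a careful person would: the job done as asked, in the order asked, and still so for the second after the job is handed in, with the robot touching nothing.
Of weight0, weight1, weight2, weight3 only 3 to 4 are there at a start; the rules pass over those that are not, and their reading is None.
At some moment in a run one of cup may be knocked a few centimetres aside while the robot is not near it.
It also fails if it takes over 210 s, if anything falls off the work surface, if the arm or the gripper's body presses on something with over 40 N, if the wrist force passes 120 N, or if a joint passes its speed limit or range.

## Working session

There is one attempt and no reset: what is moved stays moved. The work goes in short steps, Python scripts to look and compute and a tool call to move; the robot and the scene stay as the last step left them, time stands still between calls to the robot, and variables do not carry over. Pictures are saved under pics/ and viewed, and the job is handed in when it is done.

Besides the shell and the picture viewer there is one more tool, called as name(argument=value, ...), one argument or row to a line, values as JSON. servo_tool: Moves the arm, as the interface text tells. Its arguments: {"type":"object","properties":{"commands":{"type":"array"},"newtons":{"type":"number"}},"required":["commands"]}

```bash
mkdir -p pics; ls; python3 - <<'E'
from bench import bot
import cv2,json,numpy as np
np.set_printoptions(precision=4,suppress=True)
o=bot.get_obs()
for k,v in o.items(): print(k,v)
for n in ["scene","side","wrist"]:
    print(n,bot.camera_info(n))
    cv2.imwrite(f"pics/{n}0.png",bot.camera(n))
E
```

```text
pics
time_s 0.0
joint_pos [ 1.0824  0.3005  1.5216  0.      1.3207 -0.0666]
joint_vel [ 0.0011 -0.0009  0.001  -0.0003 -0.0001 -0.0001]
joint_efforts [  0.001  -53.1808 -35.2741   0.0708   0.0243  -0.    ]
tcp_pos [0.225  0.5016 0.2049]
ee_rot [-0.0002  0.2093  0.9778 -0.0005]
wrist_force [0.5886 0.2334 0.2689]
ft_torque [-0.067  -0.0117  0.0025]
finger_gap 0.09450569190962264
scene {'fx': 482.899244920793, 'fy': 482.899244920793, 'cx': 324.86780406404995, 'cy': 236.28606267564132, 'view': array([[-0.7332,  0.68  , -0.0011,  0.4036],
       [ 0.5365,  0.5775, -0.6154, -0.1671],
       [-0.4178, -0.4518, -0.7882,  1.8168],
       [ 0.    ,  0.    ,  0.    ,  1.    ]])}
side {'fx': 548.2569641841612, 'fy': 548.2569641841612, 'cx': 322.07432301361155, 'cy': 232.70141749017253, 'view': array([[-0.9103, -0.4137,  0.0167,  0.4557],
       [-0.3219,  0.6817, -0.657 ,  0.2945],
       [ 0.2604, -0.6034, -0.7537,  1.6554],
       [ 0.    ,  0.    ,  0.    ,  1.    ]])}
wrist {'fx': 371.64829954431775, 'fy': 371.64829954431775, 'cx': 317.6707598015883, 'cy': 237.26580361770982, 'T_tool_cam': array([[ 0.0004, -0.9696, -0.2447,  0.0707],
       [ 1.    ,  0.0004, -0.0001, -0.0016],
       [ 0.0002, -0.2447,  0.9696, -0.1786],
       [ 0.    ,  0.    ,  0.    ,  1.    ]])}
```

View pics/scene0.png

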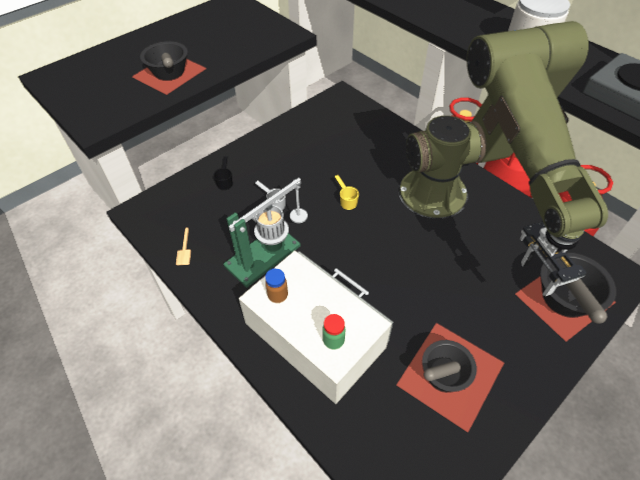

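View pics/side0.png

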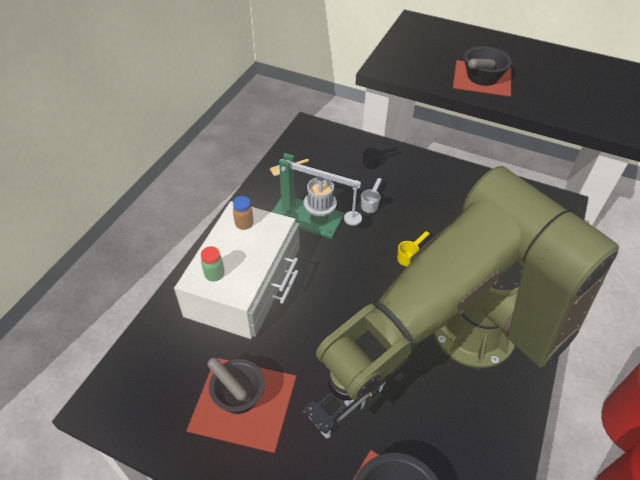

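View pics/wrist0.png

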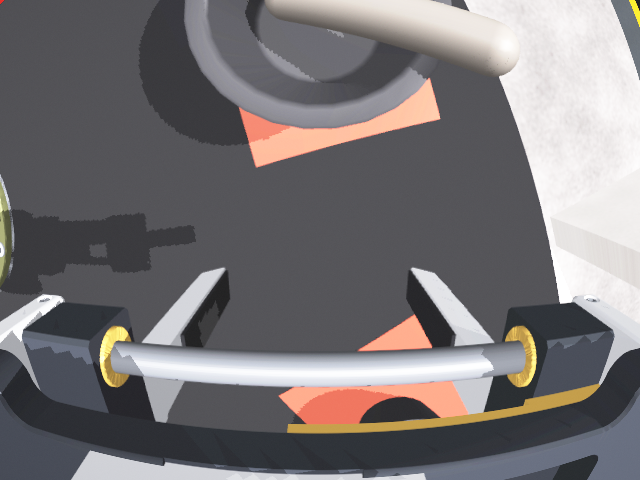

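```bash
cat > h.py <<'E'
from bench import bot
import cv2,numpy as np
from scipy.spatial.transform import Rotation as R
np.set_printoptions(precision=4,suppress=True)
def q2R(q): return R.from_quat([q[1],q[2],q[3],q[0]]).as_matrix()
def ray(n,u,v,pose=None):
    I=bot.camera_info(n)
    x=(u-I['cx'])/I['fx']; y=(v-I['cy'])/I['fy']
    if n=='wrist':
        r=np.hypot(x,y); d=np.array([x/r*np.sin(r),y/r*np.sin(r),np.cos(r)]) if r>1e-9 else np.array([0,0,1.])
        T=I['T_tool_cam']; p,q=pose; Rt=q2R(q)
        return Rt@T[:3,3]+p, Rt@T[:3,:3]@d
    V=I['view']; d=V[:3,:3].T@np.array([x,y,1]); c=-V[:3,:3].T@V[:3,3]
    return c,d/np.linalg.norm(d)
def plane(n,u,v,z,pose=None):
    c,d=ray(n,u,v,pose); return c+d*(z-c[2])/d[2]
def tri(*obs):
    A=np.zeros((3,3));b=np.zeros(3)
    for o in obs:
        c,d=ray(*o); M=np.eye(3)-np.outer(d,d); A+=M; b+=M@c
    X=np.linalg.solve(A,b)
    res=[np.linalg.norm((np.eye(3)-np.outer(d,d))@(X-c)) for c,d in [ray(*o) for o in obs]]
    return X,np.array(res)
def proj(n,X,pose=None):
    I=bot.camera_info(n); X=np.asarray(X,float)
    if n=='wrist':
        T=I['T_tool_cam'];p,q=pose
        t=q2R(q).T@(X-p); c=T[:3,:3].T@(t-T[:3,3])
        th=np.arctan2(np.hypot(c[0],c[1]),c[2]); k=th/max(np.hypot(c[0],c[1]),1e-9)
        return np.array([I['cx']+I['fx']*k*c[0],I['cy']+I['fy']*k*c[1]])
    V=I['view']; c=V[:3,:3]@X+V[:3,3]
    return np.array([I['cx']+I['fx']*c[0]/c[2],I['cy']+I['fy']*c[1]/c[2]])
def snap(n,name):
    o=bot.get_obs(); im=bot.camera(n); cv2.imwrite('pics/'+name+'.png',im)
    return im,(np.array(o['tcp_pos']),np.array(o['ee_rot']))
def crop(im,x0,y0,w,h,s,name):
    c=cv2.resize(im[y0:y0+h,x0:x0+w],None,fx=s,fy=s,interpolation=cv2.INTER_CUBIC)
    cv2.imwrite('pics/'+name+'.png',c)
E
python3 - <<'E'
from h import *
a=cv2.imread('pics/scene0.png');b=cv2.imread('pics/side0.png')
crop(a,200,140,200,150,4,'s0c'); crop(b,240,130,200,150,4,'d0c'); 
for n,u,v in [('scene',275,205),('side',371,207),('scene',223,186),('scene',349,205)]: print(n,u,v,plane(n,u,v,0))
E
```

```text
scene 275 205 [ 0.475  -0.3513  0.    ]
side 371 207 [ 0.4646 -0.3494  0.    ]
scene 223 186 [ 0.5588 -0.5609  0.    ]
scene 349 205 [ 0.2755 -0.1659  0.    ]
```

View pics/s0c.png

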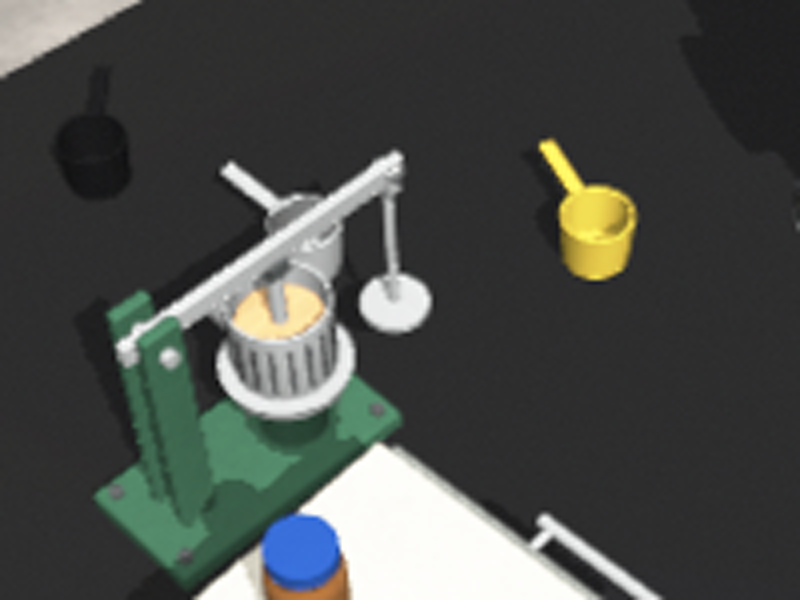

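View pics/d0c.png

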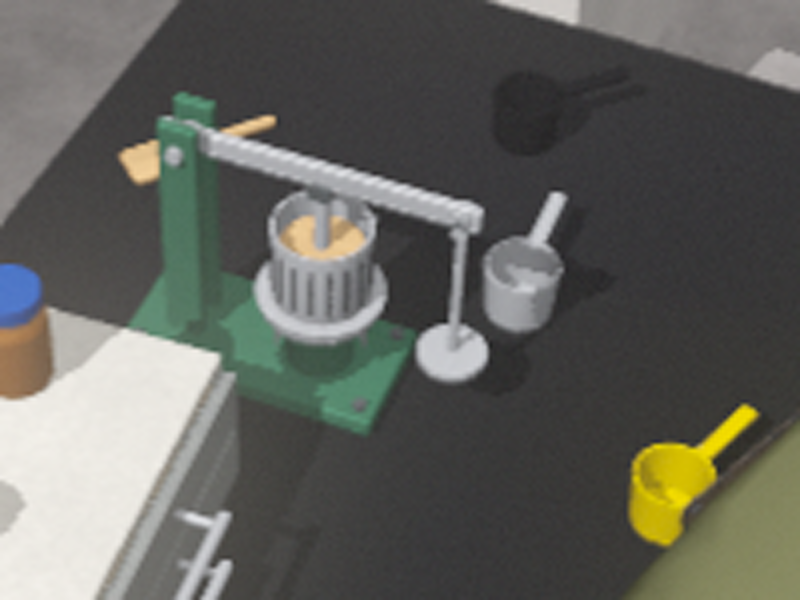

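```bash
python3 - <<'E'
from h import *
S=lambda u,v:('scene',200+u/4,140+v/4)
D=lambda u,v:('side',240+u/4,130+v/4)
for p in [S(95,495),S(402,410),S(183,577),S(325,345)]: print('plate S',plane(*p,.02))
for p in [D(368,423),D(415,338)]: print('plate D',plane(*p,.02))
# foot centre, arm tip
print('foot',tri(S(395,303),D(452,352)))
print('foot75',plane(*S(395,303),.073),plane(*D(452,352),.073))
print('armtip top',tri(S(402,155),D(482,207)))
print('armtip pin',tri(S(395,165),D(470,215)))
print('pillar bolt near',tri(S(170,357),D(175,157)))
print('basket rim c',tri(S(278,305),D(323,228)), plane(*S(278,302),.175),plane(*D(323,226),.175))
print('cup rim',tri(S(303,220),D(524,262)),tri(S(305,280),D(518,325)))
print('cup rim54',plane(*S(303,222),.055),plane(*D(523,263),.055))
print('cup handle end',tri(S(228,168),D(560,197)))
# unit top corners (white) scene full
for u,v in [(297,253),(391,322),(335,366),(241,300)]: print('unit',plane('scene',u,v,.15))
for u,v in [(298,219),(250,330),(180,292),(238,202)]: print('unit side',plane('side',u,v,.15))
print('handle',tri(('scene',335,272),('side',295,262)),tri(('scene',366,294),('side',276,299)))
E
```

```text
plate S [ 0.7727 -0.2504  0.02  ]
plate S [ 0.5296 -0.1446  0.02  ]
plate S [ 0.7678 -0.1373  0.02  ]
plate S [ 0.532  -0.2443  0.02  ]
plate D [ 0.5306 -0.147   0.02  ]
plate D [ 0.533  -0.2553  0.02  ]
foot (array([ 0.4818, -0.2063,  0.0716]), array([0.0017, 0.0017]))
foot75 [ 0.4834 -0.2034  0.073 ] [ 0.4814 -0.2072  0.073 ]
armtip top (array([ 0.4677, -0.2038,  0.2451]), array([0.0039, 0.0039]))
armtip pin (array([ 0.4755, -0.2024,  0.2373]), array([0.0015, 0.0015]))
pillar bolt near (array([ 0.7197, -0.1722,  0.2287]), array([0.0007, 0.0007]))
basket rim c (array([ 0.6018, -0.2026,  0.1693]), array([0.0024, 0.0024])) [ 0.6037 -0.198   0.175 ] [ 0.6007 -0.2026  0.175 ]
cup rim (array([ 0.4698, -0.3473,  0.056 ]), array([0.002, 0.002])) (array([ 0.4704, -0.3546, -0.0321]), array([0.0016, 0.0016]))
cup rim54 [ 0.4719 -0.3437  0.055 ] [ 0.4705 -0.3494  0.055 ]
cup handle end (array([ 0.4736, -0.4532,  0.0443]), array([0.001, 0.001]))
unit [ 0.6245 -0.0436  0.15  ]
unit [0.5888 0.3062 0.15  ]
unit [0.787  0.2935 0.15  ]
unit [ 0.8465 -0.0271  0.15  ]
unit side [ 0.6149 -0.0609  0.15  ]
unit side [0.5536 0.3569 0.15  ]
unit side [0.793  0.3325 0.15  ]
unit side [ 0.8243 -0.0449  0.15  ]
handle (array([0.565 , 0.0621, 0.1002]), array([0.0013, 0.0013])) (array([0.5551, 0.1923, 0.0966]), array([0.0136, 0.0136]))
```

```bash
python3 - <<'E'
from h import *
a=cv2.imread('pics/scene0.png');b=cv2.imread('pics/side0.png')
crop(a,230,230,200,150,4,'s0u'); crop(b,160,180,200,150,4,'d0u'); 
E
```

```text
(no output)
```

View pics/s0u.png

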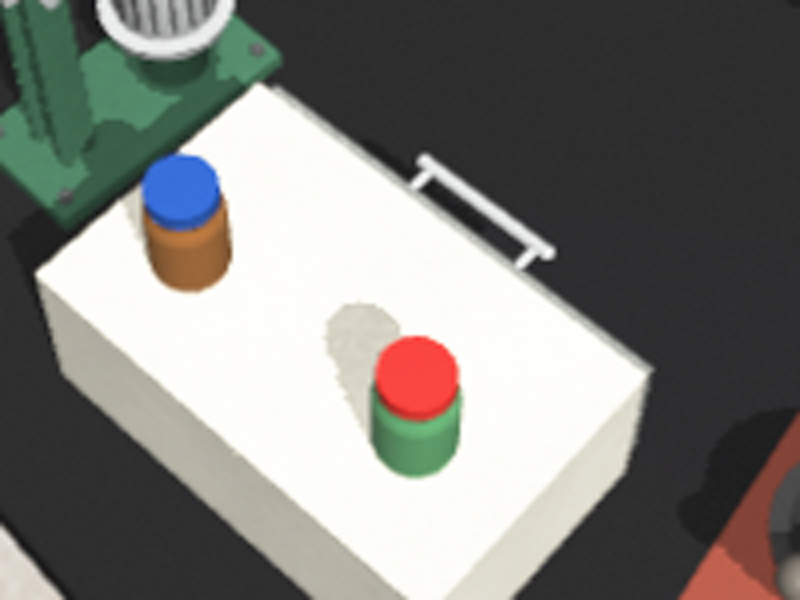

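View pics/d0u.png

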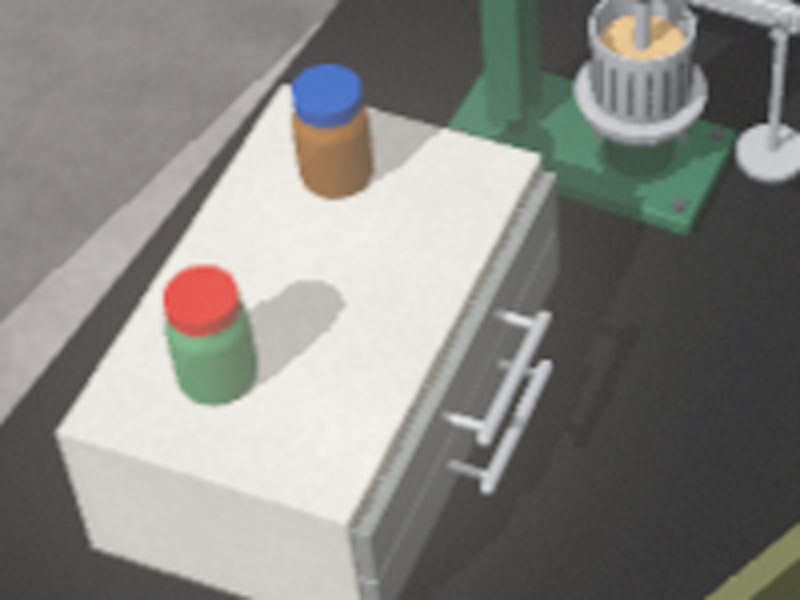

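servo_tool(
  commands=[
    {"tx": 1, "ty": -3.7, "tz": 0.8, "rz": -2.65, "grip": 0},
    {"tx": 1, "ty": -3.7, "tz": 0.8, "rz": -2.65},
    {"tx": 1, "ty": -3.7, "tz": 0.8, "rz": -2.65},
    {"tx": 1, "ty": -3.7, "tz": 0.8, "rz": -2.65},
    {"tx": 1, "ty": -3.7, "tz": 0.8, "rz": -2.65},
    {"tx": 1, "ty": -3.7, "tz": 0.8, "rz": -2.65},
    {"tx": 1, "ty": -3.7, "tz": 0.8, "rz": -2.65},
    {"tx": 1, "ty": -3.7, "tz": 0.8, "rz": -2.65},
    {"tx": 1, "ty": -3.7, "tz": 0.8, "rz": -2.65},
    {"tx": 1, "ty": -3.7, "tz": 0.8, "rz": -2.65},
  ],
)

```text
validation failed for argument at $.co...
```

servo_tool(
  commands=[
    {"tx": 1.0, "ty": -3.7, "tz": 0.8, "rx": 0.0, "ry": 0.0, "rz": -2.65, "grip": 0.0},
  ],
)

```text
time_s: 0.25
tcp_pos: [0.2342, 0.4655, 0.2114]
ee_rot: [-0.001, 0.231, 0.973, -0.002]
wrist_force: [1.9, 0.2, 0.5]
finger_gap: 0.0937
```

servo_tool(
  commands=[
    {"tx": 1.0, "ty": -3.8, "tz": 0.8, "rx": 0, "ry": 0, "rz": -2.65, "grip": 0},
    {"tx": 1.0, "ty": -3.8, "tz": 0.8, "rx": 0, "ry": 0, "rz": -2.65, "grip": 0},
    {"tx": 1.0, "ty": -3.8, "tz": 0.8, "rx": 0, "ry": 0, "rz": -2.65, "grip": 0},
    {"tx": 1.0, "ty": -3.8, "tz": 0.8, "rx": 0, "ry": 0, "rz": -2.65, "grip": 0},
    {"tx": 1.0, "ty": -3.8, "tz": 0.8, "rx": 0, "ry": 0, "rz": -2.65, "grip": 0},
    {"tx": 1.0, "ty": -3.8, "tz": 0.8, "rx": 0, "ry": 0, "rz": -2.65, "grip": 0},
    {"tx": 1.0, "ty": -3.8, "tz": 0.8, "rx": 0, "ry": 0, "rz": -2.65, "grip": 0},
    {"tx": 1.0, "ty": -3.8, "tz": 0.8, "rx": 0, "ry": 0, "rz": -2.65, "grip": 0},
    {"tx": 1.0, "ty": -3.8, "tz": 0.8, "rx": 0, "ry": 0, "rz": -2.65, "grip": 0},
    {"tx": 1.0, "ty": -3.8, "tz": 0.8, "rx": 0, "ry": 0, "rz": -2.65, "grip": 0},
  ],
)

```text
time_s: 1.25
tcp_pos: [0.3331, 0.0707, 0.2924]
ee_rot: [-0.001, 0.454, 0.891, -0.002]
wrist_force: [0.3, 0.1, -1.2]
finger_gap: 0.0936
```

servo_tool(
  commands=[
    {"tx": 1.0, "ty": -3.8, "tz": 0.2, "rx": 0, "ry": 0, "rz": -2.65, "grip": 0},
    {"tx": 1.0, "ty": -3.8, "tz": 0.2, "rx": 0, "ry": 0, "rz": -2.65, "grip": 0},
    {"tx": 1.0, "ty": -3.8, "tz": 0.2, "rx": 0, "ry": 0, "rz": -2.65, "grip": 0},
    {"tx": 1.0, "ty": -3.8, "tz": 0.2, "rx": 0, "ry": 0, "rz": -2.65, "grip": 0},
    {"tx": 1.0, "ty": -3.8, "tz": 0.2, "rx": 0, "ry": 0, "rz": -2.65, "grip": 0},
    {"tx": 1.0, "ty": -3.8, "tz": 0.2, "rx": 0, "ry": 0, "rz": -2.65, "grip": 0},
    {"tx": 1.0, "ty": -3.8, "tz": 0.2, "rx": 0, "ry": 0, "rz": -2.65, "grip": 0},
    {"tx": 1.0, "ty": -3.8, "tz": 0.2, "rx": 0, "ry": 0, "rz": -2.65, "grip": 0},
    {"tx": 1.0, "ty": -3.8, "tz": 0.2, "rx": 0, "ry": 0, "rz": -2.65, "grip": 0},
    {"tx": 1.0, "ty": -3.8, "tz": 0.2, "rx": 0, "ry": 0, "rz": -2.65, "grip": 0},
  ],
)

```text
time_s: 2.25
tcp_pos: [0.433, -0.327, 0.3137]
ee_rot: [-0.0, 0.655, 0.756, -0.002]
wrist_force: [0.8, 1.5, 0.6]
finger_gap: 0.0943
```

servo_tool(
  commands=[
    {"tx": 1.0, "ty": -3.0, "tz": -2, "rx": 0, "ry": 0, "rz": -2.7, "grip": 0},
    {"tx": 1.0, "ty": -3.0, "tz": -2, "rx": 0, "ry": 0, "rz": -2.7, "grip": 0},
    {"tx": 1.0, "ty": -3.0, "tz": -2, "rx": 0, "ry": 0, "rz": -2.7, "grip": 0},
    {"tx": 0, "ty": 0, "tz": 0, "rx": 0, "ry": 0, "rz": 0, "grip": 0},
  ],
)

```text
time_s: 2.65
tcp_pos: [0.4632, -0.4246, 0.2487]
ee_rot: [-0.002, 0.71, 0.704, -0.002]
wrist_force: [-0.3, -0.0, -0.8]
finger_gap: 0.0941
```

```bash
python3 - <<'E'
from h import *
im,p=snap('wrist','w1'); print(p, bot.get_obs()['joint_pos'])
a,_=snap('scene','s1'); b,_=snap('side','d1')
crop(a,200,140,200,150,4,'s1c');
E
```

```text
(array([ 0.4632, -0.4246,  0.2487]), array([-0.0018,  0.7104,  0.7037, -0.0017])) [-0.7974  0.4518  1.2102 -0.0032  1.4811 -0.7896]
```

View pics/w1.png

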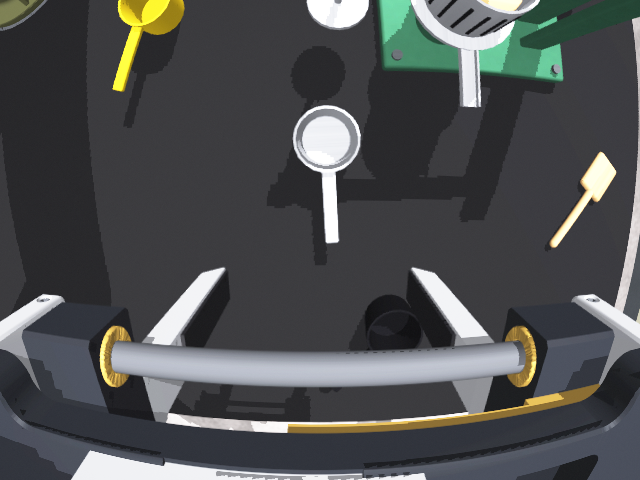

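View pics/s1c.png

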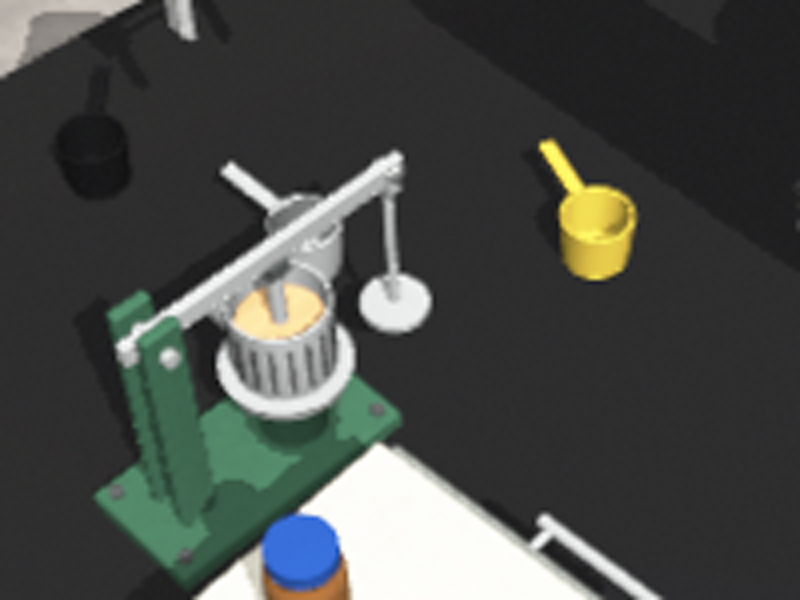

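```bash
python3 - <<'E'
from h import *
p=(np.array([ 0.4632, -0.4246,  0.2487]), np.array([-0.0018,  0.7104,  0.7037, -0.0017]))
f=lambda u,v,z: plane('wrist',u,v,z,p)
print('cup rim',f(327,138,.055)); print('handle end',f(331.5,242,.046),'handle mid',f(329.5,205,.046),'root',f(327.5,172,.046))
print('spout tip',f(470,106,.083), f(461,106,.083),f(480,106,.083), 'spout up',f(469,50,.09))
print('foot',f(338,8,.075))
print('plate',f(385,68,.02),f(562,80,.02))
print('press bolts', f(397,55,.022),f(556,69,.022))
E
```

```text
cup rim [ 0.4716 -0.348   0.055 ]
handle end [ 0.476  -0.4569  0.046 ] handle mid [ 0.474  -0.4171  0.046 ] root [ 0.4721 -0.3828  0.046 ]
spout tip [ 0.6096 -0.313   0.083 ] [ 0.6    -0.3138  0.083 ] [ 0.6204 -0.312   0.083 ] spout up [ 0.6071 -0.2582  0.09  ]
foot [ 0.4831 -0.2189  0.075 ]
plate [ 0.5365 -0.268   0.02  ] [ 0.7705 -0.2564  0.02  ]
press bolts [ 0.5499 -0.2526  0.022 ] [ 0.7598 -0.244   0.022 ]
```

servo_tool(
  commands=[
    {"tx": 1.1, "ty": -0.3, "tz": -4, "rx": 0, "ry": 0, "rz": 2.8, "grip": 0.3},
    {"tx": 0, "ty": 0, "tz": -4.5, "rx": 0, "ry": 0, "rz": 0, "grip": 0.3},
    {"tx": 0, "ty": 0, "tz": -4.5, "rx": 0, "ry": 0, "rz": 0, "grip": 0.3},
    {"tx": 0, "ty": 0, "tz": -4, "rx": 0, "ry": 0, "rz": 0, "grip": 0.3},
    {"tx": 0, "ty": 0, "tz": 0, "rx": 0, "ry": 0, "rz": 0, "grip": 0.3},
  ],
)

```text
time_s: 3.3
tcp_pos: [0.4772, -0.4219, 0.0896]
ee_rot: [0.01, 0.688, 0.725, -0.002]
wrist_force: [-0.4, 0.5, -0.0]
finger_gap: 0.0659
```

```bash
python3 - <<'E'
from h import *
im,p=snap('wrist','w2'); print(p)
E
```

```text
(array([ 0.4772, -0.4219,  0.0896]), array([ 0.0096,  0.6882,  0.7255, -0.0015]))
```

View pics/w2.png

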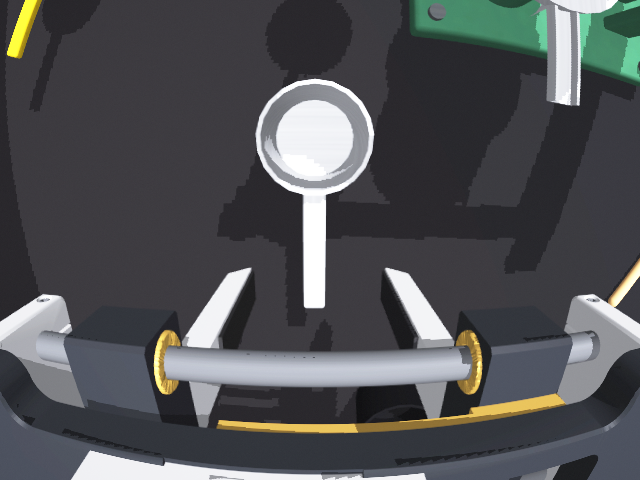

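```bash
cat >> h.py <<'E'
def Rdown(psi):
    y=np.array([np.cos(psi),np.sin(psi),0]); z=np.array([0,0,-1.]); return np.column_stack([np.cross(y,z),y,z])
def err(target,psi_deg,pr=True):
    o=bot.get_obs(); p=np.array(o['tcp_pos']); Rc=q2R(o['ee_rot'])
    d=(np.array(target)-p)*100; rv=np.degrees(R.from_matrix(Rdown(np.radians(psi_deg))@Rc.T).as_rotvec())
    yaw=np.degrees(np.arctan2(Rc[1,1],Rc[0,1]))
    print('t=%.2f'%o['time_s'],'pos',p,'yaw %.1f'%yaw,'d_cm',d.round(2),'rot_deg',rv.round(2),'gap %.4f'%o['finger_gap'],'F',np.array(o['wrist_force']).round(1),'T',np.array(o['ft_torque']).round(2),'j6 %.2f'%o['joint_pos'][5])
E
python3 -c "
from h import *
err([.4748,-.428,.025],2.3)"
```

```text
t=3.35 pos [ 0.4783 -0.423   0.0932] yaw 3.0 d_cm [-0.35 -0.5  -6.82] rot_deg [ 1.08  0.87 -0.73] gap 0.0659 F [ 0.4 -0.4  1.5] T [-0.04  0.06 -0.01] j6 -0.83
```

servo_tool(
  commands=[
    {"tx": -0.3, "ty": -0.5, "tz": -2.5, "rx": 1.0, "ry": 0.8, "rz": -0.7, "grip": 0.3},
    {"tx": 0, "ty": 0, "tz": -2.2, "rx": 0, "ry": 0, "rz": 0, "grip": 0.3},
    {"tx": 0, "ty": 0, "tz": -1.0, "rx": 0, "ry": 0, "rz": 0, "grip": 0.3},
    {"tx": 0, "ty": 0, "tz": -0.5, "rx": 0, "ry": 0, "rz": 0, "grip": 0.3},
    {"tx": 0, "ty": 0, "tz": 0, "rx": 0, "ry": 0, "rz": 0, "grip": 0.3},
  ],
)

```text
time_s: 3.85
tcp_pos: [0.481, -0.4314, 0.0468]
ee_rot: [0.011, 0.692, 0.722, -0.0]
wrist_force: [0.0, 0.3, -0.3]
finger_gap: 0.0657
```

```bash
python3 -c "
from h import *
err([.4748,-.428,.025],2.3)"
```

```text
t=3.85 pos [ 0.481  -0.4314  0.0468] yaw 2.5 d_cm [-0.62  0.34 -2.18] rot_deg [ 0.91  0.91 -0.19] gap 0.0657 F [ 0.   0.3 -0.3] T [-0.07  0.06  0.04] j6 -0.83
```

servo_tool(
  commands=[
    {"tx": -0.6, "ty": 0.3, "tz": -1.0, "rx": 1.0, "ry": 1.0, "rz": -0.2, "grip": 0.3},
    {"tx": 0, "ty": 0, "tz": 0, "rx": 0, "ry": 0, "rz": 0, "grip": 0.3},
    {"tx": 0, "ty": 0, "tz": 0, "rx": 0, "ry": 0, "rz": 0, "grip": 0.3},
  ],
)

```text
time_s: 4.15
tcp_pos: [0.4756, -0.4289, 0.0395]
ee_rot: [0.0, 0.693, 0.721, -0.0]
wrist_force: [-0.0, 0.2, -0.4]
finger_gap: 0.0659
```

```bash
python3 -c "
from h import *
err([.4748,-.428,.025],2.3)"
```

```text
t=4.15 pos [ 0.4756 -0.4289  0.0395] yaw 2.3 d_cm [-0.08  0.09 -1.45] rot_deg [0.01 0.   0.01] gap 0.0659 F [-0.   0.2 -0.4] T [-0.06  0.06  0.07] j6 -0.83
```

servo_tool(
  commands=[
    {"tx": -0.1, "ty": 0.1, "tz": -1.6, "rx": 0, "ry": 0, "rz": 0, "grip": 0.3},
    {"tx": 0, "ty": 0, "tz": -0.1, "rx": 0, "ry": 0, "rz": 0, "grip": 0.3},
    {"tx": 0, "ty": 0, "tz": 0, "rx": 0, "ry": 0, "rz": 0, "grip": 1},
    {"tx": 0, "ty": 0, "tz": 0, "rx": 0, "ry": 0, "rz": 0, "grip": 1},
    {"tx": 0, "ty": 0, "tz": 0, "rx": 0, "ry": 0, "rz": 0, "grip": 1},
    {"tx": 0, "ty": 0, "tz": 0, "rx": 0, "ry": 0, "rz": 0, "grip": 1},
  ],
  newtons=25,
)

```text
time_s: 4.75
tcp_pos: [0.4745, -0.4279, 0.021]
ee_rot: [-0.0, 0.693, 0.721, -0.0]
wrist_force: [0.4, -1.0, -0.4]
finger_gap: 0.0372
```

```bash
python3 -c "
from h import *
err([.4748,-.428,.025],2.3)"
```

```text
t=4.75 pos [ 0.4745 -0.4279  0.021 ] yaw 2.3 d_cm [ 0.03 -0.01  0.4 ] rot_deg [-0.   -0.01  0.01] gap 0.0372 F [ 0.4 -1.  -0.4] T [-0.08 -0.04  0.  ] j6 -0.83
```

servo_tool(
  commands=[
    {"tx": 0, "ty": 0, "tz": 0.4, "rx": 0, "ry": 0, "rz": 0, "grip": 1},
    {"tx": 0, "ty": 0, "tz": 0, "rx": 0, "ry": 0, "rz": 0, "grip": 1},
    {"tx": 0, "ty": 0, "tz": 0, "rx": 0, "ry": 0, "rz": 0, "grip": 1},
    {"tx": 0, "ty": 0, "tz": 0, "rx": 0, "ry": 0, "rz": 0, "grip": 1},
    {"tx": 0, "ty": 0, "tz": 0, "rx": 0, "ry": 0, "rz": 0, "grip": 1},
    {"tx": 0, "ty": 0, "tz": 0, "rx": 0, "ry": 0, "rz": 0, "grip": 1},
  ],
  newtons=25,
)

```text
time_s: 5.35
tcp_pos: [0.4747, -0.4281, 0.026]
ee_rot: [0.001, 0.693, 0.721, -0.0]
wrist_force: [0.4, -0.1, -0.3]
finger_gap: 0.0133
```

```bash
python3 -c "
from h import *
err([.4748,-.428,.025],2.3)"
```

```text
t=5.35 pos [ 0.4747 -0.4281  0.026 ] yaw 2.3 d_cm [ 0.01  0.01 -0.1 ] rot_deg [0.04 0.04 0.01] gap 0.0133 F [ 0.4 -0.1 -0.3] T [-0.11 -0.05 -0.02] j6 -0.83
```

servo_tool(
  commands=[
    {"tx": 0, "ty": 0, "tz": 1.3, "rx": 0, "ry": 0, "rz": 0, "grip": 1},
    {"tx": 0, "ty": 0, "tz": 0, "rx": 0, "ry": 0, "rz": 0, "grip": 1},
    {"tx": 2.2, "ty": 0.7, "tz": 0, "rx": 0, "ry": 0, "rz": 0, "grip": 1},
    {"tx": 2.2, "ty": 0.7, "tz": 0, "rx": 0, "ry": 0, "rz": 0, "grip": 1},
    {"tx": 2.2, "ty": 0.7, "tz": 0, "rx": 0, "ry": 0, "rz": 0, "grip": 1},
    {"tx": 2.2, "ty": 0.7, "tz": 0, "rx": 0, "ry": 0, "rz": 0, "grip": 1},
    {"tx": 2.2, "ty": 0.7, "tz": 0, "rx": 0, "ry": 0, "rz": 0, "grip": 1},
    {"tx": 0, "ty": 0, "tz": 0, "rx": 0, "ry": 0, "rz": 0, "grip": 1},
    {"tx": 0, "ty": 0, "tz": 0, "rx": 0, "ry": 0, "rz": 0, "grip": 1},
  ],
  newtons=25,
)

```text
time_s: 6.25
tcp_pos: [0.5879, -0.3919, 0.0414]
ee_rot: [0.001, 0.693, 0.721, -0.0]
wrist_force: [-0.2, -0.8, -1.6]
finger_gap: 0.0137
```

```bash
python3 -c "
from h import *
err([.609,-.3875,.038],2.3)
im,p=snap('wrist','w3'); print(p)"
```

```text
t=6.25 pos [ 0.5879 -0.3919  0.0414] yaw 2.2 d_cm [ 2.11  0.44 -0.34] rot_deg [0.08 0.04 0.07] gap 0.0137 F [-0.2 -0.8 -1.6] T [-0.16  0.06 -0.05] j6 -0.68
(array([ 0.5879, -0.3919,  0.0414]), array([ 0.0008,  0.6932,  0.7208, -0.0003]))
```

View pics/w3.png

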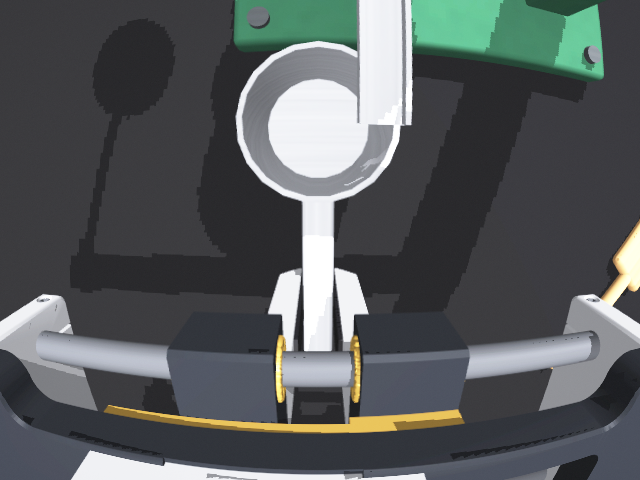

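```bash
python3 -c "
from h import *
p=(np.array([ 0.5879, -0.3919,  0.0414]),np.array([ 0.0008,  0.6932,  0.7208, -0.0003]))
f=lambda u,v,z: plane('wrist',u,v,z,p)
print('tip',f(385,123,.083),f(385,123,.09)); print('rim',f(318,121,.0715))
print('dir',f(384,10,.09),f(385,10,.1))
for z in (.018,.02): print('bolts',f(258,17,z),f(592,55,z))
"
```

```text
tip [ 0.609  -0.3129  0.083 ] [ 0.6077 -0.3134  0.09  ]
rim [ 0.5844 -0.3128  0.0715]
dir [ 0.6062 -0.2713  0.09  ] [ 0.6048 -0.2752  0.1   ]
bolts [ 0.5491 -0.2504  0.018 ] [ 0.7629 -0.2423  0.018 ]
bolts [ 0.5494 -0.2511  0.02  ] [ 0.7611 -0.2431  0.02  ]
```

servo_tool(
  commands=[
    {"tx": 1.5, "ty": 0.15, "tz": 0, "rx": 0, "ry": 0, "rz": 0, "grip": 1},
    {"tx": 0.8, "ty": 0.1, "tz": 0, "rx": 0, "ry": 0, "rz": 0, "grip": 1},
    {"tx": 0, "ty": 0, "tz": 0, "rx": 0, "ry": 0, "rz": 0, "grip": 1},
  ],
  newtons=25,
)

```text
time_s: 6.6
tcp_pos: [0.6092, -0.3909, 0.0419]
ee_rot: [0.001, 0.694, 0.72, -0.0]
wrist_force: [0.6, 0.3, -0.5]
finger_gap: 0.0138
```

```bash
python3 -c "
from h import *
err([.611,-.3897,.026],2.3)"
```

```text
t=6.60 pos [ 0.6092 -0.3909  0.0419] yaw 2.1 d_cm [ 0.18  0.12 -1.59] rot_deg [0.08 0.01 0.21] gap 0.0138 F [ 0.6  0.3 -0.5] T [-0.2   0.04 -0.01] j6 -0.66
```

servo_tool(
  commands=[
    {"tx": 0.2, "ty": 0.15, "tz": -1.0, "rx": 0, "ry": 0, "rz": 0, "grip": 1},
    {"tx": 0.0, "ty": 0, "tz": -0.7, "rx": 0, "ry": 0, "rz": 0, "grip": 1},
    {"tx": 0, "ty": 0, "tz": 0, "rx": 0, "ry": 0, "rz": 0, "grip": 1},
  ],
  newtons=25,
)

```text
time_s: 6.9
tcp_pos: [0.6104, -0.3905, 0.0242]
ee_rot: [0.001, 0.695, 0.719, -0.0]
wrist_force: [0.4, 0.9, 3.0]
finger_gap: 0.0137
```

```bash
python3 -c "
from h import *
err([.611,-.3897,.026],2.3)
im,p=snap('wrist','w4'); print(p)"
```

```text
t=6.90 pos [ 0.6104 -0.3905  0.0242] yaw 2.0 d_cm [0.06 0.08 0.18] rot_deg [0.14 0.08 0.28] gap 0.0137 F [0.4 0.9 3. ] T [ 0.02 -0.15 -0.05] j6 -0.65
(array([ 0.6104, -0.3905,  0.0242]), array([ 0.0013,  0.6946,  0.7194, -0.0004]))
```

View pics/w4.png

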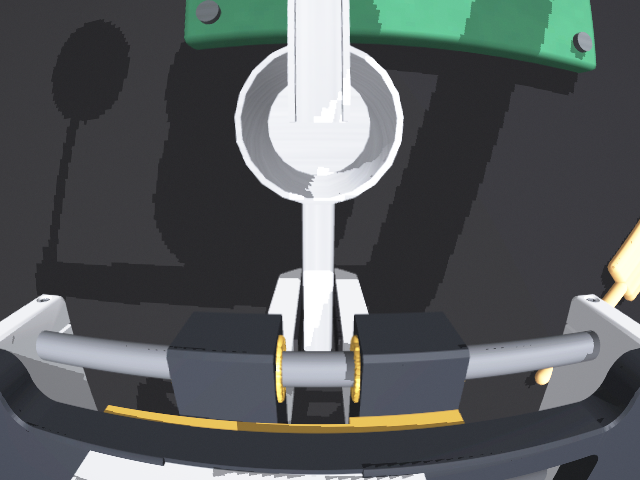

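servo_tool(
  commands=[
    {"tx": 0, "ty": 0, "tz": 0, "rx": 0, "ry": 0, "rz": 0, "grip": 0.3},
    {"tx": 0, "ty": 0, "tz": 0, "rx": 0, "ry": 0, "rz": 0, "grip": 0.3},
    {"tx": 0, "ty": 0, "tz": 0, "rx": 0, "ry": 0, "rz": 0, "grip": 0.3},
    {"tx": 0, "ty": 0, "tz": 0, "rx": 0, "ry": 0, "rz": 0, "grip": 0.3},
    {"tx": 0, "ty": 0, "tz": 0, "rx": 0, "ry": 0, "rz": 0, "grip": 0.3},
    {"tx": 0, "ty": 0, "tz": 2, "rx": 0, "ry": 0, "rz": 0, "grip": 0.3},
    {"tx": 0, "ty": 0, "tz": 3, "rx": 0, "ry": 0, "rz": 0, "grip": 0.3},
    {"tx": 0, "ty": 0, "tz": 4, "rx": 0, "ry": 0, "rz": 0, "grip": 0.3},
    {"tx": 0, "ty": 0, "tz": 4, "rx": 0, "ry": 0, "rz": 0, "grip": 0.3},
  ],
  newtons=25,
)

```text
time_s: 7.85
tcp_pos: [0.6069, -0.3881, 0.151]
ee_rot: [-0.005, 0.695, 0.719, -0.001]
wrist_force: [1.0, -0.2, 0.7]
finger_gap: 0.0659
```

```bash
python3 -c "
from h import *
im,p=snap('wrist','w5'); print(p)
err([.611,-.3897,.026],2.3)
b,_=snap('side','d5'); crop(b,240,130,200,150,4,'d5c')
"
```

```text
(array([ 0.6069, -0.3881,  0.151 ]), array([-0.0055,  0.6945,  0.7194, -0.0013]))
t=7.90 pos [ 0.6086 -0.3893  0.1594] yaw 2.0 d_cm [  0.24  -0.04 -13.34] rot_deg [-0.   -0.1   0.28] gap 0.0656 F [1.  0.3 7. ] T [-0.04  0.06  0.08] j6 -0.65
```

View pics/w5.png

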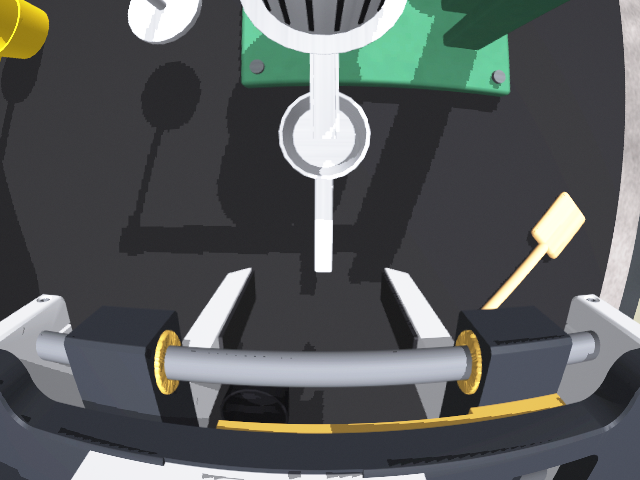

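View pics/d5c.png

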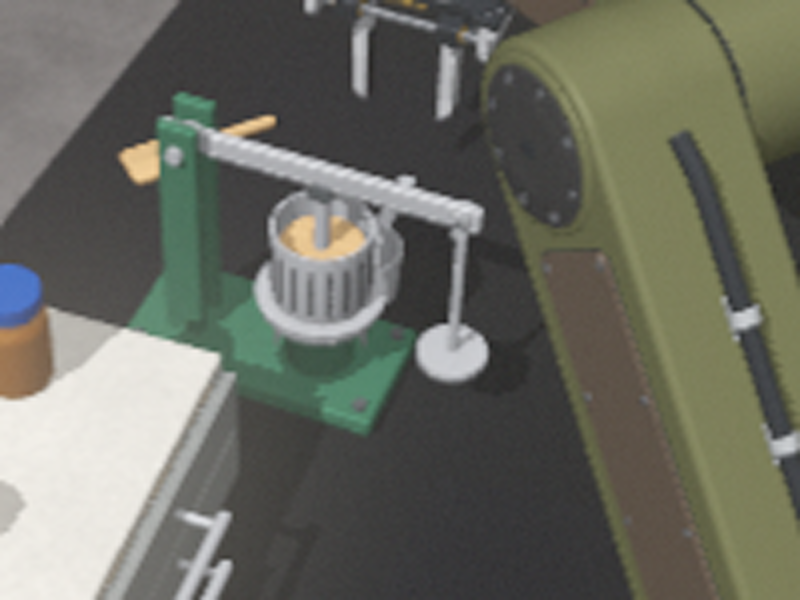

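```bash
python3 -c "
from h import *
S=lambda u,v:('scene',230+u/4,230+v/4)
D=lambda u,v:('side',160+u/4,180+v/4)
print(tri(S(425,161),D(543,318)),tri(S(548,253),D(485,436)))
for p in [S(425,161),S(548,253),D(543,318),D(485,436)]: print(plane(*p,.116))
print('front top',[plane(*p,.15) for p in [S(270,86),S(650,370),D(550,160),D(350,525)]])
print('jars',tri(S(190,285),D(335,190)))
"
```

```text
(array([0.5628, 0.0637, 0.1127]), array([0.0008, 0.0008])) (array([0.5524, 0.1824, 0.1134]), array([0.0022, 0.0022]))
[0.5647 0.0661 0.116 ]
[0.5547 0.1856 0.116 ]
[0.5615 0.065  0.116 ]
[0.5513 0.1814 0.116 ]
front top [array([ 0.6197, -0.0468,  0.15  ]), array([0.5869, 0.31  , 0.15  ]), array([ 0.6145, -0.0564,  0.15  ]), array([0.589 , 0.3079, 0.15  ])]
jars (array([0.7649, 0.0297, 0.1254]), array([0.0033, 0.0033]))
```

servo_tool(
  commands=[
    {"tx": -1, "ty": 0, "tz": 4.5, "rx": 0, "ry": 0, "rz": 0, "grip": 0.3},
    {"tx": -2, "ty": 0, "tz": 4.5, "rx": 0, "ry": 0, "rz": 0, "grip": 0.3},
    {"tx": -2, "ty": 0, "tz": 4.5, "rx": 0, "ry": 0, "rz": 0, "grip": 0.3},
    {"tx": -2, "ty": 0, "tz": 2.5, "rx": 0, "ry": 0, "rz": 0, "grip": 0.3},
    {"tx": 0, "ty": 3, "tz": 0, "rx": 0, "ry": 0, "rz": 0.5, "grip": 0.5},
    {"tx": 0, "ty": 4.5, "tz": 0, "rx": 0, "ry": 0, "rz": 0.5, "grip": 0.5},
    {"tx": 0, "ty": 4.5, "tz": 0, "rx": 0, "ry": 0, "rz": 0.5, "grip": 0.72},
    {"tx": 0, "ty": 4.5, "tz": 0, "rx": 0, "ry": 0, "rz": 0.5, "grip": 0.72},
    {"tx": 0, "ty": 4.5, "tz": 0, "rx": 0, "ry": 0, "rz": 0.5, "grip": 0.72},
    {"tx": 0, "ty": 4.5, "tz": 0, "rx": 0, "ry": 0, "rz": 0.5, "grip": 0.72},
  ],
)

```text
time_s: 8.95
tcp_pos: [0.5326, -0.1294, 0.3144]
ee_rot: [-0.002, 0.678, 0.736, -0.001]
wrist_force: [0.9, 0.6, -0.2]
finger_gap: 0.0265
```

servo_tool(
  commands=[
    {"tx": 0, "ty": 4.5, "tz": 0, "rx": 0, "ry": 0, "rz": 0, "grip": 0.72},
    {"tx": 0, "ty": 4.5, "tz": 0, "rx": 0, "ry": 0, "rz": 0, "grip": 0.72},
    {"tx": 0, "ty": 4.5, "tz": 0, "rx": 0, "ry": 0, "rz": 0, "grip": 0.72},
    {"tx": 0, "ty": 4.5, "tz": 0, "rx": 0, "ry": 0, "rz": 0, "grip": 0.72},
    {"tx": 0, "ty": 4.5, "tz": 0, "rx": 0, "ry": 0, "rz": 0, "grip": 0.72},
    {"tx": 0, "ty": 2, "tz": 0, "rx": 0, "ry": 0, "rz": 0, "grip": 0.72},
    {"tx": 0, "ty": 0, "tz": 0, "rx": 0, "ry": 0, "rz": 0, "grip": 0.72},
  ],
)

```text
time_s: 9.65
tcp_pos: [0.5295, 0.1303, 0.3119]
ee_rot: [-0.003, 0.675, 0.737, -0.002]
wrist_force: [0.2, -0.0, 0.1]
finger_gap: 0.0265
```

```bash
python3 -c "
from h import *
err([.5575,.123,.093],5)"
```

```text
t=9.65 pos [0.5295 0.1303 0.3119] yaw 5.0 d_cm [  2.8   -0.73 -21.89] rot_deg [-0.08 -0.36 -0.02] gap 0.0265 F [ 0.2 -0.   0.1] T [-0.07  0.02  0.04] j6 0.09
```

servo_tool(
  commands=[
    {"tx": 2.8, "ty": -0.7, "tz": -3, "rx": 0, "ry": -0.4, "rz": 0, "grip": 0.72},
    {"tx": 0, "ty": 0, "tz": -4.5, "rx": 0, "ry": 0, "rz": 0, "grip": 0.72},
    {"tx": 0, "ty": 0, "tz": -3.5, "rx": 0, "ry": 0, "rz": 0, "grip": 0.72},
    {"tx": 0, "ty": 0, "tz": 0, "rx": 0, "ry": 0, "rz": 0, "grip": 0.72},
    {"tx": 0, "ty": 0, "tz": 0, "rx": 0, "ry": 0, "rz": 0, "grip": 0.72},
  ],
)

```text
time_s: 10.15
tcp_pos: [0.5584, 0.1199, 0.1996]
ee_rot: [0.001, 0.676, 0.737, 0.002]
wrist_force: [-0.5, -0.3, 0.3]
finger_gap: 0.0263
```

```bash
python3 -c "
from h import *
err([.5575,.123,.093],5)
im,p=snap('wrist','w6'); print(p)"
```

```text
t=10.15 pos [0.5584 0.1199 0.1996] yaw 5.0 d_cm [ -0.09   0.31 -10.66] rot_deg [-0.06  0.21  0.  ] gap 0.0263 F [-0.5 -0.3  0.3] T [-0.09  0.04  0.03] j6 0.06
(array([0.5584, 0.1199, 0.1996]), array([0.001 , 0.6756, 0.7373, 0.0016]))
```

View pics/w6.png

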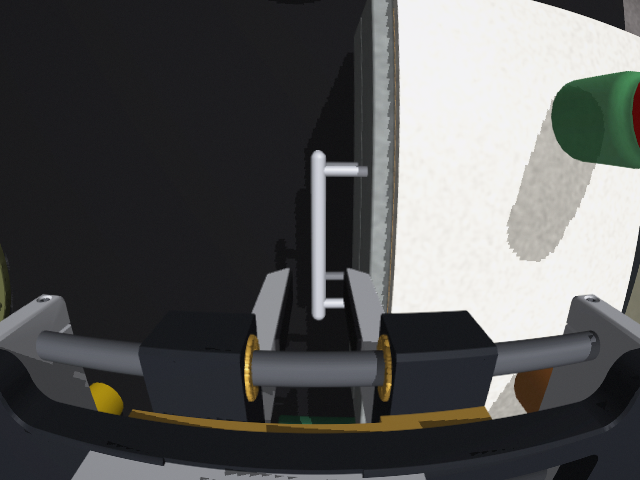

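```bash
python3 -c "
from h import *
p=(np.array([0.5584, 0.1199, 0.1996]), np.array([0.001 , 0.6756, 0.7373, 0.0016]))
f=lambda u,v,z: plane('wrist',u,v,z,p)
print(f(319,152,.113),f(319,319,.113)); print(f(390,60,.15),f(395,220,.15),f(397,60,.15),f(400,220,.15))
for x in ([.5584,.1199,.112],[.5584,.1199,.1996]): print(proj('wrist',x,p))
"
```

```text
[0.5534 0.1844 0.113 ] [0.5648 0.0558 0.113 ]
[0.5914 0.2475 0.15  ] [0.6049 0.1471 0.15  ] [0.5958 0.2481 0.15  ] [0.6082 0.1474 0.15  ]
[318.1075 240.1283]
[318.8363 283.0353]
```

servo_tool(
  commands=[
    {"tx": 0, "ty": 0, "tz": -3.5, "rx": 0, "ry": 0, "rz": 0, "grip": 0.72},
    {"tx": 0, "ty": 0, "tz": -3, "rx": 0, "ry": 0, "rz": 0, "grip": 0.72},
    {"tx": 0, "ty": 0, "tz": -2, "rx": 0, "ry": 0, "rz": 0, "grip": 0.72},
    {"tx": 0, "ty": 0, "tz": 0, "rx": 0, "ry": 0, "rz": 0, "grip": 0.72},
  ],
)

```text
time_s: 10.6
tcp_pos: [0.5622, 0.1192, 0.1213]
ee_rot: [0.005, 0.676, 0.737, 0.007]
wrist_force: [0.3, 0.2, 1.0]
finger_gap: 0.0262
```

```bash
python3 -c "
from h import *
err([.559,.1205,.093],5)"
```

```text
t=10.60 pos [0.5622 0.1192 0.1213] yaw 4.9 d_cm [-0.32  0.13 -2.83] rot_deg [-0.16  0.98  0.06] gap 0.0262 F [0.3 0.2 1. ] T [-0.09  0.1  -0.01] j6 0.06
```

servo_tool(
  commands=[
    {"tx": -0.3, "ty": 0.1, "tz": 0, "rx": -0.2, "ry": 1, "rz": 0, "grip": 0.72},
    {"tx": 0, "ty": 0, "tz": -1, "rx": 0, "ry": 0, "rz": 0, "grip": 0.72},
    {"tx": -0.1, "ty": 0, "tz": -1, "rx": 0, "ry": 0.2, "rz": 0, "grip": 0.72},
    {"tx": -0.1, "ty": 0, "tz": -1, "rx": 0, "ry": 0.2, "rz": 0, "grip": 0.72},
    {"tx": 0, "ty": 0, "tz": 0, "rx": 0, "ry": 0, "rz": 0, "grip": 0.72},
  ],
)

```text
time_s: 11.1
tcp_pos: [0.5595, 0.1204, 0.0955]
ee_rot: [-0.0, 0.676, 0.737, -0.0]
wrist_force: [-0.0, 0.0, -0.3]
finger_gap: 0.0264
```

```bash
python3 -c "
from h import *
err([.559,.1205,.093],5)"
```

```text
t=11.10 pos [0.5595 0.1204 0.0955] yaw 4.9 d_cm [-0.05  0.01 -0.25] rot_deg [-0.02 -0.05  0.07] gap 0.0264 F [-0.   0.  -0.3] T [-0.03  0.06  0.02] j6 0.06
```

Close on the bar, then pull along (-0.996, -0.087).

servo_tool(
  commands=[
    {"tx": 0, "ty": 0, "tz": -0.2, "rx": 0, "ry": 0, "rz": 0, "grip": 1},
    {"tx": 0, "ty": 0, "tz": 0, "rx": 0, "ry": 0, "rz": 0, "grip": 1},
    {"tx": 0, "ty": 0, "tz": 0, "rx": 0, "ry": 0, "rz": 0, "grip": 1},
    {"tx": 0, "ty": 0, "tz": 0, "rx": 0, "ry": 0, "rz": 0, "grip": 1},
    {"tx": 0, "ty": 0, "tz": 0, "rx": 0, "ry": 0, "rz": 0, "grip": 1},
    {"tx": -1, "ty": -0.1, "tz": 0, "rx": 0, "ry": 0, "rz": 0, "grip": 1},
    {"tx": -2, "ty": -0.2, "tz": 0, "rx": 0, "ry": 0, "rz": 0, "grip": 1},
    {"tx": -2, "ty": -0.2, "tz": 0, "rx": 0, "ry": 0, "rz": 0, "grip": 1},
  ],
  newtons=30,
)

```text
time_s: 11.9
tcp_pos: [0.5091, 0.1159, 0.0934]
ee_rot: [-0.0, 0.676, 0.737, 0.001]
wrist_force: [0.9, 2.9, 0.1]
finger_gap: 0.0101
```

```bash
python3 -c "
from h import *
err([.559-.16*.9962,.1205-.16*.0872,.0935],5)"
```

```text
t=11.90 pos [0.5091 0.1159 0.0934] yaw 4.9 d_cm [-10.95  -0.94   0.01] rot_deg [-0.09  0.05  0.07] gap 0.0101 F [0.9 2.9 0.1] T [ 0.44 -0.12 -0.03] j6 0.07
```

servo_tool(
  commands=[
    {"tx": -2.2, "ty": -0.19, "tz": 0, "rx": 0, "ry": 0, "rz": 0, "grip": 1},
    {"tx": -2.2, "ty": -0.19, "tz": 0, "rx": 0, "ry": 0, "rz": 0, "grip": 1},
    {"tx": -2.2, "ty": -0.19, "tz": 0, "rx": 0, "ry": 0, "rz": 0, "grip": 1},
    {"tx": -2.2, "ty": -0.19, "tz": 0, "rx": 0, "ry": 0, "rz": 0, "grip": 1},
    {"tx": -2, "ty": -0.17, "tz": 0, "rx": 0, "ry": 0, "rz": 0, "grip": 1},
    {"tx": 0, "ty": 0, "tz": 0, "rx": 0, "ry": 0, "rz": 0, "grip": 1},
  ],
  newtons=30,
)

```text
time_s: 12.5
tcp_pos: [0.3944, 0.1058, 0.0934]
ee_rot: [0.002, 0.676, 0.737, 0.003]
wrist_force: [0.8, 0.5, -8.3]
finger_gap: 0.0101
```

```bash
python3 -c "
from h import *
err([.559-.16*.9962,.1205-.16*.0872,.0935],5)"
```

```text
t=12.50 pos [0.3944 0.1058 0.0934] yaw 4.9 d_cm [0.52 0.08 0.01] rot_deg [-0.12  0.36  0.06] gap 0.0101 F [ 0.8  0.5 -8.3] T [ 0.09 -0.06 -0.03] j6 0.08
```

servo_tool(
  commands=[
    {"tx": 0, "ty": 0, "tz": 0, "rx": 0, "ry": 0, "rz": 0, "grip": 0.75},
    {"tx": 0, "ty": 0, "tz": 0, "rx": 0, "ry": 0, "rz": 0, "grip": 0.75},
    {"tx": 0, "ty": 0, "tz": 0, "rx": 0, "ry": 0, "rz": 0, "grip": 0.75},
    {"tx": 0, "ty": 0, "tz": 3, "rx": 0, "ry": 0, "rz": 0, "grip": 0.75},
    {"tx": 0, "ty": 0, "tz": 4.5, "rx": 0, "ry": 0, "rz": 0, "grip": 0.75},
    {"tx": 0, "ty": 0, "tz": 4.5, "rx": 0, "ry": 0, "rz": 0, "grip": 0.75},
    {"tx": 0, "ty": 0, "tz": 4.5, "rx": 0, "ry": 0, "rz": 0, "grip": 0.75},
    {"tx": 0, "ty": 0, "tz": 4.5, "rx": 0, "ry": 0, "rz": 0, "grip": 0.75},
    {"tx": 0, "ty": 0, "tz": 0, "rx": 0, "ry": 0, "rz": 0, "grip": 0.75},
  ],
)

```text
time_s: 13.4
tcp_pos: [0.3938, 0.1053, 0.3123]
ee_rot: [0.001, 0.676, 0.737, 0.002]
wrist_force: [0.8, 0.5, -0.2]
finger_gap: 0.0233
```

```bash
python3 -c "
from h import *
err([.559-.16*.9962,.1205-.16*.0872,.0935],5)
im,p=snap('wrist','w7'); print(p)
a,_=snap('scene','s7');crop(a,230,180,200,150,4,'s7c')
"
```

```text
t=13.40 pos [0.3938 0.1053 0.3123] yaw 4.9 d_cm [  0.58   0.12 -21.88] rot_deg [-0.09  0.25  0.09] gap 0.0233 F [ 0.8  0.5 -0.2] T [-0.05  0.07  0.01] j6 0.09
(array([0.3938, 0.1053, 0.3123]), array([0.001 , 0.6762, 0.7368, 0.0021]))
```

View pics/w7.png

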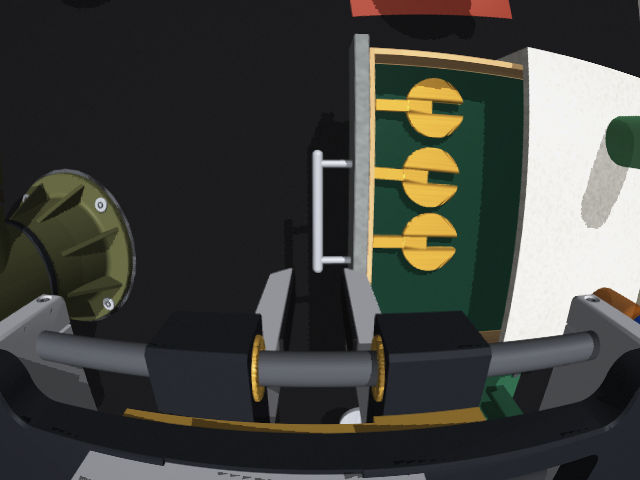

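View pics/s7c.png

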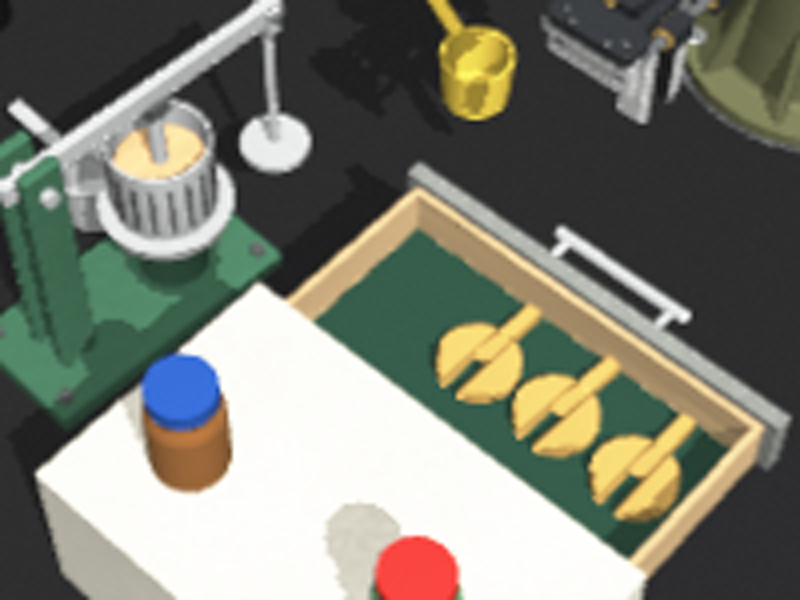

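```bash
python3 -c "
from h import *
a=cv2.imread('pics/scene1.png') if 0 else cv2.imread('pics/s7.png')
b,_=snap('side','d7')
o=bot.get_obs();p=(np.array(o['tcp_pos']),np.array(o['ee_rot']))
T=bot.camera_info('wrist')['T_tool_cam']; c=q2R(p[1])@T[:3,3]+p[0]; print(c,proj('scene',c),proj('side',c),proj('scene',p[0]),proj('side',p[0]))
crop(a,320,60,180,135,4,'s7g'); crop(b,250,150,200,150,4,'d7g')
"
```

```text
[0.3867 0.1742 0.4847] [421.0859 172.6632] [339.0213 220.06  ] [391.1045 206.4046] [344.6648 247.2278]
```

View pics/s7g.png

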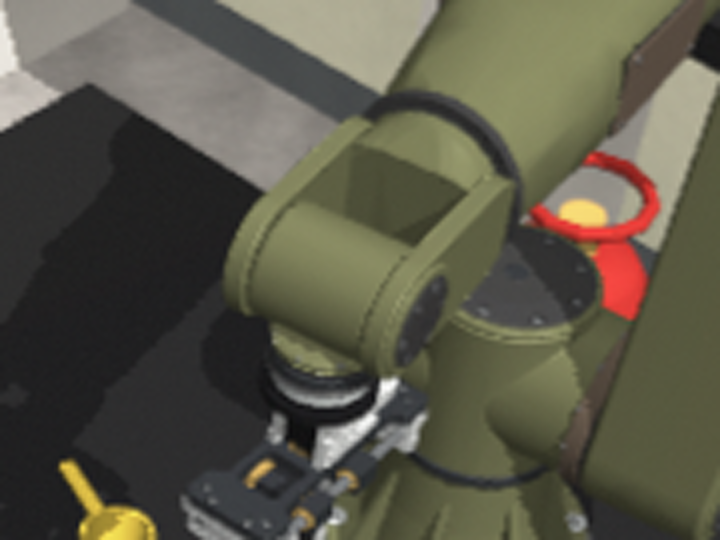

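View pics/d7g.png

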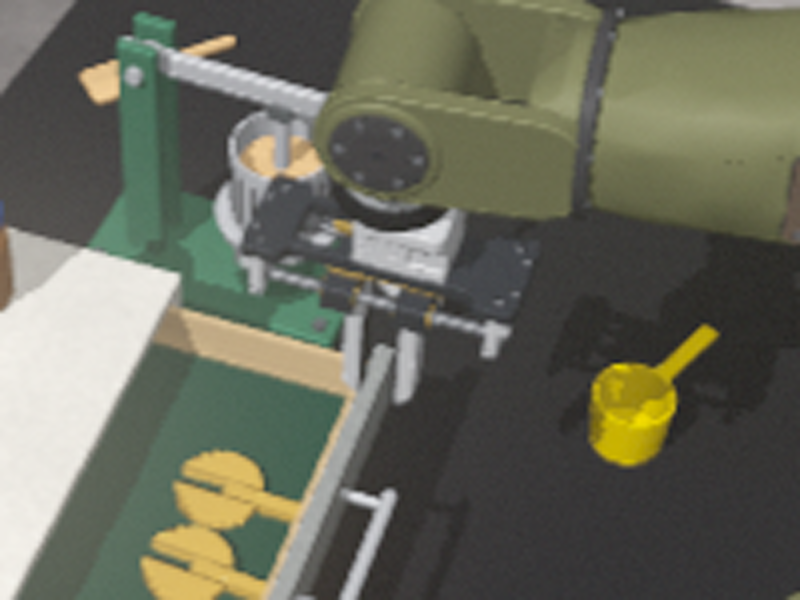

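```bash
cat >> h.py <<'E'
def weights(im,pose,z=.097,roi=None,n='wrist'):
    hsv=cv2.cvtColor(im,cv2.COLOR_BGR2HSV)
    m=cv2.inRange(hsv,(15,110,90),(32,255,255))
    if roi is not None:
        mm=np.zeros_like(m);x0,y0,x1,y1=roi;mm[y0:y1,x0:x1]=255;m&=mm
    # rectify to world plane at 0.25 mm/px around
    cs,_=cv2.findContours(m,cv2.RETR_EXTERNAL,cv2.CHAIN_APPROX_NONE)
    out=[]
    for c in cs:
        if cv2.contourArea(c)<300: continue
        W=np.array([plane(n,u,v,z,pose)[:2] for u,v in c[:,0,:]])
        out.append(W)
    return m,out
E
python3 - <<'E'
from h import *
p=(np.array([0.3938, 0.1053, 0.3123]), np.array([0.001 , 0.6762, 0.7368, 0.0021]))
im=cv2.imread('pics/w7.png')
m,ws=weights(im,p,.097,(370,60,480,300))
cv2.imwrite('pics/m7.png',cv2.resize(m[40:300,340:500],None,fx=2,fy=2))
f=lambda u,v,z: plane('wrist',u,v,z,p)
for W in ws:
    c=W.mean(0)
    # disc: points with x > tab region
    far=W[W[:,0]>c[0]+.005]
    print(len(W),W.min(0),W.max(0))
for uv in [(375,105),(373,173),(373,242)]: print('tab tip',f(*uv,.097))
for uv in [(435,108),(431,177),(428,242)]: print('disc',f(*uv,.097))
print('inner front',f(374,60,.128),f(372,260,.128), 'front top',f(362,40,.137))
E
```

```text
272 [0.4569 0.0472] [0.5564 0.1146]
280 [0.4496 0.1209] [0.5466 0.1866]
303 [0.4429 0.1975] [0.5435 0.264 ]
tab tip [0.4444 0.2238 0.097 ]
tab tip [0.4493 0.151  0.097 ]
tab tip [0.458  0.0754 0.097 ]
disc [0.5106 0.2298 0.097 ]
disc [0.5143 0.1538 0.097 ]
disc [0.5215 0.0807 0.097 ]
inner front [0.4352 0.2653 0.128 ] [0.4538 0.064  0.128 ] front top [0.421  0.2819 0.137 ]
```

View pics/m7.png

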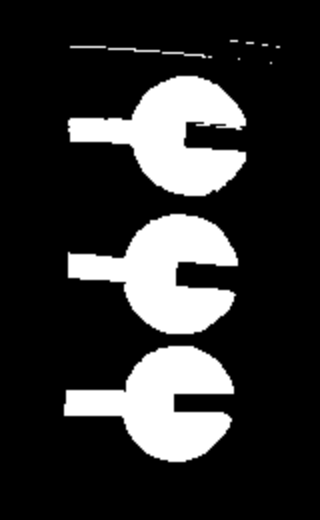

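```bash
cat >> h.py <<'E'
from scipy.optimize import least_squares
def wfit(W,r=.033):
    x0=np.r_[(W.max(0)+W.min(0))/2+[.015,0]]
    s=least_squares(lambda c: np.hypot(*(W-c).T)-r,x0,loss='soft_l1',f_scale=.001)
    c=s.x; d=np.hypot(*(W-c).T); t=W[(d>.042)]
    a=t.mean(0)-c if len(t)>5 else [np.nan]*2
    return c,np.degrees(np.arctan2(a[1],a[0]))%360,d.max()
E
python3 - <<'E'
from h import *
p=(np.array([0.3938, 0.1053, 0.3123]), np.array([0.001 , 0.6762, 0.7368, 0.0021]))
im=cv2.imread('pics/w7.png')
m,ws=weights(im,p,.097,(370,60,480,300))
for W in ws:
    c,a,d=wfit(W); print('disc',c,'tab angle %.1f reach %.4f'%(a,d))
    for r in (.050,): print('grip r50',c+r*np.array([np.cos(np.radians(a)),np.sin(np.radians(a))]))
E
```

```text
disc [0.514  0.0798] tab angle 184.0 reach 0.0573
grip r50 [0.4641 0.0763]
disc [0.5058 0.1534] tab angle 181.3 reach 0.0564
grip r50 [0.4558 0.1523]
disc [0.4991 0.2291] tab angle 179.6 reach 0.0562
grip r50 [0.4491 0.2295]
```

```bash
cat >> h.py <<'E'
def wfind(im,pose,z=.097,roi=None,n='wrist',k=21):
    m,_=weights(im,pose,z,roi,n)
    mc=cv2.morphologyEx(m,cv2.MORPH_CLOSE,cv2.getStructuringElement(cv2.MORPH_ELLIPSE,(k,k)))
    md=cv2.morphologyEx(mc,cv2.MORPH_OPEN,cv2.getStructuringElement(cv2.MORPH_ELLIPSE,(k,k)))
    cs,_=cv2.findContours(md,cv2.RETR_EXTERNAL,cv2.CHAIN_APPROX_NONE)
    P=np.argwhere(m>0)[:,::-1]
    PW=np.array([plane(n,u,v,z,pose)[:2] for u,v in P])
    out=[]
    for c in cs:
        if cv2.contourArea(c)<400: continue
        W=np.array([plane(n,u,v,z,pose)[:2] for u,v in cv2.convexHull(c)[:,0,:]])
        s=least_squares(lambda q: np.hypot(*(W-q[:2]).T)-q[2],np.r_[W.mean(0),.033],loss='soft_l1',f_scale=.0005).x
        d=np.hypot(*(PW-s[:2]).T); t=PW[(d>.042)&(d<.075)]
        # nearest-other exclusion: keep those within 12mm of the line via iterative mean
        tab=t[np.abs((t-s[:2])[:,1])<.03]
        out.append((s,tab))
    return m,out
E
python3 - <<'E'
from h import *
p=(np.array([0.3938, 0.1053, 0.3123]), np.array([0.001 , 0.6762, 0.7368, 0.0021]))
im=cv2.imread('pics/w7.png')
m,ws=wfind(im,p,.097,(370,60,480,300))
for s,t in ws:
    t=t[t[:,0]<s[0]-.035]; t=t[np.abs(t[:,1]-np.median(t[:,1]))<.01]; a=t.mean(0)-s[:2]
    ang=np.arctan2(a[1],a[0]); print('disc',s,'tab ang %.1f'%(np.degrees(ang)%360),'reach',np.hypot(*(t-s[:2]).T).max(),'r50',s[:2]+.05*np.array([np.cos(ang),np.sin(ang)]))
E
```

```text
Traceback (most recent call last):
  File "h.py", line 72, in wfind
    PW=np.array([plane(n,u,v,z,pose)[:2] for u,v in P])
                 ~~~~~^^^^^^^^^^^^^^
  File "h.py", line 16, in plane
    c,d=ray(n,u,v,pose); return c+d*(z-c[2])/d[2]
        ~~~^^^^^^^^^^^^
  File "h.py", line 7, in ray
    I=bot.camera_info(n)
ValueError: time passes only in moves, steps and waits
```

```bash
python3 - <<'E'
s=open('h.py').read()
s=s.replace("I=bot.camera_info(n)","I=cinfo(n)")
s=s.replace("def q2R","_C={}\ndef cinfo(n):\n    if n not in _C: _C[n]=bot.camera_info(n)\n    return _C[n]\ndef q2R",1)
open('h.py','w').write(s)
E
python3 - <<'E'
from h import *
p=(np.array([0.3938, 0.1053, 0.3123]), np.array([0.001 , 0.6762, 0.7368, 0.0021]))
im=cv2.imread('pics/w7.png')
m,ws=wfind(im,p,.097,(370,60,480,300))
for s,t in ws:
    t=t[t[:,0]<s[0]-.035]; t=t[np.abs(t[:,1]-np.median(t[:,1]))<.01]; a=t.mean(0)-s[:2]
    ang=np.arctan2(a[1],a[0]); print('disc',s,'tab ang %.1f'%(np.degrees(ang)%360),'reach',np.hypot(*(t-s[:2]).T).max(),'r50',s[:2]+.05*np.array([np.cos(ang),np.sin(ang)]))
E
```

```text
disc [0.5541 0.1657 0.116 ] tab ang 187.0 reach 0.07440890172313838 r50 [0.5045 0.1596]
```

```bash
sed -i 's/mc=cv2.morphologyEx.*/mc=m/; s/k=21/k=17/' h.py
cat > run7.py <<'E'
from h import *
p=(np.array([0.3938, 0.1053, 0.3123]), np.array([0.001 , 0.6762, 0.7368, 0.0021]))
im=cv2.imread('pics/w7.png')
m,ws=wfind(im,p,.097,(370,60,480,300))
for s,t in ws:
    t=t[t[:,0]<s[0]-.035]; t=t[np.abs(t[:,1]-np.median(t[:,1]))<.01]; a=t.mean(0)-s[:2]
    ang=np.arctan2(a[1],a[0]); print('disc',s,'tab ang %.1f'%(np.degrees(ang)%360),'reach',np.hypot(*(t-s[:2]).T).max(),'r50',s[:2]+.05*np.array([np.cos(ang),np.sin(ang)]))
E
python3 run7.py
```

```text
disc [0.522  0.0808 0.0337] tab ang 183.7 reach 0.06540240676352035 r50 [0.4721 0.0776]
disc [0.513  0.1539 0.0333] tab ang 181.8 reach 0.06357366482076109 r50 [0.463  0.1523]
disc [0.509  0.2304 0.0332] tab ang 185.1 reach 0.06612224836020081 r50 [0.4592 0.226 ]
```

servo_tool(
  commands=[
    {"tx": 0.8, "ty": -0.3, "tz": 0, "rx": 0, "ry": 0, "rz": 8, "grip": 0.6},
    {"tx": 0.8, "ty": -0.3, "tz": 0, "rx": 0, "ry": 0, "rz": 8, "grip": 0.6},
    {"tx": 0.8, "ty": -0.3, "tz": 0, "rx": 0, "ry": 0, "rz": 8, "grip": 0.6},
    {"tx": 0.8, "ty": -0.3, "tz": 0, "rx": 0, "ry": 0, "rz": 8, "grip": 0.6},
    {"tx": 0.8, "ty": -0.3, "tz": -1, "rx": 0, "ry": 0, "rz": 8, "grip": 0.6},
    {"tx": 0.8, "ty": -0.3, "tz": -1, "rx": 0, "ry": 0, "rz": 8, "grip": 0.6},
    {"tx": 0.8, "ty": -0.3, "tz": -1, "rx": 0, "ry": 0, "rz": 8, "grip": 0.6},
    {"tx": 0.8, "ty": -0.3, "tz": -2, "rx": 0, "ry": 0, "rz": 8, "grip": 0.6},
    {"tx": 0.8, "ty": -0.3, "tz": -2, "rx": 0, "ry": 0, "rz": 8, "grip": 0.6},
    {"tx": 0, "ty": 0, "tz": 0, "rx": 0, "ry": 0, "rz": 0, "grip": 0.6},
  ],
)

```text
time_s: 14.55
tcp_pos: [0.4627, 0.0763, 0.2167]
ee_rot: [-0.011, 0.089, 0.996, -0.01]
wrist_force: [-0.7, -0.4, -0.2]
finger_gap: 0.0376
```

```bash
python3 -c "
from h import *
err([.472,.0776,.16],93.7)"
```

```text
t=14.55 pos [0.4627 0.0763 0.2167] yaw 79.8 d_cm [ 0.93  0.13 -5.67] rot_deg [ 1.22 -1.18 13.9 ] gap 0.0376 F [-0.7 -0.4 -0.2] T [ 0.01  0.02 -0.02] j6 -1.29
```

servo_tool(
  commands=[
    {"tx": 0.9, "ty": 0.1, "tz": -1, "rx": 1.1, "ry": -1.2, "rz": 7, "grip": 0.6},
    {"tx": 0, "ty": 0, "tz": -1, "rx": 0, "ry": 0, "rz": 7, "grip": 0.6},
    {"tx": 0, "ty": 0, "tz": 0, "rx": 0, "ry": 0, "rz": 0, "grip": 0.6},
    {"tx": 0, "ty": 0, "tz": 0, "rx": 0, "ry": 0, "rz": 0, "grip": 0.6},
  ],
)

```text
time_s: 14.95
tcp_pos: [0.4703, 0.0776, 0.195]
ee_rot: [-0.003, -0.027, 1.0, -0.0]
wrist_force: [0.2, -0.2, -0.2]
finger_gap: 0.0376
```

```bash
python3 -c "
from h import *
err([.472,.0776,.16],93.7)
im,p=snap('wrist','w8'); print(p)"
```

```text
t=14.95 pos [0.4703 0.0776 0.195 ] yaw 93.1 d_cm [ 0.17  0.   -3.5 ] rot_deg [ 0.03 -0.33  0.57] gap 0.0376 F [ 0.2 -0.2 -0.2] T [ 0.   -0.03 -0.01] j6 -1.54
(array([0.4703, 0.0776, 0.195 ]), array([-0.0029, -0.0273,  0.9996, -0.0001]))
```

View pics/w8.png

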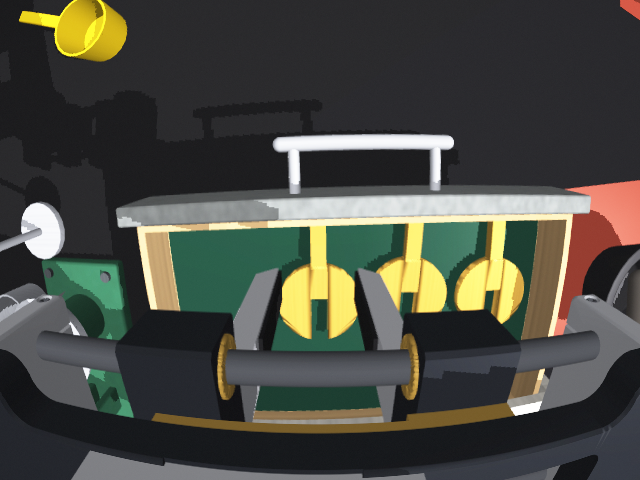

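servo_tool(
  commands=[
    {"tx": 0.1, "ty": 0, "tz": -2.5, "rx": 0, "ry": 0, "rz": 0.5, "grip": 0.6},
    {"tx": 0, "ty": 0, "tz": -2.5, "rx": 0, "ry": 0, "rz": 0, "grip": 0.6},
    {"tx": 0, "ty": 0, "tz": -2.5, "rx": 0, "ry": 0, "rz": 0, "grip": 0.6},
    {"tx": 0, "ty": 0, "tz": 0, "rx": 0, "ry": 0, "rz": 0, "grip": 0.6},
    {"tx": 0, "ty": 0, "tz": 0, "rx": 0, "ry": 0, "rz": 0, "grip": 0.6},
  ],
)

```text
time_s: 15.5
tcp_pos: [0.4725, 0.0782, 0.1223]
ee_rot: [0.0, -0.023, 1.0, -0.0]
wrist_force: [0.6, -0.3, 1.2]
finger_gap: 0.0378
```

```bash
python3 -c "
from h import *
err([.472,.0776,.0875],93.7)"
```

```text
t=15.50 pos [0.4725 0.0782 0.1223] yaw 92.7 d_cm [-0.05 -0.06 -3.48] rot_deg [0.   0.   1.04] gap 0.0378 F [ 0.6 -0.3  1.2] T [ 0.02 -0.03 -0.01] j6 -1.53
```

servo_tool(
  commands=[
    {"tx": 0, "ty": 0, "tz": -1.5, "rx": 0, "ry": 0, "rz": 1, "grip": 0.6},
    {"tx": 0, "ty": 0, "tz": -1, "rx": 0, "ry": 0, "rz": 0, "grip": 0.6},
    {"tx": 0, "ty": 0, "tz": -0.7, "rx": 0, "ry": 0, "rz": 0, "grip": 0.6},
    {"tx": 0, "ty": 0, "tz": 0, "rx": 0, "ry": 0, "rz": 0, "grip": 0.6},
  ],
)

```text
time_s: 15.9
tcp_pos: [0.4747, 0.0785, 0.0941]
ee_rot: [0.003, -0.03, 1.0, 0.0]
wrist_force: [-0.6, -0.4, 0.1]
finger_gap: 0.0374
```

```bash
python3 -c "
from h import *
err([.472,.0776,.0875],93.7)"
```

```text
t=15.90 pos [0.4747 0.0785 0.0941] yaw 93.4 d_cm [-0.27 -0.09 -0.66] rot_deg [-0.03  0.37  0.31] gap 0.0374 F [-0.6 -0.4  0.1] T [ 0.06  0.05 -0.  ] j6 -1.54
```

servo_tool(
  commands=[
    {"tx": -0.3, "ty": -0.1, "tz": -0.6, "rx": 0, "ry": 0.4, "rz": 0.3, "grip": 0.6},
    {"tx": 0, "ty": 0, "tz": -0.1, "rx": 0, "ry": 0, "rz": 0, "grip": 0.6},
    {"tx": 0, "ty": 0, "tz": 0, "rx": 0, "ry": 0, "rz": 0, "grip": 0.6},
  ],
)

```text
time_s: 16.2
tcp_pos: [0.4721, 0.0775, 0.0878]
ee_rot: [0.0, -0.032, 0.999, 0.0]
wrist_force: [0.4, 0.8, 0.7]
finger_gap: 0.0374
```

```bash
python3 -c "
from h import *
err([.472,.0776,.0875],93.7)"
```

```text
t=16.20 pos [0.4721 0.0775 0.0878] yaw 93.7 d_cm [-0.01  0.01 -0.03] rot_deg [-0.04  0.03  0.03] gap 0.0374 F [0.4 0.8 0.7] T [ 0.06 -0.02 -0.02] j6 -1.55
```

Close with 50 N, then a small lift and look.

servo_tool(
  commands=[
    {"tx": 0, "ty": 0, "tz": 0, "rx": 0, "ry": 0, "rz": 0, "grip": 1},
    {"tx": 0, "ty": 0, "tz": 0, "rx": 0, "ry": 0, "rz": 0, "grip": 1},
    {"tx": 0, "ty": 0, "tz": 0, "rx": 0, "ry": 0, "rz": 0, "grip": 1},
    {"tx": 0, "ty": 0, "tz": 0, "rx": 0, "ry": 0, "rz": 0, "grip": 1},
    {"tx": 0, "ty": 0, "tz": 0, "rx": 0, "ry": 0, "rz": 0, "grip": 1},
    {"tx": 0, "ty": 0, "tz": 0, "rx": 0, "ry": 0, "rz": 0, "grip": 1},
    {"tx": 0, "ty": 0, "tz": 1, "rx": 0, "ry": 0, "rz": 0, "grip": 1},
    {"tx": 0, "ty": 0, "tz": 2, "rx": 0, "ry": 0, "rz": 0, "grip": 1},
    {"tx": 0, "ty": 0, "tz": 0, "rx": 0, "ry": 0, "rz": 0, "grip": 1},
  ],
  newtons=55,
)

```text
time_s: 17.1
tcp_pos: [0.4715, 0.0774, 0.1194]
ee_rot: [-0.001, -0.032, 0.999, 0.0]
wrist_force: [0.3, 0.3, -3.0]
finger_gap: 0.0113
```

```bash
python3 -c "
from h import *
err([.472,.0776,.0875],93.7)
im,p=snap('wrist','w9')"
```

```text
t=17.10 pos [0.4715 0.0774 0.1194] yaw 93.7 d_cm [ 0.05  0.02 -3.19] rot_deg [-0.03 -0.07  0.04] gap 0.0113 F [ 0.3  0.3 -3. ] T [ 0.03  0.15 -0.03] j6 -1.55
```

View pics/w9.png

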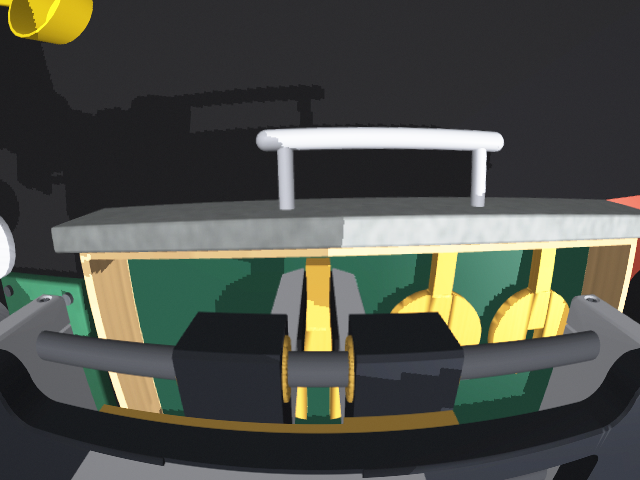

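servo_tool(
  commands=[
    {"tx": 0, "ty": 0, "tz": 3, "rx": 0, "ry": 0, "rz": 0, "grip": 1},
    {"tx": 0, "ty": 0, "tz": 3, "rx": 0, "ry": 0, "rz": 0, "grip": 1},
    {"tx": 0, "ty": 0, "tz": 2.5, "rx": 0, "ry": 0, "rz": 0, "grip": 1},
    {"tx": 0, "ty": -1.6, "tz": 0, "rx": 0, "ry": 0, "rz": -6, "grip": 1},
    {"tx": 0, "ty": -1.6, "tz": 0, "rx": 0, "ry": 0, "rz": -6, "grip": 1},
    {"tx": 0, "ty": -1.6, "tz": 0, "rx": 0, "ry": 0, "rz": -6, "grip": 1},
    {"tx": 0, "ty": -1.6, "tz": 0, "rx": 0, "ry": 0, "rz": -6, "grip": 1},
    {"tx": 0, "ty": -1.6, "tz": 0, "rx": 0, "ry": 0, "rz": -6, "grip": 1},
    {"tx": 0, "ty": -1.6, "tz": 0, "rx": 0, "ry": 0, "rz": -6, "grip": 1},
    {"tx": 0, "ty": -1.6, "tz": 0, "rx": 0, "ry": 0, "rz": -6, "grip": 1},
  ],
)

```text
time_s: 18.15
tcp_pos: [0.4667, -0.0372, 0.1977]
ee_rot: [-0.007, 0.34, 0.94, 0.002]
wrist_force: [0.6, 0.2, -2.8]
finger_gap: 0.0113
```

servo_tool(
  commands=[
    {"tx": 0, "ty": -1.2, "tz": 0, "rx": 0, "ry": 0, "rz": -6, "grip": 1},
    {"tx": 0, "ty": -1.2, "tz": 0, "rx": 0, "ry": 0, "rz": -6, "grip": 1},
    {"tx": 0, "ty": -1.2, "tz": 0, "rx": 0, "ry": 0, "rz": -6, "grip": 1},
    {"tx": 0, "ty": -1.2, "tz": 0, "rx": 0, "ry": 0, "rz": -6, "grip": 1},
    {"tx": 0, "ty": -1.2, "tz": 0, "rx": 0, "ry": 0, "rz": -6, "grip": 1},
    {"tx": 0, "ty": 0, "tz": 0, "rx": 0, "ry": 0, "rz": -6, "grip": 1},
    {"tx": 0, "ty": 0, "tz": 0, "rx": 0, "ry": 0, "rz": -6, "grip": 1},
    {"tx": 0, "ty": 0, "tz": 0, "rx": 0, "ry": 0, "rz": -6, "grip": 1},
    {"tx": 0, "ty": 0, "tz": 0, "rx": 0, "ry": 0, "rz": 0, "grip": 1},
  ],
)

```text
time_s: 19.05
tcp_pos: [0.4634, -0.1011, 0.1888]
ee_rot: [-0.012, 0.708, 0.706, 0.004]
wrist_force: [0.2, -1.0, -2.9]
finger_gap: 0.0111
```

```bash
python3 -c "
from h import *
err([.481,-.102,.2],2.5)
a,_=snap('scene','s10');b,_=snap('side','d10'); crop(a,220,130,200,150,4,'s10c'); crop(b,250,130,200,150,4,'d10c')
p=(np.array([0.4703, 0.0776, 0.195 ]), np.array([-0.0029, -0.0273,  0.9996, -0.0001]))
print('drawer corner',plane('wrist',118,208,.137,p))
"
```

```text
t=19.05 pos [ 0.4634 -0.1011  0.1888] yaw -0.1 d_cm [ 1.76 -0.09  1.12] rot_deg [-1.28 -0.65  2.61] gap 0.0111 F [ 0.2 -1.  -2.9] T [ 0.05  0.06 -0.03] j6 -0.31
drawer corner [ 0.4468 -0.0671  0.137 ]
```

View pics/s10c.png

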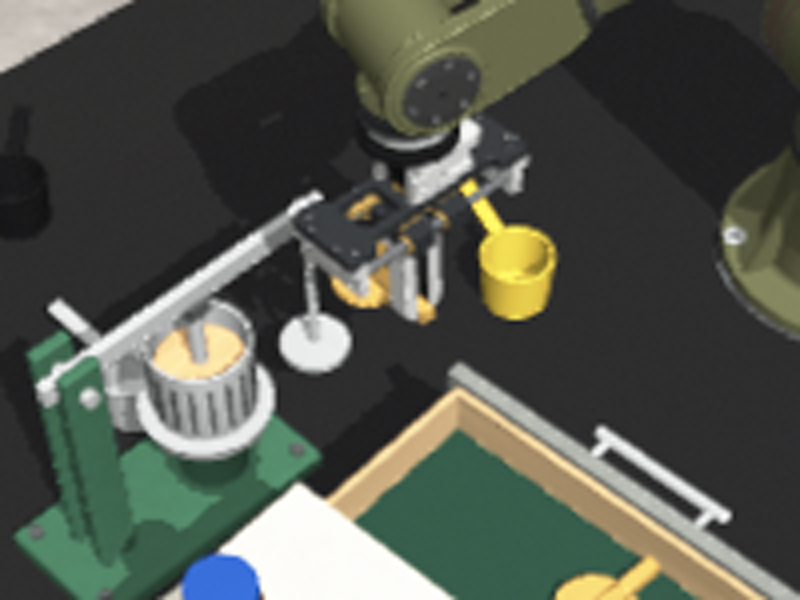

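View pics/d10c.png

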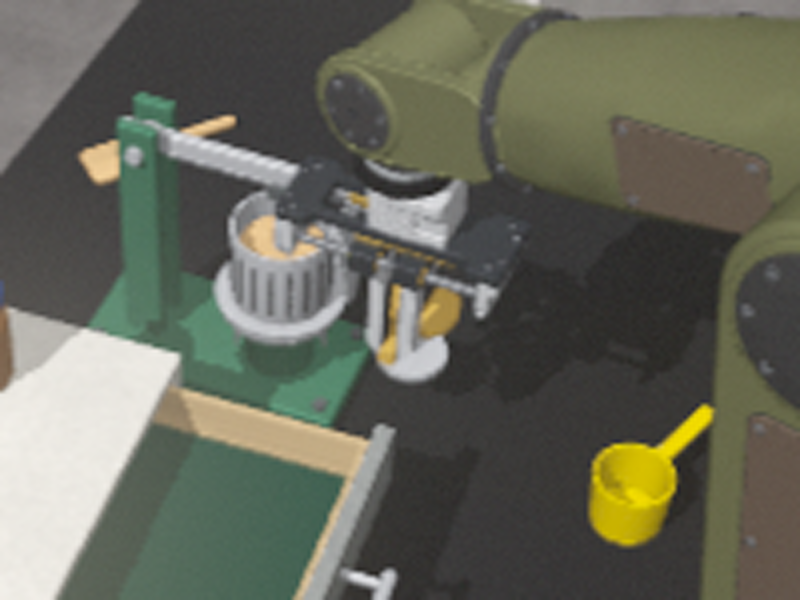

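```bash
cat >> h.py <<'E'
def outline(c,z,ang,r=.033,tab=.067):
    # world outline of weight with tab dir ang(deg)
    a=np.radians(ang); pts=[]
    th0=np.arcsin(.006/r)
    for t in np.linspace(a+th0,a+2*np.pi-th0,60): pts.append([c[0]+r*np.cos(t),c[1]+r*np.sin(t),z])
    u=np.array([np.cos(a),np.sin(a)]);v=np.array([-u[1],u[0]])
    for q in (u*tab-v*.006,u*tab+v*.006): pts.append([c[0]+q[0],c[1]+q[1],z])
    return np.array(pts)
def draw(im,n,pts,col,pose=None,off=(0,0),s=4):
    P=np.array([(proj(n,x,pose)-off)*s+ (s-1)/2 for x in pts]).round().astype(int)
    cv2.polylines(im,[P.reshape(-1,1,2)],True,col,1)
E
python3 - <<'E'
from h import *
p=(np.array([ 0.4634, -0.1011,  0.1888]),); ang=-.1+90
c=p[0][:2]-.05*np.array([np.cos(np.radians(ang)),np.sin(np.radians(ang))])
for n,f,off in (('scene','s10',(280,150)),('side','d10',(310,160))):
    im=cv2.imread(f'pics/{f}.png'); w,h=100,75
    cr=cv2.resize(im[off[1]:off[1]+h,off[0]:off[0]+w],None,fx=8,fy=8,interpolation=cv2.INTER_CUBIC)
    for z,col in ((.1868,(255,0,0)),(.1988,(0,0,255))): draw(cr,n,outline(c,z,ang),col,None,off,8)
    cv2.imwrite(f'pics/{f}o.png',cr)
E
```

```text
(no output)
```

View pics/s10o.png

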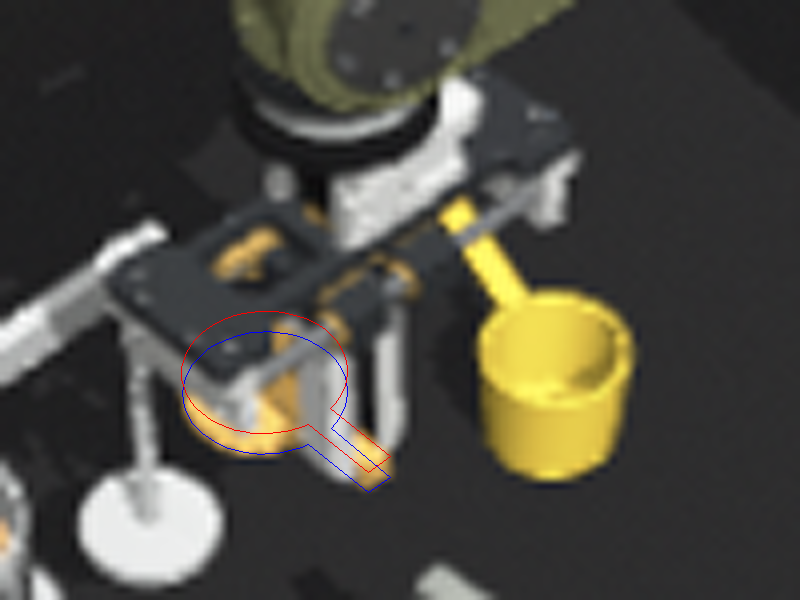

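View pics/d10o.png

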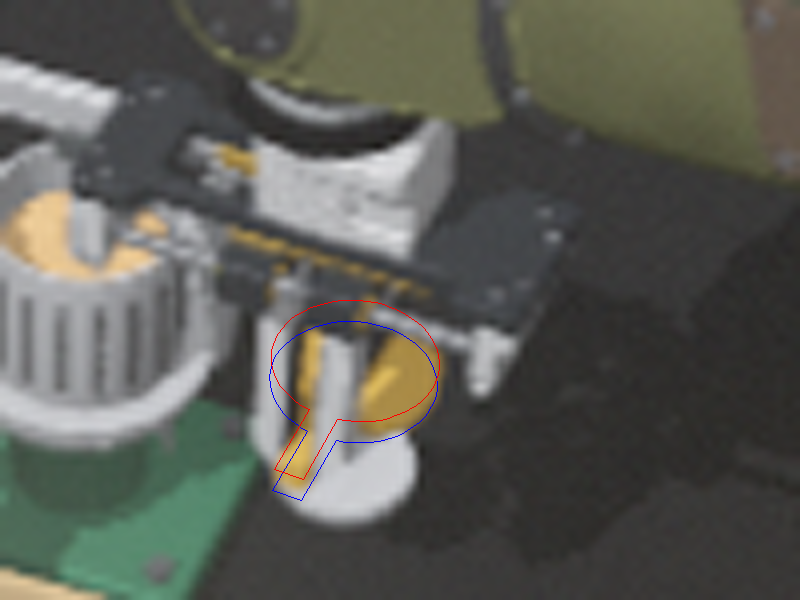

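```bash
python3 - <<'E'
from h import *
for n,f,off,z in (('scene','scene0',(280,200),.075),('side','side0',(335,205),.075)):
    im=cv2.imread(f'pics/{f}.png'); w,h=40,30
    g=im[off[1]:off[1]+h,off[0]:off[0]+w]; cr=cv2.resize(g,None,fx=16,fy=16,interpolation=cv2.INTER_CUBIC)
    for S,col in (((.4815,-.2065),(0,0,255)),((.481,-.2077),(255,0,0))):
        t=np.linspace(0,2*np.pi,60); P=np.c_[S[0]+.03*np.cos(t),S[1]+.03*np.sin(t),0*t+z]
        draw(cr,n,P,col,None,off,16); draw(cr,n,[[*S,z],[*S,.2]],col,None,off,16)
    cv2.imwrite(f'pics/{f}foot.png',cr)
S=lambda u,v:('scene',200+u/4,140+v/4)
D=lambda u,v:('side',240+u/4,130+v/4)
print(plane(*S(395,300),.075),plane(*D(452.5,348.5),.075),tri(S(395,300),D(452.5,348.5)))
E
```

```text
[ 0.4823 -0.2046  0.075 ] [ 0.482  -0.2093  0.075 ] (array([ 0.4817, -0.2062,  0.0758]), array([0.0019, 0.0019]))
```

View pics/scene0foot.png

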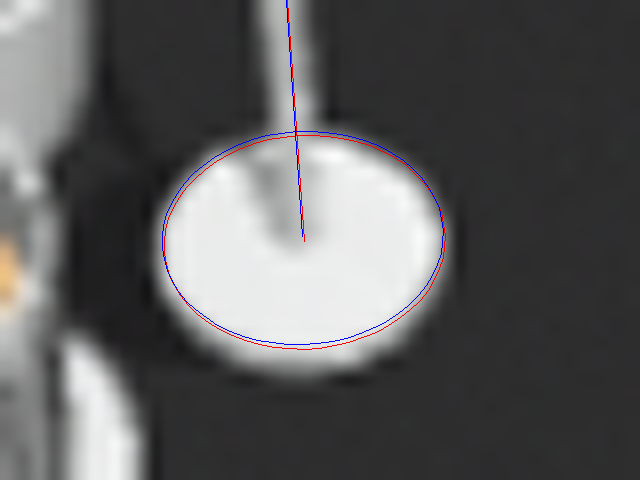

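View pics/side0foot.png

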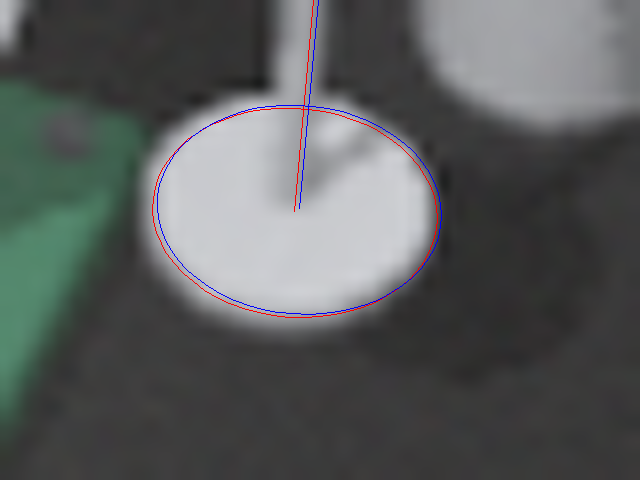

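servo_tool(
  commands=[
    {"tx": -0.5, "ty": -0.4, "tz": 0, "rx": -1.2, "ry": -0.6, "rz": 6.5, "grip": 1},
    {"tx": -0.5, "ty": -0.4, "tz": 0, "rx": 0, "ry": 0, "rz": 6.5, "grip": 1},
    {"tx": -0.5, "ty": -0.4, "tz": 0, "rx": 0, "ry": 0, "rz": 6.5, "grip": 1},
    {"tx": 0, "ty": 0, "tz": -2.5, "rx": 0, "ry": 0, "rz": 0, "grip": 1},
    {"tx": 0, "ty": 0, "tz": -2.5, "rx": 0, "ry": 0, "rz": 0, "grip": 1},
    {"tx": 0, "ty": 0, "tz": -2.5, "rx": 0, "ry": 0, "rz": 0, "grip": 1},
    {"tx": 0, "ty": 0, "tz": 0, "rx": 0, "ry": 0, "rz": 0, "grip": 1},
    {"tx": 0, "ty": 0, "tz": 0, "rx": 0, "ry": 0, "rz": 0, "grip": 1},
  ],
)

```text
time_s: 19.95
tcp_pos: [0.4479, -0.113, 0.1115]
ee_rot: [-0.0, 0.56, 0.829, -0.001]
wrist_force: [-0.0, 0.7, -2.7]
finger_gap: 0.011
```

```bash
python3 -c "
from h import *
err([.449,-.1135,.087],19.5)
"
```

```text
t=19.95 pos [ 0.4479 -0.113   0.1115] yaw 21.9 d_cm [ 0.11 -0.05 -2.45] rot_deg [ 0.04 -0.07 -2.43] gap 0.0110 F [-0.   0.7 -2.7] T [ 0.05  0.08 -0.04] j6 -0.71
```

servo_tool(
  commands=[
    {"tx": 0.1, "ty": -0.05, "tz": -1.5, "rx": 0, "ry": 0, "rz": -2.4, "grip": 1},
    {"tx": 0, "ty": 0, "tz": -1.0, "rx": 0, "ry": 0, "rz": 0, "grip": 1},
    {"tx": 0, "ty": 0, "tz": 0, "rx": 0, "ry": 0, "rz": 0, "grip": 1},
  ],
)

```text
time_s: 20.25
tcp_pos: [0.4506, -0.1139, 0.089]
ee_rot: [0.002, 0.576, 0.818, -0.0]
wrist_force: [0.3, 0.5, -2.9]
finger_gap: 0.0118
```

```bash
python3 - <<'E'
from h import *
err([.449,-.1135,.087],19.5)
o=bot.get_obs(); p=np.array(o['tcp_pos']); Rc=q2R(o['ee_rot']); ang=np.degrees(np.arctan2(Rc[1,0],Rc[0,0]))
c=p[:2]-.05*Rc[:2,0]
a,_=snap('scene','s11'); b,_=snap('side','d11')
for n,im,off in (('scene',a,(265,170)),('side',b,(310,165))):
    w,h=100,75
    cr=cv2.resize(im[off[1]:off[1]+h,off[0]:off[0]+w],None,fx=8,fy=8,interpolation=cv2.INTER_CUBIC)
    for z,col in ((p[2]-.0025,(255,0,0)),(p[2]+.0095,(0,0,255))): draw(cr,n,outline(c,z,ang),col,None,off,8)
    cv2.imwrite(f'pics/{n}11o.png',cr)
E
```

```text
t=20.25 pos [ 0.4506 -0.1139  0.089 ] yaw 19.7 d_cm [-0.16  0.04 -0.2 ] rot_deg [ 0.12  0.17 -0.22] gap 0.0118 F [ 0.3  0.5 -2.9] T [0.07 0.1  0.02] j6 -0.67
```

View pics/scene11o.png

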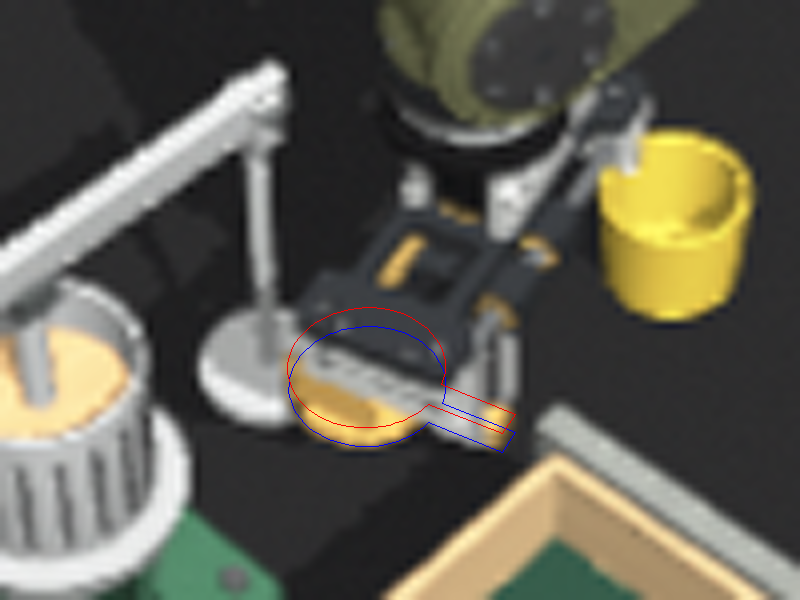

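View pics/side11o.png

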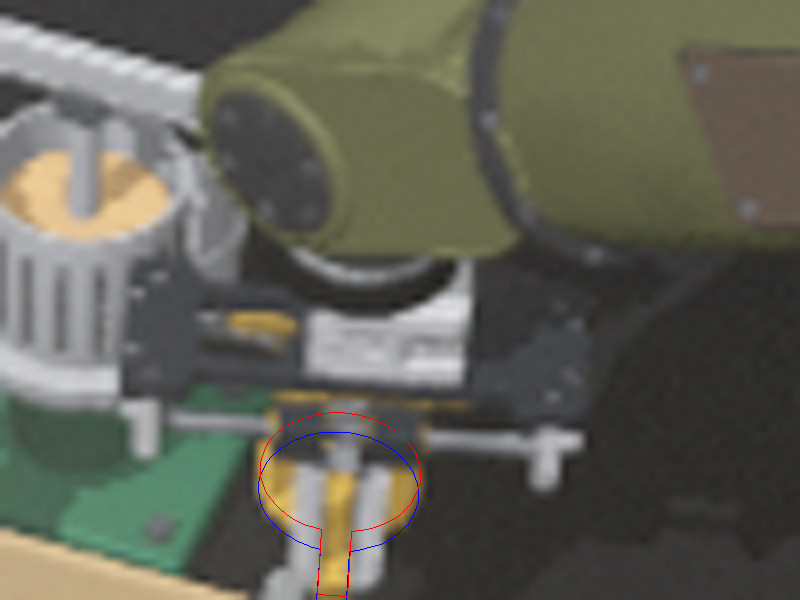

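servo_tool(
  commands=[
    {"tx": 0.2, "ty": -0.9, "tz": 0, "rx": 0, "ry": 0, "rz": -0.2, "grip": 1},
    {"tx": 0.3, "ty": -0.9, "tz": 0, "rx": 0, "ry": 0, "rz": 0, "grip": 1},
    {"tx": 0.3, "ty": -0.9, "tz": 0, "rx": 0, "ry": 0, "rz": 0, "grip": 1},
    {"tx": 0.3, "ty": -0.9, "tz": 0, "rx": 0, "ry": 0, "rz": 0, "grip": 1},
    {"tx": 0, "ty": 0, "tz": 0, "rx": 0, "ry": 0, "rz": 0, "grip": 1},
  ],
)

```text
time_s: 20.85
tcp_pos: [0.464, -0.1542, 0.0921]
ee_rot: [0.004, 0.577, 0.817, 0.0]
wrist_force: [-0.6, 0.2, -3.0]
finger_gap: 0.011
```

```bash
python3 - <<'E'
from h import *
err([.4658,-.1606,.079],19.5)
a,_=snap('scene','s12'); b,_=snap('side','d12')
crop(a,265,170,100,75,8,'s12c');crop(b,310,165,100,75,8,'d12c')
E
```

```text
t=20.85 pos [ 0.464  -0.1542  0.0921] yaw 19.6 d_cm [ 0.18 -0.64 -1.31] rot_deg [ 0.23  0.42 -0.06] gap 0.0110 F [-0.6  0.2 -3. ] T [0.05 0.11 0.04] j6 -0.74
```

View pics/s12c.png

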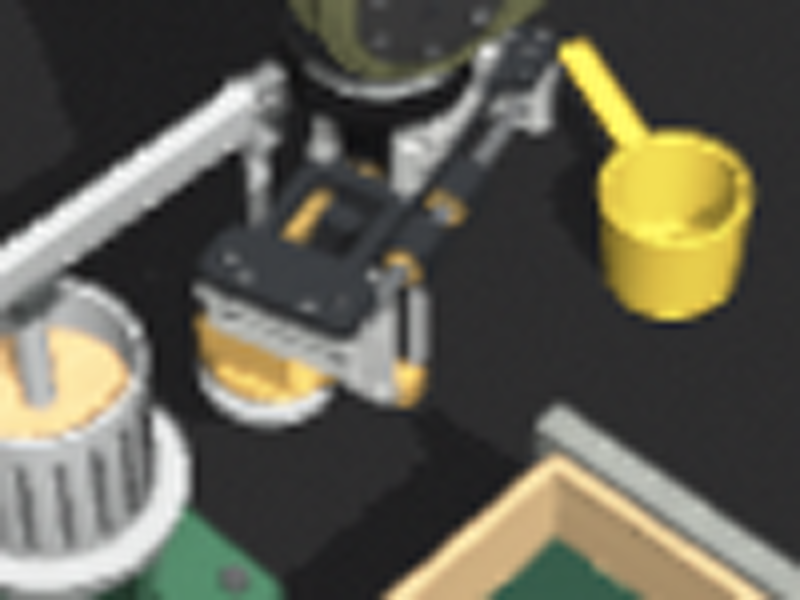

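View pics/d12c.png

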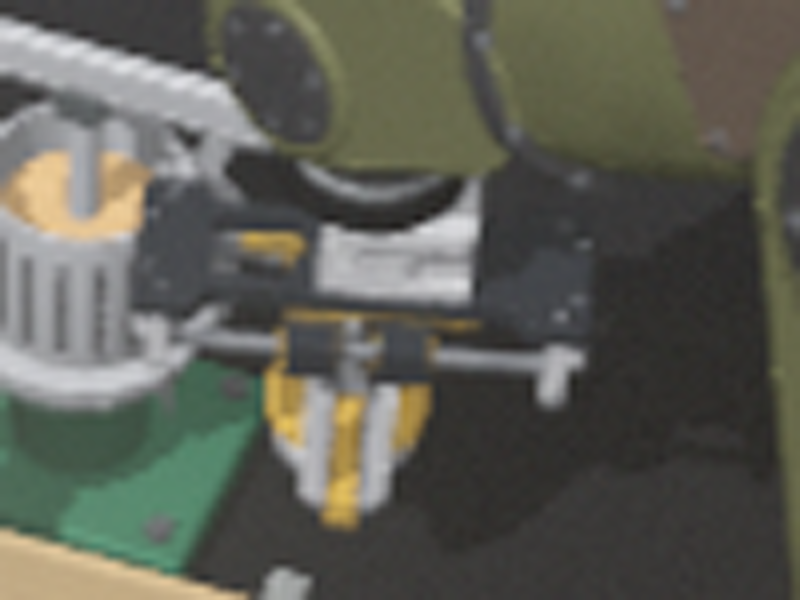

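servo_tool(
  commands=[
    {"tx": 0.1, "ty": -0.4, "tz": -0.2, "rx": 0.2, "ry": 0.4, "rz": 0, "grip": 1},
    {"tx": 0.1, "ty": -0.25, "tz": -0.2, "rx": 0, "ry": 0, "rz": 0, "grip": 1},
    {"tx": 0, "ty": 0, "tz": 0, "rx": 0, "ry": 0, "rz": 0, "grip": 1},
  ],
)

```text
time_s: 21.25
tcp_pos: [0.4655, -0.1595, 0.0874]
ee_rot: [-0.001, 0.576, 0.817, -0.0]
wrist_force: [-0.5, 1.6, -2.0]
finger_gap: 0.0112
```

```bash
python3 - <<'E'
from h import *
err([.4658,-.1606,.079],19.5)
E
```

```text
t=21.25 pos [ 0.4655 -0.1595  0.0874] yaw 19.6 d_cm [ 0.03 -0.11 -0.84] rot_deg [-0.05 -0.08 -0.12] gap 0.0112 F [-0.5  1.6 -2. ] T [ 0.28  0.12 -0.08] j6 -0.75
```

servo_tool(
  commands=[
    {"tx": 0, "ty": 0, "tz": -0.4, "rx": 0, "ry": 0, "rz": 0, "grip": 1},
    {"tx": 0, "ty": 0, "tz": -0.3, "rx": 0, "ry": 0, "rz": 0, "grip": 1},
    {"tx": 0, "ty": 0, "tz": 0, "rx": 0, "ry": 0, "rz": 0, "grip": 1},
  ],
)

```text
time_s: 21.55
tcp_pos: [0.4653, -0.1593, 0.0796]
ee_rot: [-0.001, 0.576, 0.817, -0.0]
wrist_force: [0.5, 0.2, -2.6]
finger_gap: 0.0112
```

```bash
python3 - <<'E'
from h import *
err([.4658,-.1606,.079],19.5)
E
```

```text
t=21.55 pos [ 0.4653 -0.1593  0.0796] yaw 19.6 d_cm [ 0.05 -0.13 -0.06] rot_deg [-0.05 -0.1  -0.14] gap 0.0112 F [ 0.5  0.2 -2.6] T [0.07 0.09 0.03] j6 -0.75
```

servo_tool(
  commands=[
    {"tx": 0.05, "ty": -0.15, "tz": -0.15, "rx": 0, "ry": 0, "rz": 0, "grip": 1},
    {"tx": 0, "ty": 0, "tz": -0.1, "rx": 0, "ry": 0, "rz": 0, "grip": 1},
    {"tx": 0, "ty": 0, "tz": 0, "rx": 0, "ry": 0, "rz": 0, "grip": 1},
  ],
)

```text
time_s: 21.85
tcp_pos: [0.4659, -0.1599, 0.0769]
ee_rot: [-0.002, 0.576, 0.817, 0.0]
wrist_force: [0.1, 1.0, -0.6]
finger_gap: 0.0109
```

```bash
python3 - <<'E'
from h import *
err([.4658,-.1606,.079],19.5)
E
```

```text
t=21.85 pos [ 0.4659 -0.1599  0.0769] yaw 19.7 d_cm [-0.01 -0.07  0.21] rot_deg [-0.14 -0.11 -0.17] gap 0.0109 F [ 0.1  1.  -0.6] T [ 0.25  0.11 -0.02] j6 -0.75
```

servo_tool(
  commands=[
    {"tx": 0.05, "ty": -0.2, "tz": -0.2, "rx": 0, "ry": 0, "rz": 0, "grip": 1},
    {"tx": 0, "ty": 0, "tz": 0, "rx": 0, "ry": 0, "rz": 0, "grip": 1},
  ],
)

```text
time_s: 22.05
tcp_pos: [0.4663, -0.1601, 0.0749]
ee_rot: [-0.003, 0.576, 0.818, 0.002]
wrist_force: [-0.6, 5.4, 0.8]
finger_gap: 0.0113
```

```bash
python3 - <<'E'
from h import *
err([.4658,-.1606,.079],19.5)
a,_=snap('scene','s13'); b,_=snap('side','d13')
crop(a,265,170,100,75,8,'s13c')
E
```

```text
t=22.05 pos [ 0.4663 -0.1601  0.0749] yaw 19.7 d_cm [-0.05 -0.05  0.41] rot_deg [-0.34 -0.16 -0.19] gap 0.0113 F [-0.6  5.4  0.8] T [0.89 0.11 0.09] j6 -0.75
```

View pics/s13c.png

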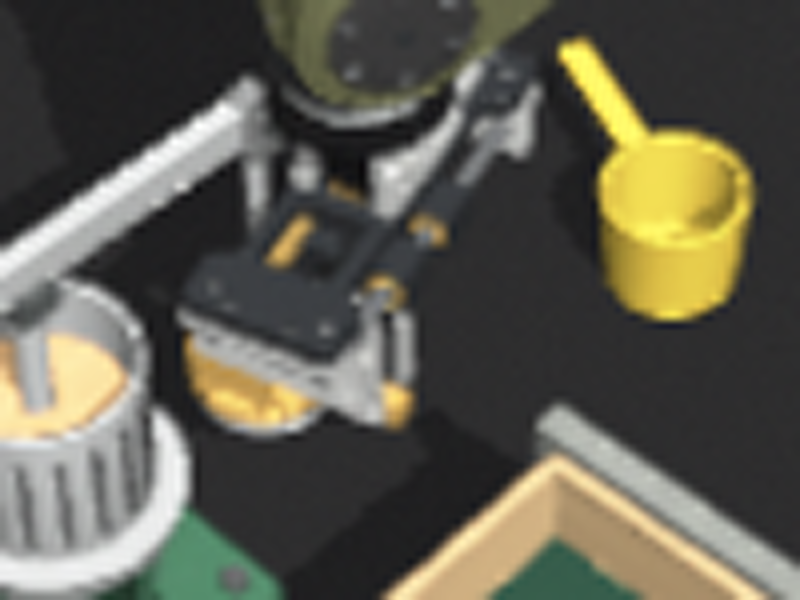

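servo_tool(
  commands=[
    {"tx": 0, "ty": 0, "tz": 0, "rx": 0, "ry": 0, "rz": 0, "grip": 0.75},
    {"tx": 0, "ty": 0, "tz": 0, "rx": 0, "ry": 0, "rz": 0, "grip": 0.75},
    {"tx": 0, "ty": 0, "tz": 0, "rx": 0, "ry": 0, "rz": 0, "grip": 0.7},
  ],
)

```text
time_s: 22.45
tcp_pos: [0.4671, -0.1609, 0.0758]
ee_rot: [-0.001, 0.576, 0.818, 0.001]
wrist_force: [-0.4, -0.5, 0.5]
finger_gap: 0.0269
```

```bash
python3 - <<'E'
from h import *
err([.4658,-.1606,.079],19.5)
a,_=snap('scene','s14'); b,_=snap('side','d14')
crop(a,265,170,100,75,8,'s14c')
E
```

```text
t=22.45 pos [ 0.4671 -0.1609  0.0758] yaw 19.7 d_cm [-0.13  0.03  0.32] rot_deg [-0.22 -0.02 -0.21] gap 0.0269 F [-0.4 -0.5  0.5] T [-0.03  0.05 -0.02] j6 -0.75
```

View pics/s14c.png

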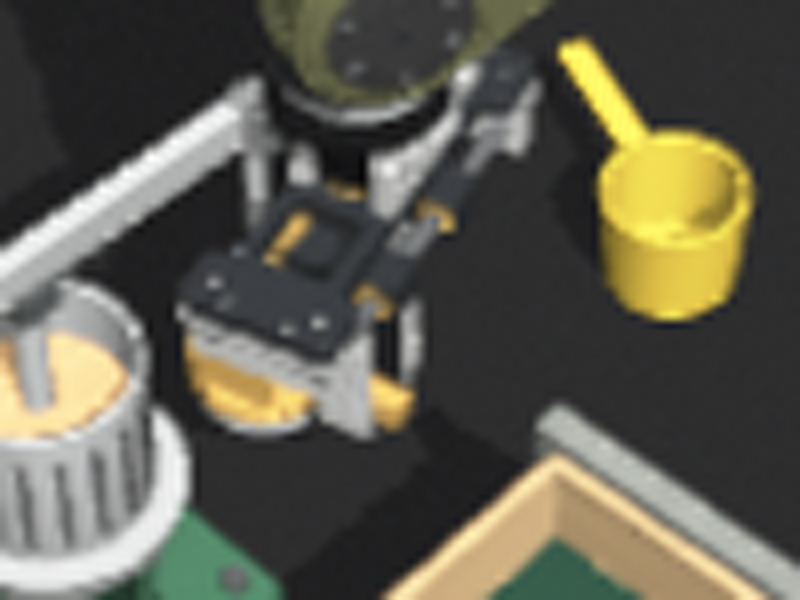

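Released without contact. Retreat along (-0.33, +0.94), then up.

servo_tool(
  commands=[
    {"tx": -0.4, "ty": 1.1, "tz": 0, "rx": 0, "ry": 0, "rz": 0, "grip": 0.65},
    {"tx": -0.4, "ty": 1.2, "tz": 0, "rx": 0, "ry": 0, "rz": 0, "grip": 0.65},
    {"tx": -0.4, "ty": 1.2, "tz": 0, "rx": 0, "ry": 0, "rz": 0, "grip": 0.65},
    {"tx": -0.4, "ty": 1.2, "tz": 0, "rx": 0, "ry": 0, "rz": 0, "grip": 0.65},
    {"tx": 0, "ty": 1, "tz": 3, "rx": 0, "ry": 0, "rz": 0, "grip": 0.65},
    {"tx": 0, "ty": 2, "tz": 4, "rx": 0, "ry": 0, "rz": 0, "grip": 0.65},
    {"tx": 0, "ty": 3, "tz": 4, "rx": 0, "ry": 0, "rz": 0, "grip": 0.65},
    {"tx": 0, "ty": 4, "tz": 2, "rx": 0, "ry": 0, "rz": 0, "grip": 0.65},
    {"tx": 0, "ty": 0, "tz": 0, "rx": 0, "ry": 0, "rz": 0, "grip": 0.65},
  ],
)

```text
time_s: 23.45
tcp_pos: [0.4454, -0.0022, 0.2096]
ee_rot: [-0.002, 0.576, 0.818, 0.002]
wrist_force: [0.1, 0.2, -0.5]
finger_gap: 0.0324
```

```bash
python3 - <<'E'
from h import *
err([.463,.1523,.2],-88)
a,_=snap('scene','s15'); b,_=snap('side','d15')
crop(a,240,150,120,90,6,'s15c');crop(b,290,130,120,90,6,'d15c')
E
```

```text
t=23.45 pos [ 0.4454 -0.0022  0.2096] yaw 19.7 d_cm [ 1.76 15.45 -0.96] rot_deg [  -0.33    0.25 -107.72] gap 0.0324 F [ 0.1  0.2 -0.5] T [-0.07  0.06 -0.01] j6 -0.44
```

View pics/s15c.png

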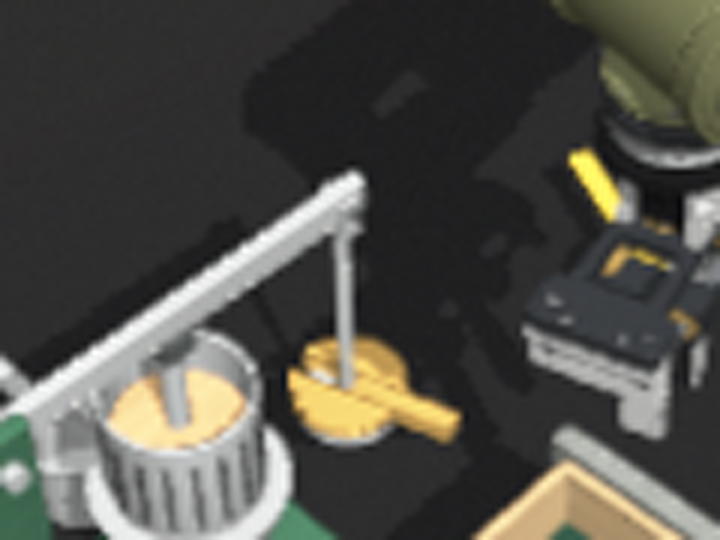

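View pics/d15c.png

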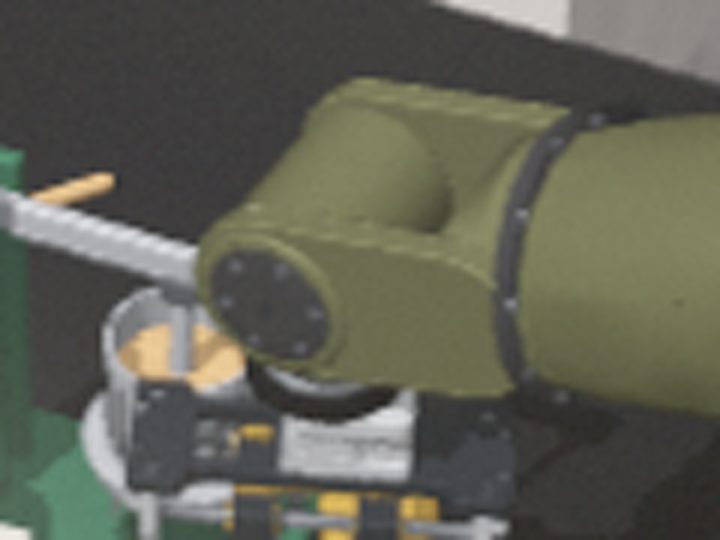

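servo_tool(
  commands=[
    {"tx": 0.1, "ty": 1.3, "tz": 0, "rx": 0, "ry": 0, "rz": -8, "grip": 0.6},
    {"tx": 0.1, "ty": 1.3, "tz": 0, "rx": 0, "ry": 0, "rz": -8, "grip": 0.6},
    {"tx": 0.1, "ty": 1.3, "tz": 0, "rx": 0, "ry": 0, "rz": -8, "grip": 0.6},
    {"tx": 0.1, "ty": 1.3, "tz": 0, "rx": 0, "ry": 0, "rz": -8, "grip": 0.6},
    {"tx": 0.1, "ty": 1.3, "tz": 0, "rx": 0, "ry": 0, "rz": -8, "grip": 0.6},
    {"tx": 0.1, "ty": 1.3, "tz": 0, "rx": 0, "ry": 0, "rz": -8, "grip": 0.6},
    {"tx": 0.1, "ty": 1.3, "tz": 0, "rx": 0, "ry": 0, "rz": -8, "grip": 0.6},
    {"tx": 0.1, "ty": 1.3, "tz": 0, "rx": 0, "ry": 0, "rz": -8, "grip": 0.6},
    {"tx": 0.1, "ty": 1.3, "tz": 0, "rx": 0, "ry": 0, "rz": -8, "grip": 0.6},
    {"tx": 0.1, "ty": 1.3, "tz": 0, "rx": 0, "ry": 0, "rz": -8, "grip": 0.6},
  ],
)

```text
time_s: 24.55
tcp_pos: [0.4503, 0.1212, 0.1947]
ee_rot: [-0.008, 0.974, 0.224, -0.004]
wrist_force: [0.3, 0.2, -0.1]
finger_gap: 0.0375
```

servo_tool(
  commands=[
    {"tx": 0.1, "ty": 1, "tz": 0, "rx": 0, "ry": 0, "rz": -8, "grip": 0.6},
    {"tx": 0.1, "ty": 0.5, "tz": 0, "rx": 0, "ry": 0, "rz": -8, "grip": 0.6},
    {"tx": 0.1, "ty": 0.5, "tz": 0, "rx": 0, "ry": 0, "rz": -8, "grip": 0.6},
    {"tx": 0, "ty": 0, "tz": 0, "rx": 0, "ry": 0, "rz": 0, "grip": 0.6},
  ],
)

```text
time_s: 24.95
tcp_pos: [0.4518, 0.1395, 0.1892]
ee_rot: [-0.008, 1.0, 0.005, -0.007]
wrist_force: [0.2, -1.1, 0.2]
finger_gap: 0.0375
```

```bash
python3 - <<'E'
from h import *
err([.463,.1523,.17],-88.2)
E
```

```text
t=24.95 pos [0.4518 0.1395 0.1892] yaw -89.5 d_cm [ 1.12  1.28 -1.92] rot_deg [-0.92 -0.78  1.24] gap 0.0375 F [ 0.2 -1.1  0.2] T [-0.02  0.14  0.03] j6 1.77
```

servo_tool(
  commands=[
    {"tx": 1.1, "ty": 1.3, "tz": -0.5, "rx": -0.9, "ry": -0.8, "rz": 1.2, "grip": 0.6},
    {"tx": 0, "ty": 0, "tz": 0, "rx": 0, "ry": 0, "rz": 0, "grip": 0.6},
    {"tx": 0, "ty": 0, "tz": 0, "rx": 0, "ry": 0, "rz": 0, "grip": 0.6},
  ],
)

```text
time_s: 25.25
tcp_pos: [0.4622, 0.1502, 0.1818]
ee_rot: [0.001, 1.0, 0.02, -0.002]
wrist_force: [-0.2, -0.3, -0.0]
finger_gap: 0.0377
```

```bash
python3 - <<'E'
from h import *
err([.463,.1523,.0875],-88.2)
im,p=snap('wrist','w16'); print(p)
E
```

```text
t=25.25 pos [0.4622 0.1502 0.1818] yaw -87.7 d_cm [ 0.08  0.21 -9.43] rot_deg [ 0.07 -0.21 -0.49] gap 0.0377 F [-0.2 -0.3 -0. ] T [0.05 0.19 0.03] j6 1.77
(array([0.4622, 0.1502, 0.1818]), array([ 0.0006,  0.9998,  0.02  , -0.0018]))
```

View pics/w16.png

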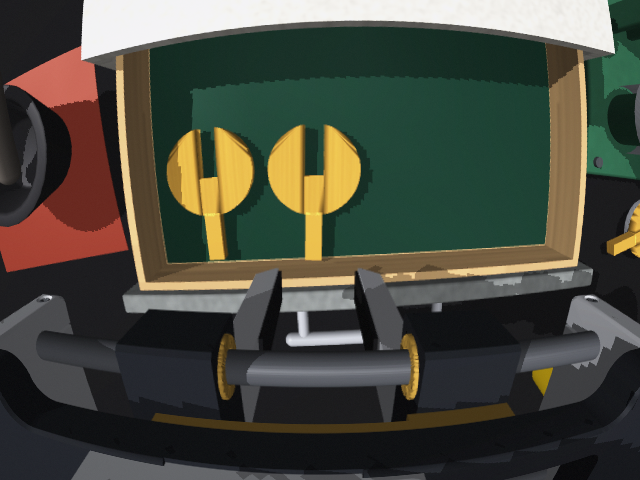

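```bash
python3 - <<'E'
from h import *
p=(np.array([0.4622, 0.1502, 0.1818]), np.array([ 0.0006,  0.9998,  0.02  , -0.0018]))
im=cv2.imread('pics/w16.png')
m,ws=wfind(im,p,.097,(150,110,380,264),k=25)
for s,t in ws:
    t=t[t[:,0]<s[0]-.035]; t=t[np.abs(t[:,1]-np.median(t[:,1]))<.01]; a=t.mean(0)-s[:2]
    ang=np.arctan2(a[1],a[0]); print('disc',s,'tab ang %.1f'%(np.degrees(ang)%360),'reach',np.hypot(*(t-s[:2]).T).max(),'r50',s[:2]+.05*np.array([np.cos(ang),np.sin(ang)]))
E
```

```text
disc [0.5107 0.2301 0.0329] tab ang 184.8 reach 0.06937720768262724 r50 [0.4609 0.2259]
disc [0.5144 0.1536 0.033 ] tab ang 181.8 reach 0.06951735826236936 r50 [0.4645 0.152 ]
```

servo_tool(
  commands=[
    {"tx": 0.1, "ty": 0.2, "tz": -2.5, "rx": 0, "ry": 0, "rz": -0.5, "grip": 0.6},
    {"tx": -0.1, "ty": 0, "tz": -2.5, "rx": 0, "ry": 0, "rz": 0, "grip": 0.6},
    {"tx": -0.1, "ty": 0, "tz": -2, "rx": 0, "ry": 0, "rz": 0, "grip": 0.6},
    {"tx": 0, "ty": 0, "tz": 0, "rx": 0, "ry": 0, "rz": 0, "grip": 0.6},
  ],
)

```text
time_s: 25.7
tcp_pos: [0.4606, 0.1498, 0.1106]
ee_rot: [0.0, 1.0, 0.017, -0.001]
wrist_force: [-1.2, -0.9, -0.7]
finger_gap: 0.0378
```

```bash
python3 - <<'E'
from h import *
err([.4637,.152,.0875],-88.2)
E
```

```text
t=25.70 pos [0.4606 0.1498 0.1106] yaw -88.1 d_cm [ 0.31  0.22 -2.31] rot_deg [ 0.01 -0.16 -0.1 ] gap 0.0378 F [-1.2 -0.9 -0.7] T [-0.03  0.12 -0.01] j6 1.78
```

servo_tool(
  commands=[
    {"tx": 0.3, "ty": 0.25, "tz": -0.7, "rx": 0, "ry": 0, "rz": 0, "grip": 0.6},
    {"tx": 0, "ty": 0, "tz": -0.7, "rx": 0, "ry": 0, "rz": 0, "grip": 0.6},
    {"tx": 0, "ty": 0, "tz": -0.6, "rx": 0, "ry": 0, "rz": 0, "grip": 0.6},
    {"tx": 0, "ty": 0, "tz": 0, "rx": 0, "ry": 0, "rz": 0, "grip": 0.6},
  ],
)

```text
time_s: 26.1
tcp_pos: [0.4649, 0.1519, 0.0918]
ee_rot: [-0.0, 1.0, 0.017, 0.0]
wrist_force: [-0.4, -0.3, 0.3]
finger_gap: 0.0374
```

```bash
python3 - <<'E'
from h import *
err([.4637,.152,.0875],-88.2)
E
```

```text
t=26.10 pos [0.4649 0.1519 0.0918] yaw -88.1 d_cm [-0.12  0.01 -0.43] rot_deg [-0.04  0.   -0.13] gap 0.0374 F [-0.4 -0.3  0.3] T [-0.03  0.12  0.02] j6 1.78
```

servo_tool(
  commands=[
    {"tx": -0.15, "ty": 0, "tz": -0.5, "rx": 0, "ry": 0, "rz": 0, "grip": 0.6},
    {"tx": 0, "ty": 0, "tz": 0, "rx": 0, "ry": 0, "rz": 0, "grip": 0.6},
    {"tx": 0, "ty": 0, "tz": 0, "rx": 0, "ry": 0, "rz": 0, "grip": 1},
    {"tx": 0, "ty": 0, "tz": 0, "rx": 0, "ry": 0, "rz": 0, "grip": 1},
    {"tx": 0, "ty": 0, "tz": 0, "rx": 0, "ry": 0, "rz": 0, "grip": 1},
    {"tx": 0, "ty": 0, "tz": 0, "rx": 0, "ry": 0, "rz": 0, "grip": 1},
    {"tx": 0, "ty": 0, "tz": 0, "rx": 0, "ry": 0, "rz": 0, "grip": 1},
  ],
  newtons=55,
)

```text
time_s: 26.8
tcp_pos: [0.4638, 0.1521, 0.0874]
ee_rot: [-0.001, 1.0, 0.017, 0.001]
wrist_force: [-0.1, -0.7, -1.0]
finger_gap: 0.0115
```

```bash
python3 - <<'E'
from h import *
err([.4637,.152,.0875],-88.2)
E
```

```text
t=26.80 pos [0.4638 0.1521 0.0874] yaw -88.0 d_cm [-0.01 -0.01  0.01] rot_deg [-0.07  0.09 -0.15] gap 0.0115 F [-0.1 -0.7 -1. ] T [-0.02  0.08 -0.07] j6 1.78
```

servo_tool(
  commands=[
    {"tx": 0, "ty": 0, "tz": 2, "rx": 0, "ry": 0, "rz": 0, "grip": 1},
    {"tx": 0, "ty": 0, "tz": 4.5, "rx": 0, "ry": 0, "rz": 0, "grip": 1},
    {"tx": 0, "ty": 0, "tz": 4.5, "rx": 0, "ry": 0, "rz": 0, "grip": 1},
    {"tx": 0, "ty": 0, "tz": 4.5, "rx": 0, "ry": 0, "rz": 0, "grip": 1},
    {"tx": 0, "ty": 0, "tz": 4.5, "rx": 0, "ry": 0, "rz": 0, "grip": 1},
    {"tx": 0, "ty": 0, "tz": 2, "rx": 0, "ry": 0, "rz": 0, "grip": 1},
    {"tx": 0, "ty": -2, "tz": 0, "rx": 0, "ry": 0, "rz": 3, "grip": 1},
    {"tx": 0, "ty": -3.5, "tz": 0.2, "rx": 0, "ry": 0, "rz": 7, "grip": 1},
    {"tx": 0, "ty": -3.5, "tz": 0.2, "rx": 0, "ry": 0, "rz": 7, "grip": 1},
    {"tx": 0, "ty": -3.5, "tz": 0.2, "rx": 0, "ry": 0, "rz": 7, "grip": 1},
  ],
)

```text
time_s: 27.8
tcp_pos: [0.4586, 0.0253, 0.3199]
ee_rot: [0.001, 0.972, 0.234, -0.003]
wrist_force: [0.5, 0.5, -2.0]
finger_gap: 0.0111
```

servo_tool(
  commands=[
    {"tx": 0, "ty": -3.5, "tz": 0.3, "rx": 0, "ry": 0, "rz": 7, "grip": 1},
    {"tx": 0, "ty": -3.5, "tz": 0.3, "rx": 0, "ry": 0, "rz": 7, "grip": 1},
    {"tx": 0, "ty": -3.5, "tz": 0.3, "rx": 0, "ry": 0, "rz": 7, "grip": 1},
    {"tx": 0, "ty": -3.5, "tz": 0.3, "rx": 0, "ry": 0, "rz": 7, "grip": 1},
    {"tx": 0, "ty": -3.5, "tz": 0.3, "rx": 0, "ry": 0, "rz": 7, "grip": 1},
    {"tx": 0, "ty": -3.5, "tz": 0.3, "rx": 0, "ry": 0, "rz": 7, "grip": 1},
    {"tx": 0, "ty": -3.5, "tz": 0, "rx": 0, "ry": 0, "rz": 7, "grip": 1},
    {"tx": 0, "ty": -3.5, "tz": 0, "rx": 0, "ry": 0, "rz": 3, "grip": 1},
    {"tx": 0, "ty": -3.5, "tz": 0, "rx": 0, "ry": 0, "rz": 0, "grip": 1},
    {"tx": 0, "ty": 0, "tz": 0, "rx": 0, "ry": 0, "rz": 0, "grip": 1},
  ],
)

```text
time_s: 28.8
tcp_pos: [0.4541, -0.3061, 0.3354]
ee_rot: [0.0, 0.758, 0.652, -0.005]
wrist_force: [0.2, 0.3, -2.8]
finger_gap: 0.0112
```

```bash
python3 - <<'E'
from h import *
err([.469,-.306,.17],-7.5)
E
```

```text
t=28.80 pos [ 0.4541 -0.3061  0.3354] yaw -8.6 d_cm [  1.49   0.01 -16.54] rot_deg [ 0.38 -0.4   1.12] gap 0.0112 F [ 0.2  0.3 -2.8] T [-0.13  0.09 -0.02] j6 -0.51
```

servo_tool(
  commands=[
    {"tx": 1.4, "ty": 0, "tz": -3, "rx": 0.4, "ry": -0.4, "rz": 1.1, "grip": 1},
    {"tx": 0, "ty": 0, "tz": -4, "rx": 0, "ry": 0, "rz": 0, "grip": 1},
    {"tx": 0, "ty": 0, "tz": -4, "rx": 0, "ry": 0, "rz": 0, "grip": 1},
    {"tx": 0, "ty": 0, "tz": -4, "rx": 0, "ry": 0, "rz": 0, "grip": 1},
    {"tx": 0, "ty": 0, "tz": -3, "rx": 0, "ry": 0, "rz": 0, "grip": 1},
    {"tx": 0, "ty": 0, "tz": 0, "rx": 0, "ry": 0, "rz": 0, "grip": 1},
    {"tx": 0, "ty": 0, "tz": 0, "rx": 0, "ry": 0, "rz": 0, "grip": 1},
  ],
)

```text
time_s: 29.5
tcp_pos: [0.4673, -0.3034, 0.1495]
ee_rot: [-0.0, 0.752, 0.659, 0.0]
wrist_force: [-0.0, -0.3, -2.1]
finger_gap: 0.0113
```

```bash
python3 - <<'E'
from h import *
err([.469,-.306,.1],-7.5)
E
```

```text
t=29.50 pos [ 0.4673 -0.3034  0.1495] yaw -7.5 d_cm [ 0.17 -0.26 -4.95] rot_deg [-0.06 -0.01  0.04] gap 0.0113 F [-0.  -0.3 -2.1] T [-0.19  0.01 -0.  ] j6 -0.51
```

servo_tool(
  commands=[
    {"tx": 0.1, "ty": -0.2, "tz": -2, "rx": 0, "ry": 0, "rz": 0, "grip": 1},
    {"tx": 0, "ty": 0, "tz": -2, "rx": 0, "ry": 0, "rz": 0, "grip": 1},
    {"tx": 0, "ty": 0, "tz": -0.8, "rx": 0, "ry": 0, "rz": 0, "grip": 1},
    {"tx": 0, "ty": 0, "tz": 0, "rx": 0, "ry": 0, "rz": 0, "grip": 1},
  ],
)

```text
time_s: 29.9
tcp_pos: [0.4714, -0.3067, 0.1081]
ee_rot: [0.005, 0.752, 0.659, 0.001]
wrist_force: [-0.1, -0.7, -3.0]
finger_gap: 0.0113
```

```bash
python3 - <<'E'
from h import *
err([.469,-.306,.1],-7.5)
im,p=snap('wrist','w17'); print(p)
a,_=snap('scene','s17'); crop(a,230,130,120,90,6,'s17c')
E
```

```text
t=29.90 pos [ 0.4714 -0.3067  0.1081] yaw -7.5 d_cm [-0.24  0.07 -0.81] rot_deg [0.28 0.47 0.  ] gap 0.0113 F [-0.1 -0.7 -3. ] T [-0.14  0.08  0.01] j6 -0.51
(array([ 0.4714, -0.3067,  0.1081]), array([0.0046, 0.7519, 0.6593, 0.0015]))
```

View pics/w17.png

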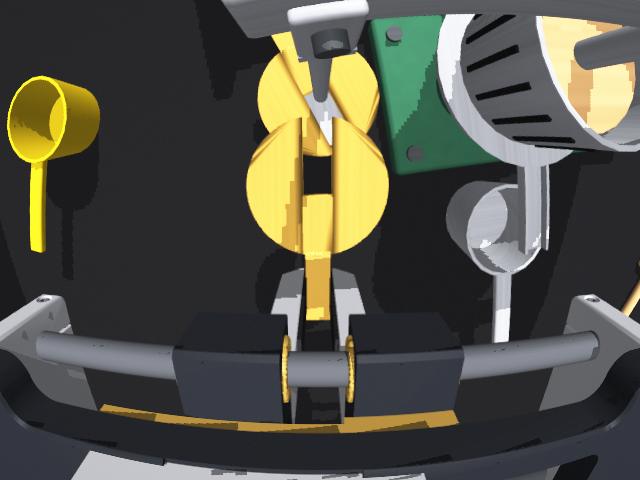

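View pics/s17c.png

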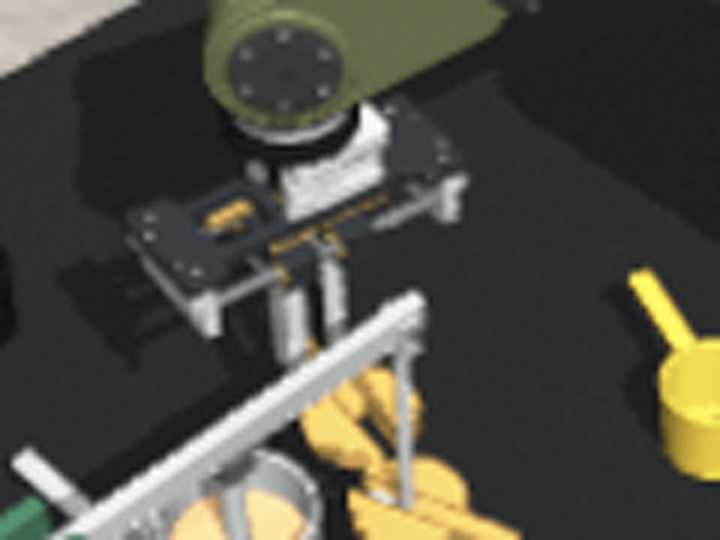

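```bash
python3 - <<'E'
from h import *
p=(np.array([ 0.4714, -0.3067,  0.1081]), np.array([0.0046, 0.7519, 0.6593, 0.0015]))
for z in (.084,.106,.2): print(z,proj('wrist',[.4822,-.2068,z],p))
u=np.array([np.cos(np.radians(-97.5)),np.sin(np.radians(-97.5))])
for uv in [(316.5,130),(317,190)]: print(plane('wrist',*uv,.118,p))
print('stem axis at z=.084 px(325,138)',plane('wrist',324,140,.084,p))
# lateral offset of the slot line vs S
q=plane('wrist',316.5,130,.118,p)[:2]; v=np.array([-u[1],u[0]])
print('lat slot',(q-np.array([.4822,-.2068]))@v*1000,'lat TCP',(p[0][:2]-np.array([.4822,-.2068]))@v*1000)
E
```

```text
0.084 [313.4837  88.3159]
0.106 [313.3587  81.6727]
0.2 [312.175   17.9354]
[ 0.4805 -0.231   0.118 ]
[ 0.4771 -0.2581  0.118 ]
stem axis at z=.084 px(325,138) [ 0.4841 -0.2357  0.084 ]
lat slot 1.442819566005505 lat TCP 2.3319620999459665
```

```bash
python3 - <<'E'
from h import *
im=cv2.imread('pics/w17.png'); crop(im,240,0,160,160,5,'w17c')
p=(np.array([ 0.4714, -0.3067,  0.1081]), np.array([0.0046, 0.7519, 0.6593, 0.0015]))
print(plane('wrist',318.5,98,.084,p),plane('wrist',320,95,.084,p))
E
```

```text
[ 0.4842 -0.2125  0.084 ] [ 0.4852 -0.2109  0.084 ]
```

View pics/w17c.png

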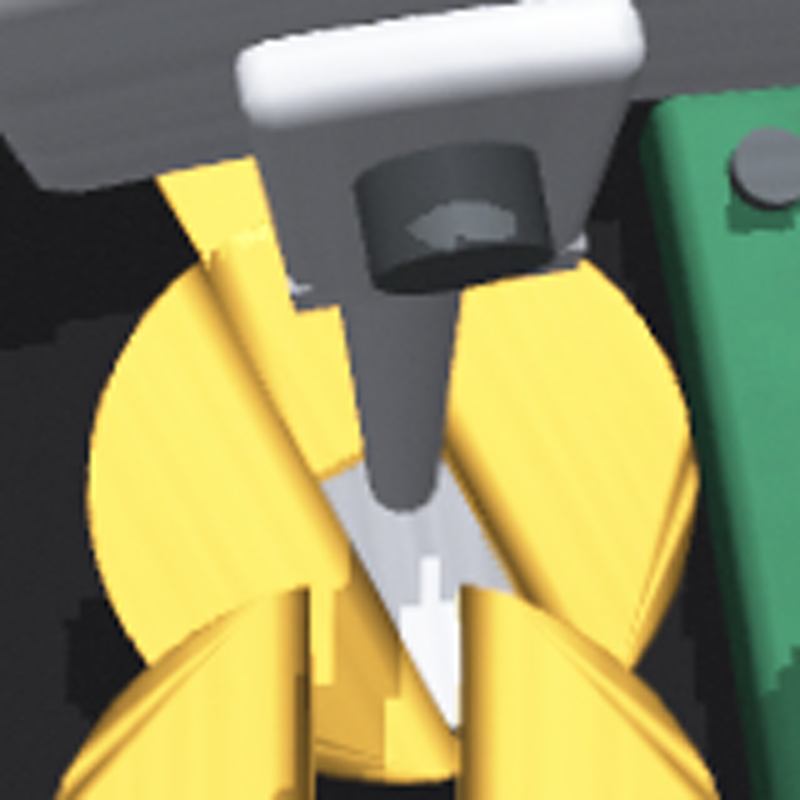

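```bash
python3 - <<'E'
from h import *
p=(np.array([ 0.4714, -0.3067,  0.1081]), np.array([0.0046, 0.7519, 0.6593, 0.0015]))
print(plane('wrist',320.6,98.5,.072,p),plane('wrist',320.4,84,.1,p),plane('wrist',316.8,125,.118,p),plane('wrist',316.8,125,.106,p))
E
```

```text
[ 0.4856 -0.2115  0.072 ] [ 0.4856 -0.2074  0.1   ] [ 0.4809 -0.2287  0.118 ] [ 0.4811 -0.2281  0.106 ]
```

servo_tool(
  commands=[
    {"tx": 0.2, "ty": 0, "tz": -0.5, "rx": 0.3, "ry": 0.5, "rz": 0, "grip": 1},
    {"tx": 0, "ty": 0, "tz": -0.3, "rx": 0, "ry": 0, "rz": 0, "grip": 1},
    {"tx": 0, "ty": 0, "tz": 0, "rx": 0, "ry": 0, "rz": 0, "grip": 1},
  ],
)

```text
time_s: 30.3
tcp_pos: [0.4748, -0.3076, 0.1029]
ee_rot: [0.002, 0.752, 0.659, 0.0]
wrist_force: [-0.7, 0.4, -2.0]
finger_gap: 0.0117
```

```bash
python3 - <<'E'
from h import *
err([.4735,-.3057,.1],-7.5)
E
```

```text
t=30.30 pos [ 0.4748 -0.3076  0.1029] yaw -7.5 d_cm [-0.13  0.19 -0.29] rot_deg [0.13 0.16 0.01] gap 0.0117 F [-0.7  0.4 -2. ] T [-0.18  0.04 -0.03] j6 -0.51
```

servo_tool(
  commands=[
    {"tx": -0.05, "ty": 1.0, "tz": -0.1, "rx": 0, "ry": 0.1, "rz": 0, "grip": 1},
    {"tx": 0.1, "ty": 1.0, "tz": 0, "rx": 0, "ry": 0, "rz": 0, "grip": 1},
    {"tx": 0.1, "ty": 0.9, "tz": 0, "rx": 0, "ry": 0, "rz": 0, "grip": 1},
    {"tx": 0, "ty": 0, "tz": 0, "rx": 0, "ry": 0, "rz": 0, "grip": 1},
  ],
)

```text
time_s: 30.7
tcp_pos: [0.4764, -0.2756, 0.102]
ee_rot: [0.001, 0.752, 0.659, -0.0]
wrist_force: [0.0, -0.6, -2.8]
finger_gap: 0.0111
```

```bash
python3 - <<'E'
from h import *
err([.480,-.2564,.09],-7.5)
im,p=snap('wrist','w18'); print(p); crop(im,220,0,200,240,3,'w18c')
E
```

```text
t=30.70 pos [ 0.4764 -0.2756  0.102 ] yaw -7.5 d_cm [ 0.36  1.92 -1.2 ] rot_deg [0.12 0.05 0.  ] gap 0.0111 F [ 0.  -0.6 -2.8] T [-0.18  0.11 -0.  ] j6 -0.46
(array([ 0.4764, -0.2756,  0.102 ]), array([ 0.0011,  0.7518,  0.6593, -0.0004]))
```

View pics/w18c.png

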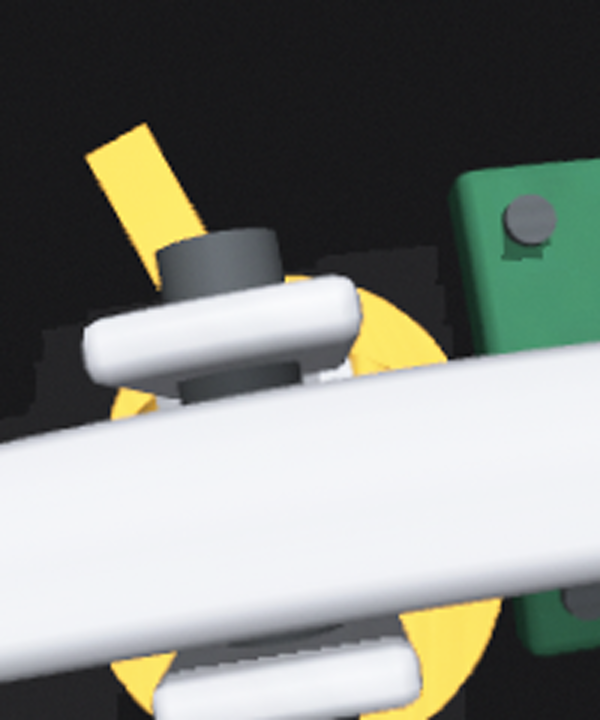

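```bash
python3 - <<'E'
from h import *
p=(np.array([ 0.4764, -0.2756,  0.102 ]), np.array([ 0.0011,  0.7518,  0.6593, -0.0004]))
T=cinfo('wrist')['T_tool_cam']; print('cam',q2R(p[1])@T[:3,3]+p[0])
g=lambda u,v,z: plane('wrist',220+u/3,v/3,z,p)
for nm,u,v,z in [('far knob end top',220,230,.233),('far plate top outer',220,285,.245),('far plate inner',220,375,.245),('arm far edge',300,390,.241),('arm near edge',250,625,.241),('near plate inner top',290,650,.245),('near plate outer',290,710,.245)]: print(nm,g(u,v,z))
p2=(np.array([ 0.4714, -0.3067,  0.1081]), np.array([0.0046, 0.7519, 0.6593, 0.0015]))
h=lambda u,v,z: plane('wrist',240+u/5,v/5,z,p2)
for nm,u,v,z in [('knob end near top',450,150,.235),('knob end bottom',460,285,.222),('plate top outer edge',440,110,.245),('plate top inner',440,30,.245),('plate bottom outer',440,285,.215)]: print(nm,h(u,v,z))
E
```

```text
cam [ 0.4851 -0.2064  0.2804]
far knob end top [ 0.4832 -0.1973  0.233 ]
far plate top outer [ 0.4835 -0.2014  0.245 ]
far plate inner [ 0.4831 -0.2043  0.245 ]
arm far edge [ 0.4856 -0.2049  0.241 ]
arm near edge [ 0.4827 -0.213   0.241 ]
near plate inner top [ 0.4841 -0.2133  0.245 ]
near plate outer [ 0.4839 -0.2153  0.245 ]
knob end near top [ 0.483  -0.2212  0.235 ]
knob end bottom [ 0.4838 -0.2222  0.222 ]
plate top outer edge [ 0.4821 -0.2233  0.245 ]
plate top inner [ 0.4824 -0.2213  0.245 ]
plate bottom outer [ 0.4835 -0.2205  0.215 ]
```

servo_tool(
  commands=[
    {"tx": 0.15, "ty": 0.7, "tz": -0.3, "rx": 0.1, "ry": 0, "rz": 0, "grip": 1},
    {"tx": 0.15, "ty": 0.7, "tz": -0.3, "rx": 0, "ry": 0, "rz": 0, "grip": 1},
    {"tx": 0.0, "ty": 0.2, "tz": -0.2, "rx": 0, "ry": 0, "rz": 0, "grip": 1},
    {"tx": 0, "ty": 0, "tz": 0, "rx": 0, "ry": 0, "rz": 0, "grip": 1},
  ],
)

```text
time_s: 31.15
tcp_pos: [0.4797, -0.2588, 0.0934]
ee_rot: [0.001, 0.752, 0.659, 0.0]
wrist_force: [-0.0, -0.9, -2.6]
finger_gap: 0.0112
```

```bash
python3 - <<'E'
from h import *
err([.480,-.2574,.09],-7.5)
a,_=snap('scene','s19'); crop(a,250,150,120,90,6,'s19c')
b,_=snap('side','d19'); crop(b,290,130,120,90,6,'d19c')
E
```

```text
t=31.15 pos [ 0.4797 -0.2588  0.0934] yaw -7.5 d_cm [ 0.03  0.14 -0.34] rot_deg [0.03 0.06 0.  ] gap 0.0112 F [-0.  -0.9 -2.6] T [-0.16  0.09 -0.  ] j6 -0.43
```

View pics/s19c.png

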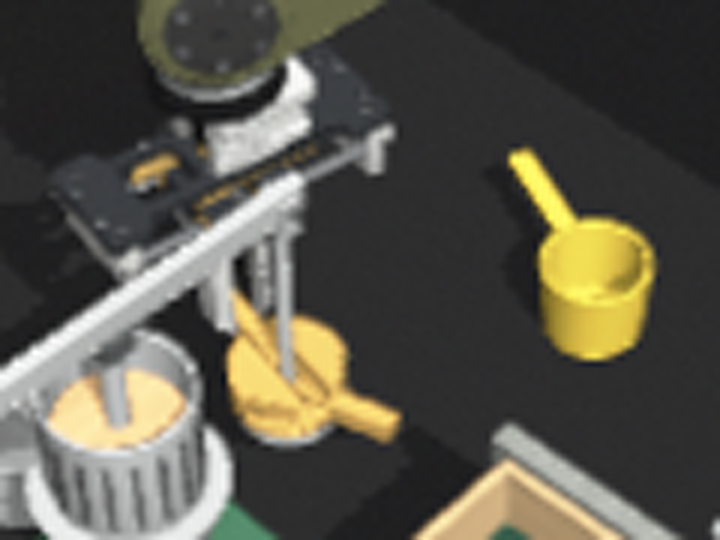

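View pics/d19c.png

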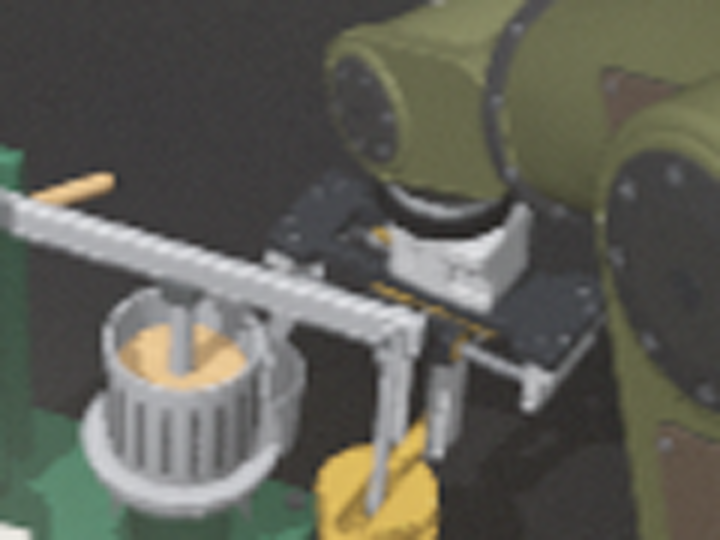

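servo_tool(
  commands=[
    {"tx": 0.02, "ty": 0.1, "tz": -0.35, "rx": 0, "ry": 0, "rz": 0, "grip": 1},
    {"tx": 0.0, "ty": 0.0, "tz": -0.3, "rx": 0, "ry": 0, "rz": 0, "grip": 1},
    {"tx": 0, "ty": 0, "tz": 0, "rx": 0, "ry": 0, "rz": 0, "grip": 1},
  ],
)

```text
time_s: 31.55
tcp_pos: [0.4799, -0.2587, 0.0868]
ee_rot: [0.001, 0.752, 0.659, 0.0]
wrist_force: [-0.4, 0.1, -2.1]
finger_gap: 0.0111
```

```bash
python3 - <<'E'
from h import *
err([.480,-.2574,.085],-7.5)
E
```

```text
t=31.55 pos [ 0.4799 -0.2587  0.0868] yaw -7.6 d_cm [ 0.01  0.13 -0.18] rot_deg [0.07 0.11 0.06] gap 0.0111 F [-0.4  0.1 -2.1] T [-0.07  0.13 -0.02] j6 -0.43
```

servo_tool(
  commands=[
    {"tx": 0.02, "ty": 0.2, "tz": -0.2, "rx": 0, "ry": 0, "rz": 0, "grip": 1},
    {"tx": 0.0, "ty": 0.1, "tz": 0, "rx": 0, "ry": 0, "rz": 0, "grip": 1},
  ],
)

```text
time_s: 31.75
tcp_pos: [0.4808, -0.2581, 0.0856]
ee_rot: [0.004, 0.752, 0.659, -0.0]
wrist_force: [0.0, -7.8, -1.3]
finger_gap: 0.0115
```

```bash
python3 - <<'E'
from h import *
err([.480,-.2574,.085],-7.5)
E
```

```text
t=31.75 pos [ 0.4808 -0.2581  0.0856] yaw -7.6 d_cm [-0.08  0.07 -0.06] rot_deg [0.36 0.26 0.09] gap 0.0115 F [ 0.  -7.8 -1.3] T [-1.64  0.09 -0.01] j6 -0.42
```

servo_tool(
  commands=[
    {"tx": 0, "ty": 0, "tz": -0.25, "rx": 0, "ry": 0, "rz": 0, "grip": 1},
    {"tx": 0.0, "ty": 0, "tz": 0, "rx": 0, "ry": 0, "rz": 0, "grip": 1},
  ],
)

```text
time_s: 31.95
tcp_pos: [0.481, -0.2586, 0.0835]
ee_rot: [0.005, 0.753, 0.659, -0.0]
wrist_force: [-0.3, -0.2, 0.4]
finger_gap: 0.0115
```

```bash
python3 - <<'E'
from h import *
err([.480,-.2574,.085],-7.5)
E
```

```text
t=31.95 pos [ 0.481  -0.2586  0.0835] yaw -7.6 d_cm [-0.1   0.12  0.15] rot_deg [0.41 0.32 0.12] gap 0.0115 F [-0.3 -0.2  0.4] T [0.06 0.17 0.01] j6 -0.42
```

Supported. A last light push, then open.

servo_tool(
  commands=[
    {"tx": 0, "ty": 0.15, "tz": 0, "rx": 0, "ry": 0, "rz": 0, "grip": 1},
    {"tx": 0, "ty": 0.05, "tz": 0, "rx": 0, "ry": 0, "rz": 0, "grip": 0.75},
    {"tx": 0.0, "ty": 0, "tz": 0, "rx": 0, "ry": 0, "rz": 0, "grip": 0.75},
    {"tx": 0.0, "ty": 0, "tz": 0, "rx": 0, "ry": 0, "rz": 0, "grip": 0.7},
  ],
)

```text
time_s: 32.35
tcp_pos: [0.4814, -0.2571, 0.0841]
ee_rot: [0.006, 0.753, 0.658, -0.0]
wrist_force: [-0.5, 0.7, 0.4]
finger_gap: 0.0272
```

```bash
python3 - <<'E'
from h import *
err([.480,-.2574,.085],-7.5)
E
```

```text
t=32.35 pos [ 0.4814 -0.2571  0.0841] yaw -7.6 d_cm [-0.14 -0.03  0.09] rot_deg [0.5  0.4  0.13] gap 0.0272 F [-0.5  0.7  0.4] T [-0.1   0.1   0.02] j6 -0.42
```

servo_tool(
  commands=[
    {"tx": -0.1, "ty": -1.2, "tz": 0, "rx": 0, "ry": 0, "rz": 0, "grip": 0.65},
    {"tx": -0.15, "ty": -1.2, "tz": 0, "rx": 0, "ry": 0, "rz": 0, "grip": 0.65},
    {"tx": -0.15, "ty": -1.3, "tz": 0, "rx": 0, "ry": 0, "rz": 0, "grip": 0.65},
    {"tx": -0.15, "ty": -1.5, "tz": 0.3, "rx": 0, "ry": 0, "rz": 0, "grip": 0.65},
    {"tx": 0, "ty": 0, "tz": 0, "rx": 0, "ry": 0, "rz": 0, "grip": 0.65},
    {"tx": 0, "ty": 0, "tz": 0, "rx": 0, "ry": 0, "rz": 0, "grip": 0.65},
  ],
)

```text
time_s: 32.95
tcp_pos: [0.475, -0.3147, 0.0872]
ee_rot: [0.005, 0.753, 0.658, -0.0]
wrist_force: [-0.5, -0.2, 0.1]
finger_gap: 0.0334
```

```bash
python3 - <<'E'
from h import *
err([.480,-.2574,.085],-7.5)
im,p=snap('wrist','w20'); print(p)
a,_=snap('scene','s20'); crop(a,250,150,120,90,6,'s20c')
E
```

```text
t=32.95 pos [ 0.475  -0.3147  0.0872] yaw -7.7 d_cm [ 0.5   5.73 -0.22] rot_deg [0.47 0.39 0.19] gap 0.0334 F [-0.5 -0.2  0.1] T [-0.03  0.06 -0.01] j6 -0.51
(array([ 0.475 , -0.3147,  0.0872]), array([ 0.0054,  0.7529,  0.6581, -0.0001]))
```

View pics/w20.png

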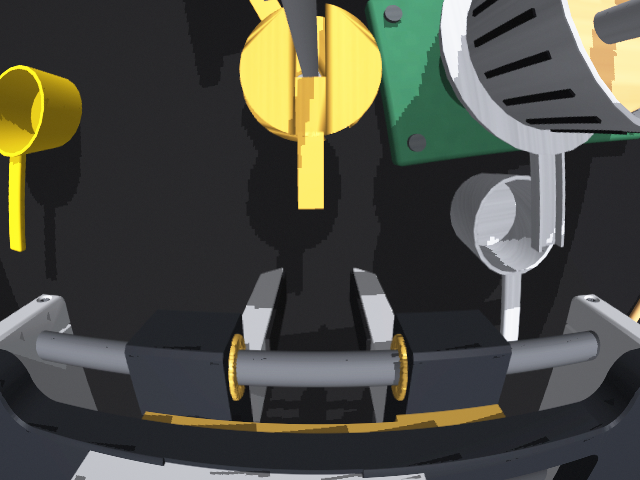

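View pics/s20c.png

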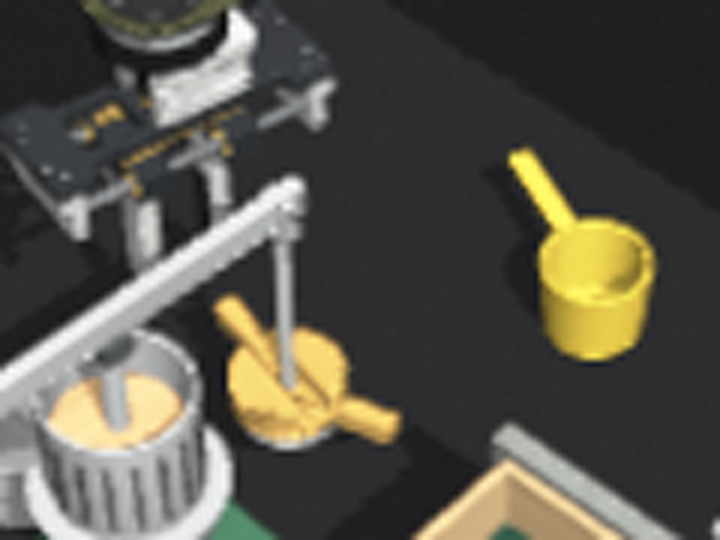

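servo_tool(
  commands=[
    {"tx": -0.5, "ty": 0, "tz": 4, "rx": 0, "ry": 0, "rz": 0, "grip": 0.6},
    {"tx": -0.5, "ty": 0, "tz": 4.8, "rx": 0, "ry": 0, "rz": 0, "grip": 0.6},
    {"tx": 0, "ty": 0, "tz": 4.8, "rx": 0, "ry": 0, "rz": 0, "grip": 0.6},
    {"tx": 0, "ty": 0, "tz": 4.8, "rx": 0, "ry": 0, "rz": 0, "grip": 0.6},
    {"tx": 0, "ty": 0, "tz": 4.0, "rx": 0, "ry": 0, "rz": 0, "grip": 0.6},
    {"tx": 0, "ty": 3.5, "tz": 0.3, "rx": 0, "ry": 0, "rz": 6.8, "grip": 0.6},
    {"tx": 0, "ty": 3.5, "tz": 0.3, "rx": 0, "ry": 0, "rz": 6.8, "grip": 0.6},
    {"tx": 0, "ty": 3.5, "tz": 0.3, "rx": 0, "ry": 0, "rz": 6.8, "grip": 0.6},
    {"tx": 0, "ty": 3.5, "tz": 0.3, "rx": 0, "ry": 0, "rz": 6.8, "grip": 0.6},
    {"tx": 0, "ty": 3.5, "tz": 0.3, "rx": 0, "ry": 0, "rz": 6.8, "grip": 0.6},
  ],
)

```text
time_s: 34.05
tcp_pos: [0.4616, -0.1297, 0.3347]
ee_rot: [0.004, 0.518, 0.855, 0.001]
wrist_force: [0.1, -0.4, 0.5]
finger_gap: 0.0377
```

servo_tool(
  commands=[
    {"tx": 0, "ty": 3.7, "tz": 0.3, "rx": 0, "ry": 0, "rz": 7, "grip": 0.6},
    {"tx": 0, "ty": 3.7, "tz": 0.3, "rx": 0, "ry": 0, "rz": 7, "grip": 0.6},
    {"tx": 0, "ty": 3.7, "tz": 0.3, "rx": 0, "ry": 0, "rz": 7, "grip": 0.6},
    {"tx": 0, "ty": 3.7, "tz": 0.3, "rx": 0, "ry": 0, "rz": 7, "grip": 0.6},
    {"tx": 0, "ty": 3.7, "tz": 0.3, "rx": 0, "ry": 0, "rz": 7, "grip": 0.6},
    {"tx": 0, "ty": 3.7, "tz": -1, "rx": 0, "ry": 0, "rz": 7, "grip": 0.6},
    {"tx": 0, "ty": 3.7, "tz": -2, "rx": 0, "ry": 0, "rz": 7, "grip": 0.6},
    {"tx": 0, "ty": 3.7, "tz": -2, "rx": 0, "ry": 0, "rz": 7, "grip": 0.6},
    {"tx": 0, "ty": 3.7, "tz": -2, "rx": 0, "ry": 0, "rz": 7, "grip": 0.6},
    {"tx": 0, "ty": 0, "tz": 0, "rx": 0, "ry": 0, "rz": 0, "grip": 0.6},
  ],
)

```text
time_s: 35.05
tcp_pos: [0.4556, 0.2241, 0.2793]
ee_rot: [0.005, -0.035, 0.999, 0.005]
wrist_force: [0.6, 0.4, 0.6]
finger_gap: 0.0375
```

```bash
python3 - <<'E'
from h import *
err([.460,.226,.17],94.8)
E
```

```text
t=35.05 pos [0.4556 0.2241 0.2793] yaw 94.0 d_cm [  0.44   0.19 -10.93] rot_deg [-0.55  0.54  0.76] gap 0.0375 F [0.6 0.4 0.6] T [-0.02 -0.02 -0.01] j6 -1.26
```

servo_tool(
  commands=[
    {"tx": 0.4, "ty": 0.2, "tz": -3, "rx": -0.5, "ry": 0.5, "rz": 0.7, "grip": 0.6},
    {"tx": 0, "ty": 0, "tz": -4, "rx": 0, "ry": 0, "rz": 0, "grip": 0.6},
    {"tx": 0, "ty": 0, "tz": -3, "rx": 0, "ry": 0, "rz": 0, "grip": 0.6},
    {"tx": 0, "ty": 0, "tz": 0, "rx": 0, "ry": 0, "rz": 0, "grip": 0.6},
    {"tx": 0, "ty": 0, "tz": 0, "rx": 0, "ry": 0, "rz": 0, "grip": 0.6},
  ],
)

```text
time_s: 35.55
tcp_pos: [0.4586, 0.2273, 0.1792]
ee_rot: [0.002, -0.042, 0.999, 0.001]
wrist_force: [-0.8, -0.4, 0.4]
finger_gap: 0.0378
```

```bash
python3 - <<'E'
from h import *
err([.460,.226,.0875],94.8)
im,p=snap('wrist','w21'); print(p)
E
```

```text
t=35.55 pos [0.4586 0.2273 0.1792] yaw 94.8 d_cm [ 0.14 -0.13 -9.17] rot_deg [-0.09  0.21  0.01] gap 0.0378 F [-0.8 -0.4  0.4] T [ 0.   -0.   -0.02] j6 -1.27
(array([0.4586, 0.2273, 0.1792]), array([ 0.0019, -0.0418,  0.9991,  0.0007]))
```

View pics/w21.png

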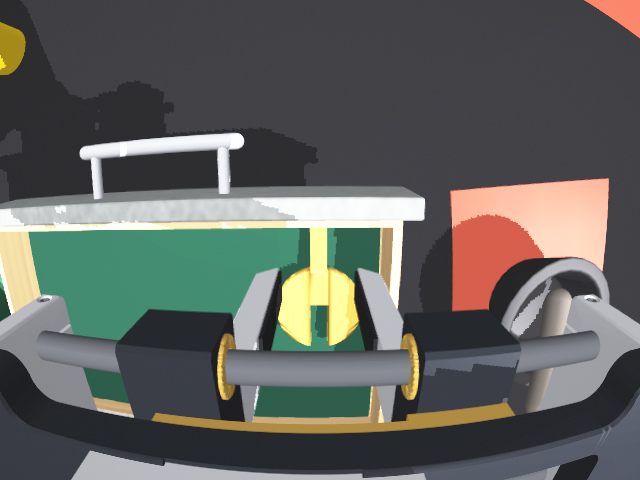

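```bash
python3 - <<'E'
from h import *
p=(np.array([0.4586, 0.2273, 0.1792]), np.array([ 0.0019, -0.0418,  0.9991,  0.0007]))
for v in (235,260): print(plane('wrist',318.5,v,.097,p))
print('wall',plane('wrist',388,228,.128,p),plane('wrist',405,225,.128,p))
E
```

```text
[0.4517 0.226  0.097 ]
[0.4706 0.2276 0.097 ]
wall [0.4356 0.2692 0.128 ] [0.4326 0.2802 0.128 ]
```

servo_tool(
  commands=[
    {"tx": 0.1, "ty": -0.05, "tz": -2.5, "rx": 0, "ry": 0.2, "rz": 0, "grip": 0.74},
    {"tx": 0, "ty": 0, "tz": -2.5, "rx": 0, "ry": 0, "rz": 0, "grip": 0.74},
    {"tx": 0, "ty": 0, "tz": -1.8, "rx": 0, "ry": 0, "rz": 0, "grip": 0.74},
    {"tx": 0, "ty": 0, "tz": 0, "rx": 0, "ry": 0, "rz": 0, "grip": 0.74},
    {"tx": 0, "ty": 0, "tz": 0, "rx": 0, "ry": 0, "rz": 0, "grip": 0.74},
  ],
)

```text
time_s: 36.1
tcp_pos: [0.464, 0.2279, 0.1195]
ee_rot: [0.007, -0.041, 0.999, 0.003]
wrist_force: [-0.7, 0.2, 0.7]
finger_gap: 0.0245
```

```bash
python3 - <<'E'
from h import *
err([.460,.2265,.0875],94.8)
E
```

```text
t=36.10 pos [0.464  0.2279 0.1195] yaw 94.7 d_cm [-0.4  -0.14 -3.2 ] rot_deg [-0.41  0.8   0.12] gap 0.0245 F [-0.7  0.2  0.7] T [ 0.05 -0.01  0.04] j6 -1.27
```

servo_tool(
  commands=[
    {"tx": -0.4, "ty": -0.15, "tz": 0, "rx": -0.4, "ry": 0.8, "rz": 0, "grip": 0.74},
    {"tx": 0, "ty": 0, "tz": -1.0, "rx": 0, "ry": 0, "rz": 0, "grip": 0.74},
    {"tx": 0, "ty": 0, "tz": -1.0, "rx": 0, "ry": 0, "rz": 0, "grip": 0.74},
    {"tx": 0, "ty": 0, "tz": -0.8, "rx": 0, "ry": 0, "rz": 0, "grip": 0.74},
    {"tx": 0, "ty": 0, "tz": 0, "rx": 0, "ry": 0, "rz": 0, "grip": 0.74},
  ],
)

```text
time_s: 36.6
tcp_pos: [0.4611, 0.2268, 0.0931]
ee_rot: [0.002, -0.041, 0.999, 0.001]
wrist_force: [-0.8, -0.0, -0.2]
finger_gap: 0.0244
```

```bash
python3 - <<'E'
from h import *
err([.460,.2265,.0875],94.8)
E
```

```text
t=36.60 pos [0.4611 0.2268 0.0931] yaw 94.7 d_cm [-0.11 -0.03 -0.56] rot_deg [-0.09  0.23  0.13] gap 0.0244 F [-0.8 -0.  -0.2] T [ 0.03 -0.   -0.04] j6 -1.27
```

servo_tool(
  commands=[
    {"tx": -0.1, "ty": 0, "tz": -0.55, "rx": 0, "ry": 0.2, "rz": 0, "grip": 0.74},
    {"tx": 0, "ty": 0, "tz": -0.05, "rx": 0, "ry": 0, "rz": 0, "grip": 0.74},
    {"tx": 0, "ty": 0, "tz": 0, "rx": 0, "ry": 0, "rz": 0, "grip": 1},
    {"tx": 0, "ty": 0, "tz": 0, "rx": 0, "ry": 0, "rz": 0, "grip": 1},
    {"tx": 0, "ty": 0, "tz": 0, "rx": 0, "ry": 0, "rz": 0, "grip": 1},
    {"tx": 0, "ty": 0, "tz": 0, "rx": 0, "ry": 0, "rz": 0, "grip": 1},
    {"tx": 0, "ty": 0, "tz": 0, "rx": 0, "ry": 0, "rz": 0, "grip": 1},
  ],
  newtons=55,
)

```text
time_s: 37.3
tcp_pos: [0.46, 0.2267, 0.0865]
ee_rot: [-0.0, -0.041, 0.999, 0.001]
wrist_force: [-0.2, -0.3, -2.1]
finger_gap: 0.0112
```

```bash
python3 - <<'E'
from h import *
err([.460,.2265,.0875],94.8)
E
```

```text
t=37.30 pos [0.46   0.2267 0.0865] yaw 94.7 d_cm [ 0.   -0.02  0.1 ] rot_deg [-0.08 -0.02  0.13] gap 0.0112 F [-0.2 -0.3 -2.1] T [-0.04 -0.02 -0.03] j6 -1.27
```

servo_tool(
  commands=[
    {"tx": 0, "ty": 0, "tz": 2, "rx": 0, "ry": 0, "rz": 0, "grip": 1},
    {"tx": 0, "ty": 0, "tz": 4.0, "rx": 0, "ry": 0, "rz": 0, "grip": 1},
    {"tx": 0, "ty": 0, "tz": 4.5, "rx": 0, "ry": 0, "rz": 0, "grip": 1},
    {"tx": 0, "ty": 0, "tz": 3, "rx": 0, "ry": 0, "rz": 0, "grip": 1},
    {"tx": 0, "ty": -3, "tz": 0, "rx": 0, "ry": 0, "rz": -7, "grip": 1},
    {"tx": 0, "ty": -3, "tz": 0, "rx": 0, "ry": 0, "rz": -7, "grip": 1},
    {"tx": 0, "ty": -3, "tz": 0, "rx": 0, "ry": 0, "rz": -7, "grip": 1},
    {"tx": 0, "ty": -3, "tz": 0, "rx": 0, "ry": 0, "rz": -7, "grip": 1},
    {"tx": 0, "ty": -3, "tz": 0, "rx": 0, "ry": 0, "rz": -7, "grip": 1},
    {"tx": 0, "ty": -3, "tz": 0, "rx": 0, "ry": 0, "rz": -7, "grip": 1},
  ],
)

```text
time_s: 38.3
tcp_pos: [0.456, 0.0426, 0.2254]
ee_rot: [-0.002, 0.33, 0.944, 0.002]
wrist_force: [0.0, 1.0, -3.0]
finger_gap: 0.0112
```

```bash
python3 - <<'E'
from h import *
err([.4553,-.1124,.2],17)
E
```

```text
t=38.30 pos [0.456  0.0426 0.2254] yaw 51.5 d_cm [ -0.07 -15.5   -2.54] rot_deg [ -0.32  -0.12 -34.5 ] gap 0.0112 F [ 0.  1. -3.] T [ 0.07  0.05 -0.02] j6 -0.89
```

servo_tool(
  commands=[
    {"tx": 0, "ty": -3, "tz": 0, "rx": 0, "ry": 0, "rz": -6.5, "grip": 1},
    {"tx": 0, "ty": -3, "tz": 0, "rx": 0, "ry": 0, "rz": -6.5, "grip": 1},
    {"tx": 0, "ty": -3, "tz": 0, "rx": 0, "ry": 0, "rz": -6.5, "grip": 1},
    {"tx": 0, "ty": -3, "tz": 0, "rx": 0, "ry": 0, "rz": -6.5, "grip": 1},
    {"tx": 0, "ty": -2.5, "tz": 0, "rx": 0, "ry": 0, "rz": -6.5, "grip": 1},
    {"tx": 0, "ty": 0, "tz": -2, "rx": 0, "ry": 0, "rz": 0, "grip": 1},
    {"tx": 0, "ty": 0, "tz": -2, "rx": 0, "ry": 0, "rz": 0, "grip": 1},
    {"tx": 0, "ty": 0, "tz": 0, "rx": 0, "ry": 0, "rz": 0, "grip": 1},
  ],
)

```text
time_s: 39.1
tcp_pos: [0.4535, -0.1118, 0.1837]
ee_rot: [-0.003, 0.595, 0.804, 0.002]
wrist_force: [0.7, -0.2, -2.1]
finger_gap: 0.0112
```

```bash
python3 - <<'E'
from h import *
err([.4553,-.1124,.108],17)
E
```

```text
t=39.10 pos [ 0.4535 -0.1118  0.1837] yaw 17.0 d_cm [ 0.18 -0.06 -7.57] rot_deg [-0.39 -0.09 -0.02] gap 0.0112 F [ 0.7 -0.2 -2.1] T [ 0.09  0.11 -0.03] j6 -0.62
```

servo_tool(
  commands=[
    {"tx": 0.1, "ty": 0, "tz": -2.5, "rx": -0.4, "ry": 0, "rz": 0, "grip": 1},
    {"tx": 0, "ty": 0, "tz": -2.5, "rx": 0, "ry": 0, "rz": 0, "grip": 1},
    {"tx": 0, "ty": 0, "tz": -1.5, "rx": 0, "ry": 0, "rz": 0, "grip": 1},
    {"tx": 0, "ty": 0, "tz": 0, "rx": 0, "ry": 0, "rz": 0, "grip": 1},
    {"tx": 0, "ty": 0, "tz": 0, "rx": 0, "ry": 0, "rz": 0, "grip": 1},
  ],
)

```text
time_s: 39.6
tcp_pos: [0.4559, -0.1114, 0.121]
ee_rot: [0.001, 0.594, 0.804, 0.0]
wrist_force: [-0.7, 0.7, -2.9]
finger_gap: 0.0116
```

```bash
python3 - <<'E'
from h import *
err([.4553,-.1124,.108],17)
a,_=snap('scene','s22'); b,_=snap('side','d22')
crop(a,255,170,100,75,8,'s22c');crop(b,310,165,100,75,8,'d22c')
E
```

```text
t=39.60 pos [ 0.4559 -0.1114  0.121 ] yaw 17.1 d_cm [-0.06 -0.1  -1.3 ] rot_deg [ 0.06  0.11 -0.11] gap 0.0116 F [-0.7  0.7 -2.9] T [ 0.04  0.09 -0.03] j6 -0.62
```

View pics/s22c.png

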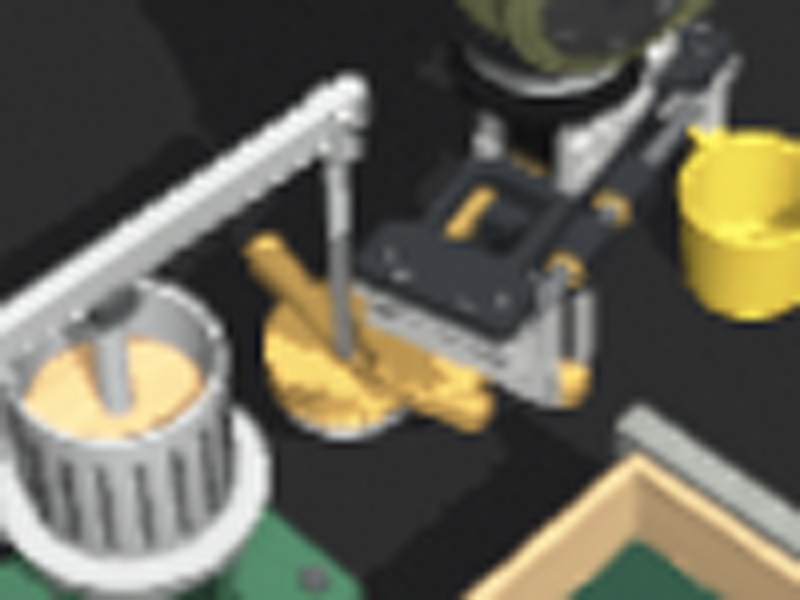

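View pics/d22c.png

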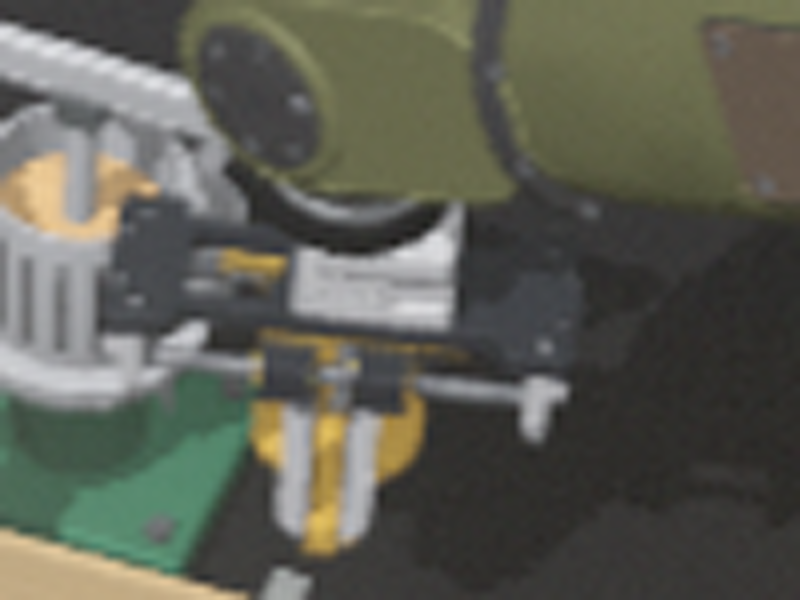

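servo_tool(
  commands=[
    {"tx": 0, "ty": 0, "tz": -0.7, "rx": 0, "ry": 0.1, "rz": -0.1, "grip": 1},
    {"tx": 0, "ty": 0, "tz": -0.5, "rx": 0, "ry": 0, "rz": 0, "grip": 1},
    {"tx": 0.2, "ty": -0.9, "tz": 0, "rx": 0, "ry": 0, "rz": 0, "grip": 1},
    {"tx": 0.25, "ty": -0.9, "tz": 0, "rx": 0, "ry": 0, "rz": 0, "grip": 1},
    {"tx": 0.25, "ty": -0.9, "tz": 0, "rx": 0, "ry": 0, "rz": 0, "grip": 1},
    {"tx": 0, "ty": 0, "tz": 0, "rx": 0, "ry": 0, "rz": 0, "grip": 1},
  ],
)

```text
time_s: 40.3
tcp_pos: [0.4646, -0.1415, 0.1102]
ee_rot: [0.002, 0.595, 0.804, 0.0]
wrist_force: [-0.4, 0.9, -3.0]
finger_gap: 0.0116
```

```bash
python3 - <<'E'
from h import *
err([.4701,-.161,.1],17)
a,_=snap('scene','s23'); crop(a,255,170,100,75,8,'s23c')
E
```

```text
t=40.30 pos [ 0.4646 -0.1415  0.1102] yaw 17.0 d_cm [ 0.55 -1.95 -1.02] rot_deg [ 0.14  0.22 -0.01] gap 0.0116 F [-0.4  0.9 -3. ] T [ 0.08  0.1  -0.02] j6 -0.67
```

View pics/s23c.png

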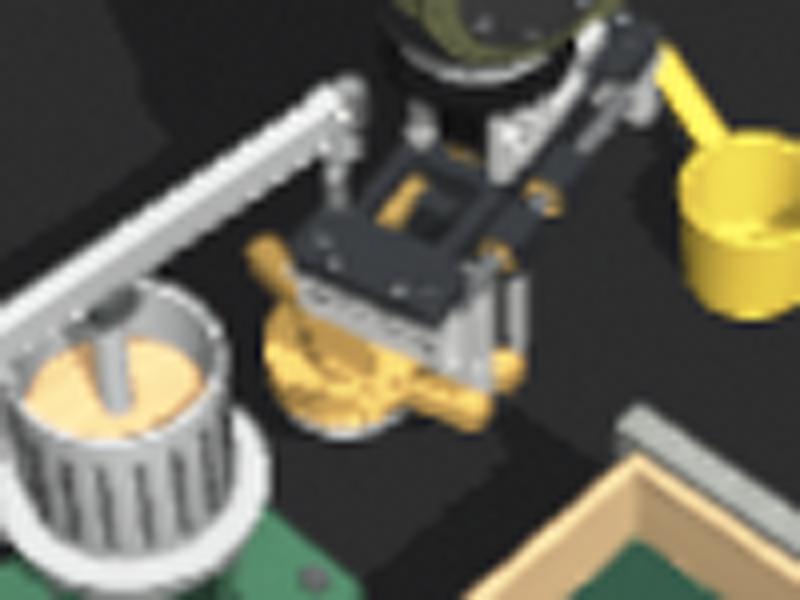

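servo_tool(
  commands=[
    {"tx": 0.2, "ty": -0.7, "tz": -0.3, "rx": 0.1, "ry": 0.2, "rz": 0, "grip": 1},
    {"tx": 0.2, "ty": -0.6, "tz": -0.3, "rx": 0, "ry": 0, "rz": 0, "grip": 1},
    {"tx": 0.1, "ty": -0.3, "tz": -0.2, "rx": 0, "ry": 0, "rz": 0, "grip": 1},
    {"tx": 0, "ty": 0, "tz": 0, "rx": 0, "ry": 0, "rz": 0, "grip": 1},
  ],
)

```text
time_s: 40.75
tcp_pos: [0.4698, -0.1584, 0.1013]
ee_rot: [-0.0, 0.595, 0.804, -0.0]
wrist_force: [-0.4, 0.4, -3.2]
finger_gap: 0.0112
```

```bash
python3 - <<'E'
from h import *
err([.4701,-.161,.094],17)
E
```

```text
t=40.75 pos [ 0.4698 -0.1584  0.1013] yaw 17.0 d_cm [ 0.03 -0.26 -0.73] rot_deg [ 0.01 -0.03 -0.  ] gap 0.0112 F [-0.4  0.4 -3.2] T [0.08 0.01 0.  ] j6 -0.70
```

servo_tool(
  commands=[
    {"tx": 0.03, "ty": -0.15, "tz": -0.4, "rx": 0, "ry": 0, "rz": 0, "grip": 1},
    {"tx": 0, "ty": 0, "tz": -0.25, "rx": 0, "ry": 0, "rz": 0, "grip": 1},
    {"tx": 0, "ty": 0, "tz": 0, "rx": 0, "ry": 0, "rz": 0, "grip": 1},
  ],
)

```text
time_s: 41.05
tcp_pos: [0.47, -0.1587, 0.0943]
ee_rot: [-0.001, 0.595, 0.804, 0.0]
wrist_force: [-0.6, 0.3, -2.4]
finger_gap: 0.0114
```

```bash
python3 - <<'E'
from h import *
err([.4701,-.161,.094],17)
E
```

```text
t=41.05 pos [ 0.47   -0.1587  0.0943] yaw 17.0 d_cm [ 0.01 -0.23 -0.03] rot_deg [-0.11 -0.05 -0.03] gap 0.0114 F [-0.6  0.3 -2.4] T [-0.05  0.12 -0.01] j6 -0.70
```

servo_tool(
  commands=[
    {"tx": 0.05, "ty": -0.25, "tz": -0.1, "rx": 0, "ry": 0, "rz": 0, "grip": 1},
    {"tx": 0.03, "ty": -0.1, "tz": 0, "rx": 0, "ry": 0, "rz": 0, "grip": 1},
  ],
)

```text
time_s: 41.25
tcp_pos: [0.4702, -0.1595, 0.0927]
ee_rot: [-0.003, 0.594, 0.804, 0.002]
wrist_force: [-1.9, 11.9, -1.0]
finger_gap: 0.0115
```

```bash
python3 - <<'E'
from h import *
err([.4701,-.161,.094],17)
E
```

```text
t=41.25 pos [ 0.4702 -0.1595  0.0927] yaw 17.1 d_cm [-0.01 -0.15  0.13] rot_deg [-0.42 -0.18 -0.06] gap 0.0115 F [-1.9 11.9 -1. ] T [2.19 0.23 0.09] j6 -0.70
```

servo_tool(
  commands=[
    {"tx": 0, "ty": 0.05, "tz": -0.2, "rx": 0, "ry": 0, "rz": 0, "grip": 1},
    {"tx": 0, "ty": 0, "tz": 0, "rx": 0, "ry": 0, "rz": 0, "grip": 1},
  ],
)

```text
time_s: 41.45
tcp_pos: [0.4705, -0.1588, 0.0911]
ee_rot: [-0.003, 0.594, 0.804, 0.002]
wrist_force: [-1.1, 0.1, 0.1]
finger_gap: 0.0113
```

```bash
python3 - <<'E'
from h import *
err([.4701,-.161,.094],17)
E
```

```text
t=41.45 pos [ 0.4705 -0.1588  0.0911] yaw 17.1 d_cm [-0.04 -0.22  0.29] rot_deg [-0.41 -0.14 -0.1 ] gap 0.0113 F [-1.1  0.1  0.1] T [-0.08  0.13 -0.07] j6 -0.70
```

servo_tool(
  commands=[
    {"tx": 0, "ty": -0.15, "tz": 0, "rx": 0, "ry": 0, "rz": 0, "grip": 1},
    {"tx": 0, "ty": -0.05, "tz": 0, "rx": 0, "ry": 0, "rz": 0, "grip": 0.75},
    {"tx": 0, "ty": 0, "tz": 0, "rx": 0, "ry": 0, "rz": 0, "grip": 0.75},
    {"tx": 0, "ty": 0, "tz": 0, "rx": 0, "ry": 0, "rz": 0, "grip": 0.7},
  ],
)

```text
time_s: 41.85
tcp_pos: [0.471, -0.1608, 0.0919]
ee_rot: [-0.003, 0.594, 0.804, 0.003]
wrist_force: [-0.2, 0.4, 0.2]
finger_gap: 0.027
```

```bash
python3 - <<'E'
from h import *
err([.4701,-.161,.094],17)
E
```

```text
t=41.85 pos [ 0.471  -0.1608  0.0919] yaw 17.1 d_cm [-0.09 -0.02  0.21] rot_deg [-0.43 -0.06 -0.1 ] gap 0.0270 F [-0.2  0.4  0.2] T [-0.08  0.04  0.05] j6 -0.71
```

Retreat along (-0.29, 0.96), then up and toward the drawer handle.

servo_tool(
  commands=[
    {"tx": -0.35, "ty": 1.1, "tz": 0, "rx": 0, "ry": 0, "rz": 0, "grip": 0.65},
    {"tx": -0.35, "ty": 1.2, "tz": 0, "rx": 0, "ry": 0, "rz": 0, "grip": 0.65},
    {"tx": -0.35, "ty": 1.2, "tz": 0, "rx": 0, "ry": 0, "rz": 0, "grip": 0.65},
    {"tx": -0.4, "ty": 1.4, "tz": 0, "rx": 0, "ry": 0, "rz": 0, "grip": 0.65},
    {"tx": -1, "ty": 1, "tz": 4, "rx": 0, "ry": 0, "rz": 0, "grip": 0.65},
    {"tx": -1, "ty": 2, "tz": 4, "rx": 0, "ry": 0, "rz": 0, "grip": 0.65},
    {"tx": -1, "ty": 3, "tz": 4, "rx": 0, "ry": 0, "rz": -3, "grip": 0.7},
    {"tx": -1, "ty": 4, "tz": 2, "rx": 0, "ry": 0, "rz": -3, "grip": 0.72},
    {"tx": -1, "ty": 4, "tz": 0, "rx": 0, "ry": 0, "rz": -3, "grip": 0.72},
    {"tx": 0, "ty": 0, "tz": 0, "rx": 0, "ry": 0, "rz": 0, "grip": 0.72},
  ],
)

```text
time_s: 42.85
tcp_pos: [0.399, 0.0409, 0.2349]
ee_rot: [-0.003, 0.657, 0.753, 0.005]
wrist_force: [-0.4, 0.2, -0.5]
finger_gap: 0.0265
```

```bash
python3 - <<'E'
from h import *
err([.3944,.1058,.2],5)
a,_=snap('scene','s24'); crop(a,240,140,120,90,6,'s24c')
b,_=snap('side','d24'); crop(b,290,130,120,90,6,'d24c')
E
```

```text
t=42.85 pos [0.399  0.0409 0.2349] yaw 7.8 d_cm [-0.46  6.49 -3.49] rot_deg [-0.63  0.1  -2.78] gap 0.0265 F [-0.4  0.2 -0.5] T [-0.08  0.    0.04] j6 -0.13
```

View pics/s24c.png

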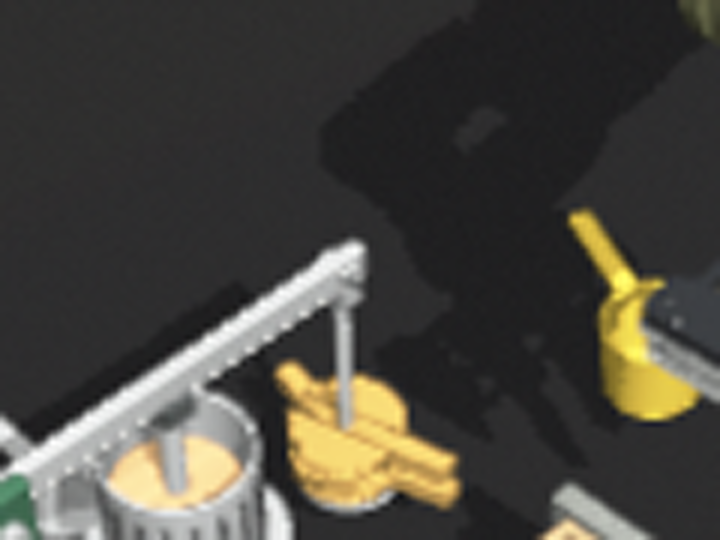

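View pics/d24c.png

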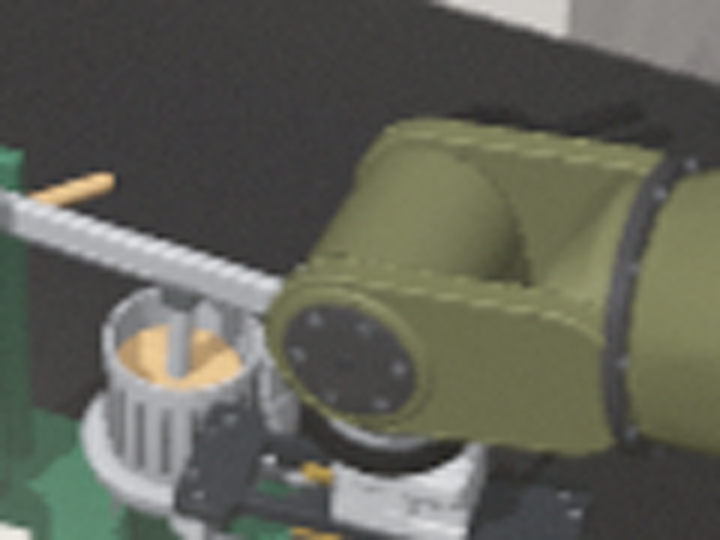

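servo_tool(
  commands=[
    {"tx": -0.2, "ty": 3, "tz": 0, "rx": -0.6, "ry": 0, "rz": -2.7, "grip": 0.72},
    {"tx": -0.2, "ty": 3, "tz": 0, "rx": 0, "ry": 0, "rz": 0, "grip": 0.72},
    {"tx": 0, "ty": 0.4, "tz": -2, "rx": 0, "ry": 0, "rz": 0, "grip": 0.72},
    {"tx": 0, "ty": 0, "tz": -2, "rx": 0, "ry": 0, "rz": 0, "grip": 0.72},
    {"tx": 0, "ty": 0, "tz": -2, "rx": 0, "ry": 0, "rz": 0, "grip": 0.72},
    {"tx": 0, "ty": 0, "tz": 0, "rx": 0, "ry": 0, "rz": 0, "grip": 0.72},
    {"tx": 0, "ty": 0, "tz": 0, "rx": 0, "ry": 0, "rz": 0, "grip": 0.72},
  ],
)

```text
time_s: 43.65
tcp_pos: [0.3961, 0.0999, 0.1706]
ee_rot: [-0.0, 0.676, 0.737, -0.002]
wrist_force: [0.8, -0.2, 0.5]
finger_gap: 0.026
```

```bash
python3 - <<'E'
from h import *
err([.3944,.1058,.0935],5)
im,p=snap('wrist','w25'); print(p)
E
```

```text
t=43.65 pos [0.3961 0.0999 0.1706] yaw 4.9 d_cm [-0.17  0.59 -7.71] rot_deg [ 0.14 -0.14  0.11] gap 0.0260 F [ 0.8 -0.2  0.5] T [-0.04  0.05 -0.01] j6 0.07
(array([0.3961, 0.0999, 0.1706]), array([-0.0001,  0.6763,  0.7366, -0.0017]))
```

View pics/w25.png

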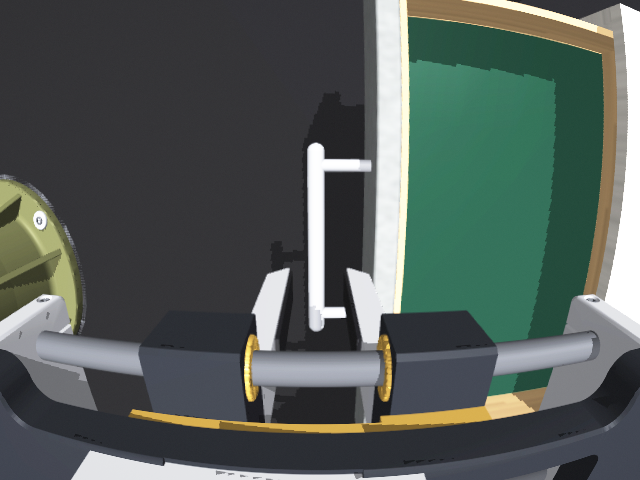

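servo_tool(
  commands=[
    {"tx": -0.2, "ty": 0.6, "tz": -1.5, "rx": 0, "ry": 0, "rz": 0, "grip": 0.72},
    {"tx": 0, "ty": 0, "tz": -1.5, "rx": 0, "ry": 0, "rz": 0, "grip": 0.72},
    {"tx": 0, "ty": 0, "tz": -1.5, "rx": 0, "ry": 0, "rz": 0, "grip": 0.72},
    {"tx": 0, "ty": 0, "tz": 0, "rx": 0, "ry": 0, "rz": 0, "grip": 0.72},
  ],
)

```text
time_s: 44.1
tcp_pos: [0.3963, 0.1052, 0.1281]
ee_rot: [0.002, 0.677, 0.736, 0.001]
wrist_force: [-0.1, -0.4, -0.2]
finger_gap: 0.0262
```

```bash
python3 - <<'E'
from h import *
err([.3944,.1058,.0935],5)
E
```

```text
t=44.10 pos [0.3963 0.1052 0.1281] yaw 4.8 d_cm [-0.19  0.06 -3.46] rot_deg [0.09 0.2  0.21] gap 0.0262 F [-0.1 -0.4 -0.2] T [-0.08  0.1   0.01] j6 0.09
```

servo_tool(
  commands=[
    {"tx": -0.2, "ty": 0, "tz": -1, "rx": 0, "ry": 0.2, "rz": 0.2, "grip": 0.72},
    {"tx": -0.05, "ty": 0, "tz": -1.2, "rx": 0, "ry": 0.2, "rz": 0, "grip": 0.72},
    {"tx": -0.05, "ty": 0, "tz": -1.1, "rx": 0, "ry": 0.2, "rz": 0, "grip": 0.72},
    {"tx": 0, "ty": 0, "tz": 0, "rx": 0, "ry": 0, "rz": 0, "grip": 0.72},
    {"tx": 0, "ty": 0, "tz": 0, "rx": 0, "ry": 0, "rz": 0, "grip": 1},
    {"tx": 0, "ty": 0, "tz": 0, "rx": 0, "ry": 0, "rz": 0, "grip": 1},
    {"tx": 0, "ty": 0, "tz": 0, "rx": 0, "ry": 0, "rz": 0, "grip": 1},
  ],
  newtons=30,
)

```text
time_s: 44.8
tcp_pos: [0.3945, 0.105, 0.095]
ee_rot: [-0.001, 0.676, 0.737, -0.002]
wrist_force: [0.5, 0.3, -4.1]
finger_gap: 0.0099
```

```bash
python3 - <<'E'
from h import *
err([.3944+.165*.9962,.1058+.165*.0872,.0935],5)
E
```

```text
t=44.80 pos [0.3945 0.105  0.095 ] yaw 5.0 d_cm [16.43  1.52 -0.15] rot_deg [ 0.06 -0.27  0.02] gap 0.0099 F [ 0.5  0.3 -4.1] T [-0.07 -0.06  0.03] j6 0.08
```

servo_tool(
  commands=[
    {"tx": 1, "ty": 0.09, "tz": 0, "rx": 0, "ry": 0, "rz": 0, "grip": 1},
    {"tx": 2, "ty": 0.17, "tz": 0, "rx": 0, "ry": 0, "rz": 0, "grip": 1},
    {"tx": 2, "ty": 0.17, "tz": 0, "rx": 0, "ry": 0, "rz": 0, "grip": 1},
    {"tx": 2, "ty": 0.17, "tz": 0, "rx": 0, "ry": 0, "rz": 0, "grip": 1},
    {"tx": 2, "ty": 0.17, "tz": 0, "rx": 0, "ry": 0, "rz": 0, "grip": 1},
    {"tx": 2, "ty": 0.17, "tz": 0, "rx": 0, "ry": 0, "rz": 0, "grip": 1},
    {"tx": 1.5, "ty": 0.15, "tz": 0, "rx": 0, "ry": 0, "rz": 0, "grip": 1},
    {"tx": 0, "ty": 0, "tz": 0, "rx": 0, "ry": 0, "rz": 0, "grip": 1},
  ],
)

```text
time_s: 45.6
tcp_pos: [0.5272, 0.1168, 0.095]
ee_rot: [-0.002, 0.676, 0.737, -0.002]
wrist_force: [0.3, 1.2, 3.1]
finger_gap: 0.0099
```

```bash
python3 - <<'E'
from h import *
err([.3944+.165*.9962,.1058+.165*.0872,.0935],5)
E
```

```text
t=45.60 pos [0.5272 0.1168 0.095 ] yaw 5.0 d_cm [ 3.16  0.34 -0.15] rot_deg [ 0.03 -0.32  0.  ] gap 0.0099 F [0.3 1.2 3.1] T [ 0.05 -0.13 -0.02] j6 0.06
```

servo_tool(
  commands=[
    {"tx": 1, "ty": 0.09, "tz": 0, "rx": 0, "ry": 0, "rz": 0, "grip": 1},
    {"tx": 0.9, "ty": 0.1, "tz": 0, "rx": 0, "ry": 0, "rz": 0, "grip": 1},
    {"tx": 0.8, "ty": 0.07, "tz": 0, "rx": 0, "ry": 0, "rz": 0, "grip": 1},
    {"tx": 0.4, "ty": 0.05, "tz": 0, "rx": 0, "ry": 0, "rz": 0, "grip": 1},
  ],
)

```text
time_s: 46.0
tcp_pos: [0.5588, 0.1196, 0.095]
ee_rot: [-0.002, 0.676, 0.737, -0.003]
wrist_force: [-1.1, -2.1, 1.7]
finger_gap: 0.0101
```

```bash
python3 - <<'E'
from h import *
err([.559,.1205,.0935],5)
E
```

```text
t=46.00 pos [0.5588 0.1196 0.095 ] yaw 5.0 d_cm [ 0.02  0.09 -0.15] rot_deg [ 0.07 -0.38 -0.  ] gap 0.0101 F [-1.1 -2.1  1.7] T [-0.46  0.2   0.02] j6 0.06
```

servo_tool(
  commands=[
    {"tx": 0.2, "ty": 0.05, "tz": 0, "rx": 0, "ry": 0, "rz": 0, "grip": 1},
    {"tx": 0.2, "ty": 0.02, "tz": 0, "rx": 0, "ry": 0, "rz": 0, "grip": 1},
  ],
)

```text
time_s: 46.2
tcp_pos: [0.559, 0.1196, 0.0949]
ee_rot: [-0.005, 0.675, 0.737, -0.007]
wrist_force: [-22.0, -3.5, 13.4]
finger_gap: 0.0102
```

```bash
python3 - <<'E'
from h import *
err([.559,.1205,.0935],5)
E
```

```text
t=46.20 pos [0.559  0.1196 0.0949] yaw 5.0 d_cm [ 0.    0.09 -0.14] rot_deg [ 0.2  -1.04 -0.01] gap 0.0102 F [-22.   -3.5  13.4] T [-0.64  3.93 -0.  ] j6 0.06
```

servo_tool(
  commands=[
    {"tx": 0, "ty": 0, "tz": 0, "rx": 0, "ry": 0, "rz": 0, "grip": 1},
    {"tx": 0, "ty": 0, "tz": 0, "rx": 0, "ry": 0, "rz": 0, "grip": 0.73},
    {"tx": 0, "ty": 0, "tz": 0, "rx": 0, "ry": 0, "rz": 0, "grip": 0.73},
    {"tx": 0, "ty": 0, "tz": 0, "rx": 0, "ry": 0, "rz": 0, "grip": 0.73},
  ],
)

```text
time_s: 46.6
tcp_pos: [0.5589, 0.1199, 0.0953]
ee_rot: [-0.005, 0.675, 0.737, -0.007]
wrist_force: [0.2, -0.3, 0.2]
finger_gap: 0.0251
```

```bash
python3 - <<'E'
from h import *
err([.559,.1205,.0935],5)
E
```

```text
t=46.60 pos [0.5589 0.1199 0.0953] yaw 5.0 d_cm [ 0.01  0.06 -0.18] rot_deg [ 0.18 -1.02 -0.02] gap 0.0251 F [ 0.2 -0.3  0.2] T [-0.11  0.03 -0.02] j6 0.06
```

Now straight up, then to a spot from which the cup and hanger can be seen.

servo_tool(
  commands=[
    {"tx": 0, "ty": 0, "tz": 1.5, "rx": 0, "ry": 0, "rz": 0, "grip": 0.73},
    {"tx": 0, "ty": 0, "tz": 2.5, "rx": 0, "ry": 0, "rz": 0, "grip": 0.73},
    {"tx": 0, "ty": 0, "tz": 4, "rx": 0, "ry": 0, "rz": 0, "grip": 0.73},
    {"tx": 0, "ty": 0, "tz": 4.5, "rx": 0, "ry": 0, "rz": 0, "grip": 0.73},
    {"tx": -1, "ty": 0, "tz": 4.5, "rx": 0, "ry": 0, "rz": 0, "grip": 0.73},
    {"tx": -2, "ty": -3, "tz": 4, "rx": 0, "ry": 0, "rz": 0, "grip": 0.5},
    {"tx": -2, "ty": -4, "tz": 3, "rx": 0, "ry": 0, "rz": 0, "grip": 0.5},
    {"tx": -2, "ty": -4, "tz": 0, "rx": 0, "ry": 0, "rz": 0, "grip": 0.5},
    {"tx": -2, "ty": -4.5, "tz": 0, "rx": 0, "ry": 0, "rz": 0, "grip": 0.5},
    {"tx": -2, "ty": -4.5, "tz": 0, "rx": 0, "ry": 0, "rz": 0, "grip": 0.5},
  ],
)

```text
time_s: 47.6
tcp_pos: [0.4466, -0.0744, 0.3471]
ee_rot: [-0.002, 0.673, 0.74, -0.005]
wrist_force: [0.6, -1.8, -0.5]
finger_gap: 0.0472
```

servo_tool(
  commands=[
    {"tx": 0, "ty": -4.5, "tz": 0, "rx": 0, "ry": 0, "rz": 0, "grip": 0.5},
    {"tx": 0, "ty": -4.5, "tz": 0, "rx": 0, "ry": 0, "rz": 0, "grip": 0.5},
    {"tx": 0.5, "ty": -4.5, "tz": 0, "rx": 0, "ry": 0, "rz": 0, "grip": 0.5},
    {"tx": 0.5, "ty": -4.5, "tz": 0, "rx": 0, "ry": 0, "rz": 0, "grip": 0.5},
    {"tx": 0.5, "ty": -4.5, "tz": 0, "rx": 0, "ry": 0, "rz": 0, "grip": 0.5},
    {"tx": 0.5, "ty": -4.5, "tz": 0, "rx": 0, "ry": 0, "rz": 0, "grip": 0.5},
    {"tx": 0.5, "ty": -4.5, "tz": -1, "rx": 0, "ry": 0, "rz": 0, "grip": 0.5},
    {"tx": 0.5, "ty": -2, "tz": -1, "rx": 0, "ry": 0, "rz": 0, "grip": 0.5},
    {"tx": 0, "ty": 0, "tz": 0, "rx": 0, "ry": 0, "rz": 0, "grip": 0.5},
    {"tx": 0, "ty": 0, "tz": 0, "rx": 0, "ry": 0, "rz": 0, "grip": 0.5},
  ],
)

```text
time_s: 48.6
tcp_pos: [0.4693, -0.426, 0.34]
ee_rot: [0.006, 0.675, 0.738, -0.003]
wrist_force: [0.2, -0.7, -0.3]
finger_gap: 0.0476
```

```bash
python3 - <<'E'
from h import *
err([.559,.1205,.0935],5)
im,p=snap('wrist','w26'); print(p)
a,_=snap('scene','s26'); b,_=snap('side','d26')
E
```

```text
t=48.60 pos [ 0.4693 -0.426   0.34  ] yaw 5.2 d_cm [  8.97  54.65 -24.65] rot_deg [ 0.72  0.29 -0.16] gap 0.0476 F [ 0.2 -0.7 -0.3] T [-0.06  0.09 -0.04] j6 -0.88
(array([ 0.4693, -0.426 ,  0.34  ]), array([ 0.0061,  0.6745,  0.7382, -0.0029]))
```

View pics/w26.png

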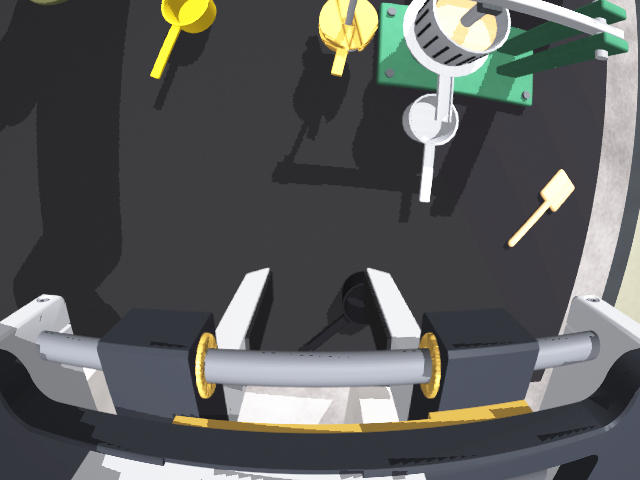

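View pics/s26.png

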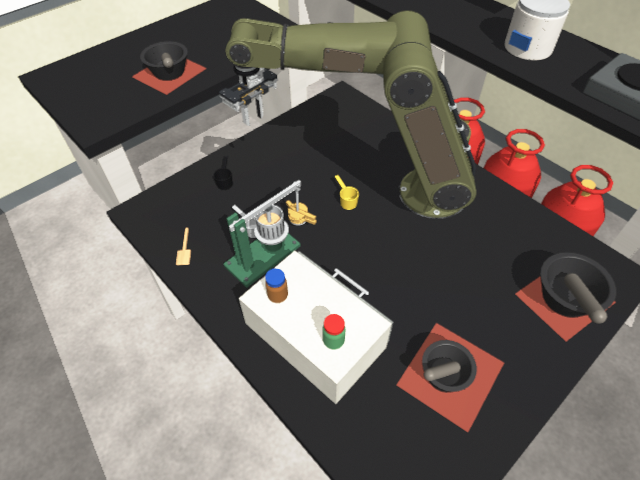

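```bash
python3 - <<'E'
from h import *
p=(np.array([ 0.4693, -0.426 ,  0.34  ]), np.array([ 0.0061,  0.6745,  0.7382, -0.0029]))
im=cv2.imread('pics/w26.png'); crop(im,380,60,120,150,5,'w26c')
f=lambda u,v,z: plane('wrist',u,v,z,p)
print(f(431,119.5,.055),f(443,121,.083),f(425,201,.044))
E
```

```text
[ 0.6032 -0.3109  0.055 ] [ 0.61  -0.313  0.083] [ 0.612  -0.4179  0.044 ]
```

View pics/w26c.png

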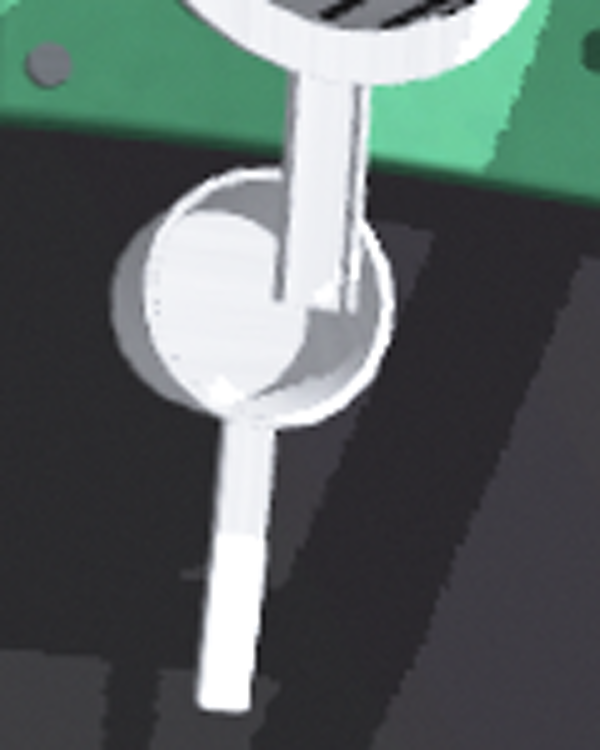

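servo_tool(
  commands=[
    {"tx": 3, "ty": 0.8, "tz": -2, "rx": 0, "ry": 0, "rz": -1.5, "grip": 0.5},
    {"tx": 3, "ty": 0.8, "tz": -2, "rx": 0, "ry": 0, "rz": -1.5, "grip": 0.5},
    {"tx": 3, "ty": 0.8, "tz": -2, "rx": 0, "ry": 0, "rz": 0, "grip": 0.5},
    {"tx": 3, "ty": 0.5, "tz": -2, "rx": 0, "ry": 0, "rz": 0, "grip": 0.5},
    {"tx": 1.5, "ty": 0.3, "tz": -2, "rx": 0, "ry": 0, "rz": 0, "grip": 0.5},
    {"tx": 0, "ty": 0, "tz": 0, "rx": 0, "ry": 0, "rz": 0, "grip": 0.5},
    {"tx": 0, "ty": 0, "tz": 0, "rx": 0, "ry": 0, "rz": 0, "grip": 0.5},
  ],
)

```text
time_s: 49.45
tcp_pos: [0.6102, -0.3847, 0.2471]
ee_rot: [0.012, 0.692, 0.722, -0.003]
wrist_force: [-0.2, -0.3, -0.7]
finger_gap: 0.047
```

```bash
python3 - <<'E'
from h import *
err([.609,-.389,.2],2)
im,p=snap('wrist','w27'); print(p)
E
```

```text
t=49.45 pos [ 0.6102 -0.3847  0.2471] yaw 2.5 d_cm [-0.12 -0.43 -4.71] rot_deg [ 1.21  0.78 -0.46] gap 0.0470 F [-0.2 -0.3 -0.7] T [-0.07  0.07  0.02] j6 -0.65
(array([ 0.6102, -0.3847,  0.2471]), array([ 0.0123,  0.6917,  0.722 , -0.0029]))
```

View pics/w27.png

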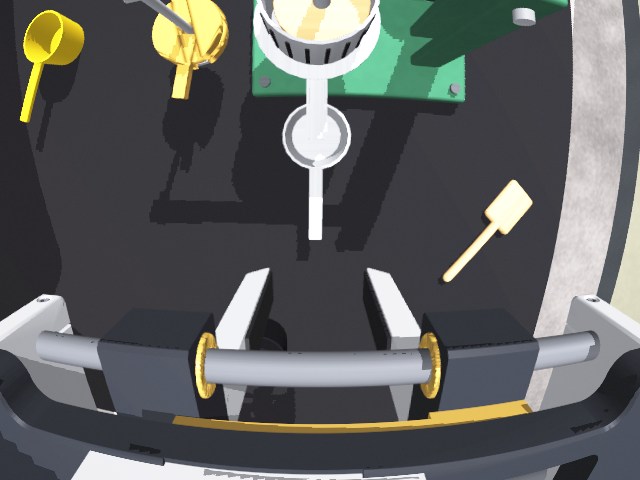

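```bash
python3 - <<'E'
from h import *
p=(np.array([ 0.6102, -0.3847,  0.2471]), np.array([ 0.0123,  0.6917,  0.722 , -0.0029]))
f=lambda u,v,z: plane('wrist',u,v,z,p)
im=cv2.imread('pics/w27.png'); crop(im,270,80,100,100,6,'w27c')
print('rim',f(316.8,136,.055),'tip',f(317,136,.083),'handle end',f(315.5,239,.046))
crop(im,130,0,120,110,6,'w27h')
E
```

```text
rim [ 0.6079 -0.3103  0.055 ] tip [ 0.6078 -0.3104  0.083 ] handle end [ 0.6113 -0.4177  0.046 ]
```

View pics/w27c.png

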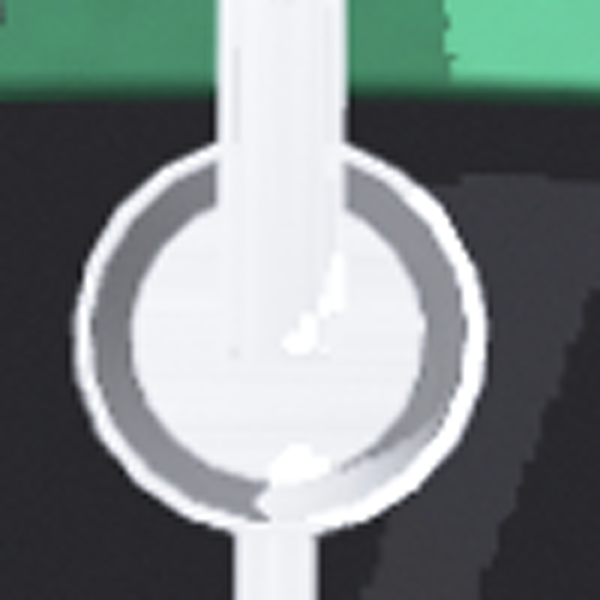

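View pics/w27h.png

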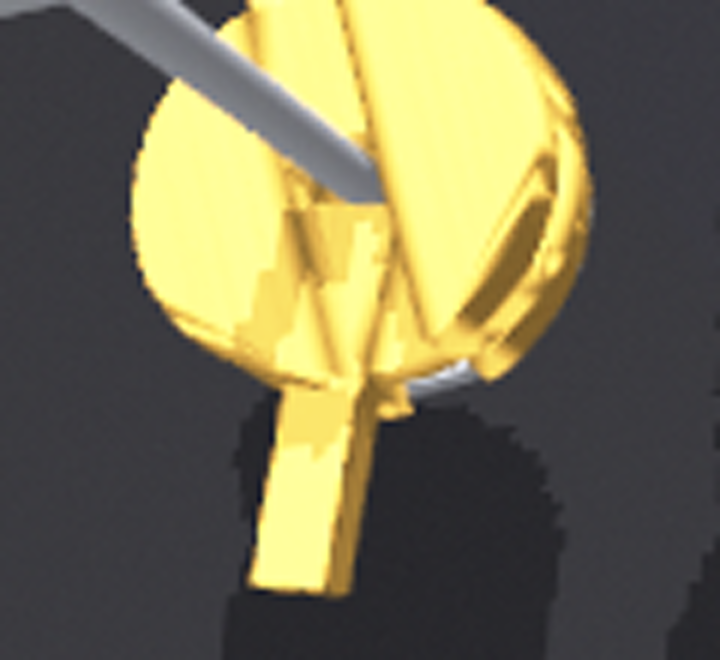

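```bash
python3 - <<'E'
from h import *
a,_=snap('scene','s28'); b,_=snap('side','d28')
crop(a,270,175,60,55,12,'s28c'); crop(b,325,185,60,50,12,'d28c'); crop(b,160,180,200,150,4,'d28u')
E
```

```text
(no output)
```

View pics/s28c.png

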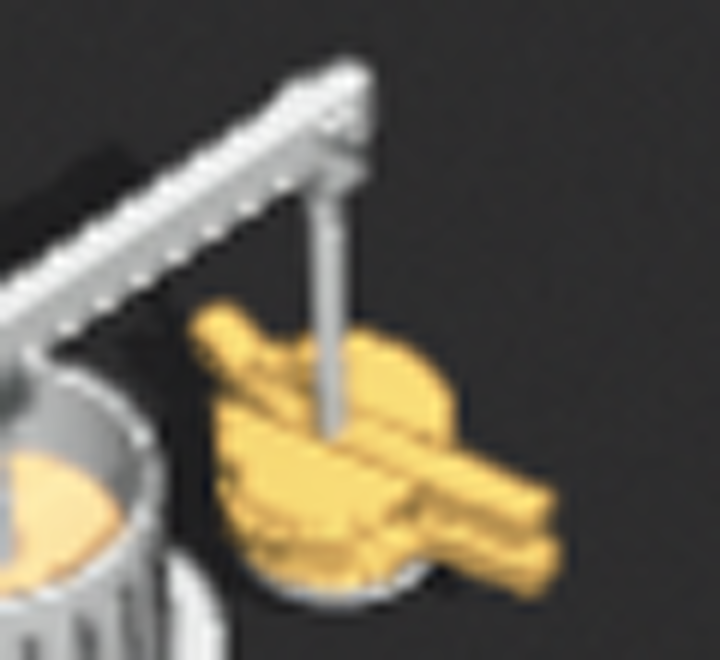

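View pics/d28c.png

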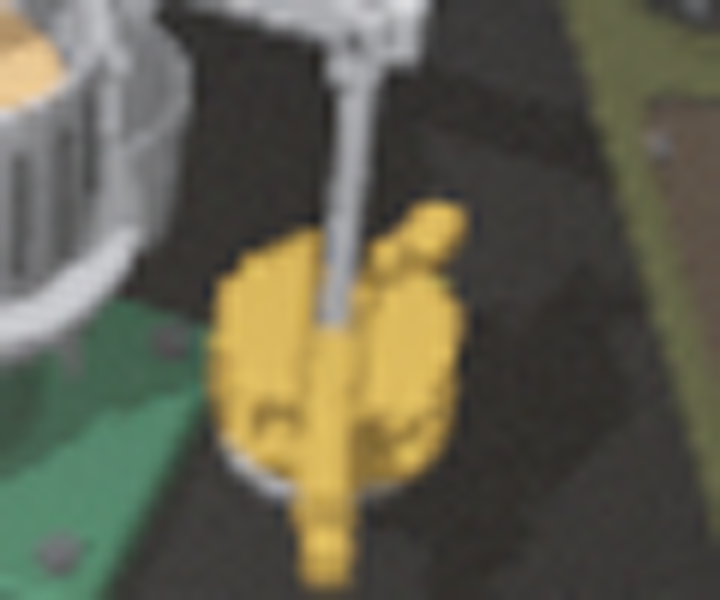

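View pics/d28u.png

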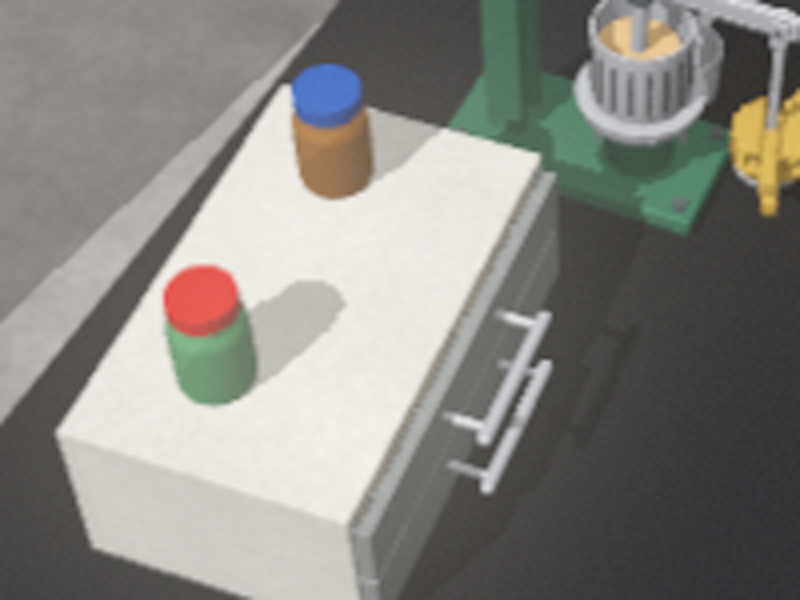

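servo_tool(
  commands=[
    {"tx": -2, "ty": 0, "tz": 4, "rx": 0, "ry": 0, "rz": 0, "grip": 0.5},
    {"tx": -4, "ty": 0, "tz": 3, "rx": 0, "ry": 0, "rz": 0, "grip": 0.5},
    {"tx": -4, "ty": 1, "tz": 2, "rx": 0, "ry": 0, "rz": 0, "grip": 0.5},
    {"tx": -4, "ty": 2, "tz": 0, "rx": 0, "ry": 0, "rz": 0, "grip": 0.5},
    {"tx": -4, "ty": 4, "tz": 0, "rx": 0, "ry": 0, "rz": 0, "grip": 0.5},
    {"tx": -3, "ty": 4.5, "tz": 0, "rx": 0, "ry": 0, "rz": 0, "grip": 0.5},
    {"tx": -1, "ty": 4.5, "tz": 0, "rx": 0, "ry": 0, "rz": 0, "grip": 0.5},
    {"tx": -1, "ty": 4.5, "tz": 0, "rx": 0, "ry": 0, "rz": 0, "grip": 0.5},
    {"tx": 0, "ty": 4.5, "tz": 0, "rx": 0, "ry": 0, "rz": 0, "grip": 0.5},
    {"tx": 0, "ty": 4.5, "tz": 0, "rx": 0, "ry": 0, "rz": 0, "grip": 0.5},
  ],
)

```text
time_s: 50.6
tcp_pos: [0.37, -0.0964, 0.3481]
ee_rot: [0.022, 0.698, 0.715, -0.002]
wrist_force: [2.1, -0.5, -0.1]
finger_gap: 0.0466
```

servo_tool(
  commands=[
    {"tx": 0, "ty": 4.5, "tz": 0, "rx": 0, "ry": 0, "rz": 0, "grip": 0.5},
    {"tx": 0, "ty": 4.5, "tz": 0, "rx": 0, "ry": 0, "rz": 0, "grip": 0.5},
    {"tx": 0, "ty": 4.5, "tz": 0, "rx": 0, "ry": 0, "rz": 0, "grip": 0.5},
    {"tx": 0, "ty": 4.5, "tz": 0, "rx": 0, "ry": 0, "rz": 0, "grip": 0.5},
    {"tx": 0, "ty": 0, "tz": 0, "rx": 0, "ry": 0, "rz": 0, "grip": 0.5},
    {"tx": 0, "ty": 0, "tz": 0, "rx": 0, "ry": 0, "rz": 0, "grip": 0.5},
    {"tx": 0, "ty": 0, "tz": 0, "rx": 0, "ry": 0, "rz": 0, "grip": 0.5},
    {"tx": 0, "ty": 0, "tz": 0, "rx": 0, "ry": 0, "rz": 0, "grip": 0.5},
    {"tx": 0, "ty": 0, "tz": 0, "rx": 0, "ry": 0, "rz": 0, "grip": 0.5},
    {"tx": 0, "ty": 0, "tz": 0, "rx": 0, "ry": 0, "rz": 0, "grip": 0.5},
  ],
)

```text
time_s: 51.6
tcp_pos: [0.3643, 0.0888, 0.3563]
ee_rot: [0.029, 0.7, 0.713, 0.006]
wrist_force: [-0.8, -0.9, 0.1]
finger_gap: 0.0468
```

```bash
python3 - <<'E'
from h import *
err([.559,.1205,.0935],5)
a,_=snap('scene','s29'); b,_=snap('side','d29')
crop(a,200,140,200,150,4,'s29c'); crop(b,240,130,200,150,4,'d29c')
for n,im,old in (('scene',a,'s26'),('side',b,'d26')):
    o=cv2.imread(f'pics/{old}.png'); 
E
```

```text
t=51.60 pos [0.3643 0.0888 0.3563] yaw 1.1 d_cm [ 19.47   3.17 -26.28] rot_deg [1.79 2.9  3.94] gap 0.0468 F [-0.8 -0.9  0.1] T [-0.01  0.09 -0.07] j6 0.15
```

View pics/s29c.png

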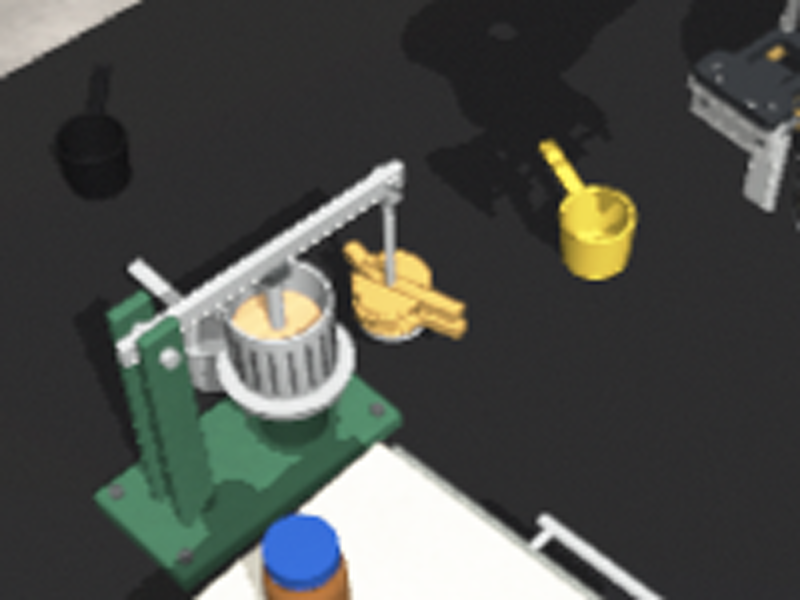

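View pics/d29c.png

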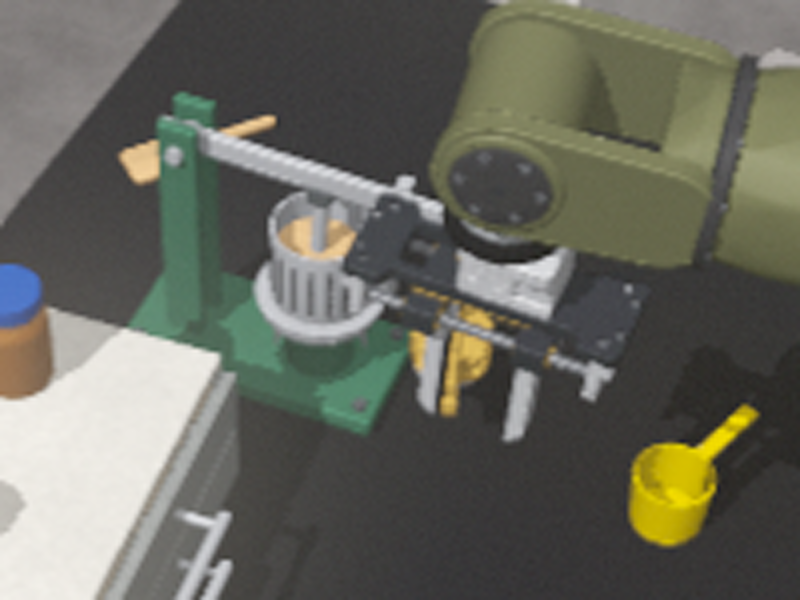

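```bash
python3 - <<'E'
from bench import bot
print(bot.close_job(), bot.get_obs()['time_s'])
E
```

```text
the job is handed in; nothing more can be done
the job is handed in; nothing more can be done
```

I stood the steel cup under the spout first. I then opened the top drawer, hung all three weights it held (there was no fourth), and pushed the drawer shut. The job was handed in at about 52 s of the 210 s allowed.

What the last checks showed:

- **Cup:** The wrist view from above put the rim centre at (0.608, -0.310) and the spout tip within about 3 mm of it. That is how it was first placed. I saw no sign of it being knocked, and the last overhead and side pictures show it unmoved.
- **Weights:** All three lie flat on the hanger foot with the stem at the slot ends. Each one stopped firmly against the stem when I pushed it home, with about 5, 8 and 12 N. The tabs point to about 110°, -98° and 107°, bottom to top, so neighbouring slots are more than 150° apart.
- **Drawer:** I pushed it to its stop (the arm felt about 22 N), and the handle came back to its starting position. In the pictures it looks the same as at the start.
- **Jars and mortar:** The jars look the same as at the start in the pictures. I did not measure the mortar, but nothing went near it.

Two of my readings disagreed slightly. The overhead, side and wrist pictures put the stem up to 3 mm apart, so I set the later two weights by the wrist view and by feel. No check failed.

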